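# Riddle the nuts: hazelnuts through, walnuts out

### The job

The outlet gate of the nut sorter was left open and some nuts have rolled out onto the bench: first slide the gate fully shut, then put all the stray nuts back into the sieve and, with the gate still shut, shake the sieve to and fro by its handle until every small nut has dropped into the pan below and only the large nuts are left on top. Then set the catch tray close up to the sorter under its outlet lip, slide the gate fully open to its stop, lift the handle to tip the large nuts into the tray, let the sieve back down level and slide the gate fully shut again. Leave everything else on the bench where it is.

Things in the scene. Friction and masses are not known exactly. Their poses are not given: they have to be found in the camera images.
- sorter: fixed wooden pan of the nut sorter, 182 mm (x) by 173 mm (y), under the sieve; origin on the bench, x across (the shaking direction), y from the outlet end (outer face at y -78 mm) to the handle end (outer face at y 95 mm), z up. Inside x -85..85, y -72..89 mm, walls 45 mm high, floor 6 mm above the bench
- tray_center (a point): centre, half-way up, of the loose wooden catch tray, 170 mm (x) by 140 mm (y), 36 mm high, walls and floor 6 mm thick, 350 g; it starts 5 to 10 cm short of its place, which is close against the outlet end of the sorter with its +y wall; slides easily on the bench
- tray_lug (a point): gripping point of the tray's upright lug, a board 32 mm wide (x) by 14 mm thick (y) at the middle of its -y wall, 77 mm from the tray's middle; its top is 80 mm above the bench, this point 66 mm; axes as the tray's
- shaker (a joint): to-and-fro travel of the sieve along the sorter's x, m, 0 in the middle, stops at -0.030 and +0.030; needs 5 N to move and stays where it is left; carries sieve, gate and handle
- sieve (a joint): tip angle of the sieve, rad: 0 level, up to 0.75 when the handle end is lifted; hinge line along the sorter's x at the outlet end, at sorter y -65 mm, z 60 mm; about 0.7 kg in all, sinks back to level by its own weight when let go
- gate (a joint): slide of the outlet gate, m: 0 shut (outlet closed), 0.110 fully open; the knob moves towards the sorter's -x as it opens; needs about 1.5 N, stays where it is left
- sieve_handle (a point): middle of the handle: a round wooden bar 14 mm thick along the sorter's x, 80 mm clear between its two posts, 45 mm above the top of the sieve's end wall; when level it is at sorter y 73 mm, z 151 mm; axes as the sieve's (y from the hinge to the handle)
- gate_knob (a point): gripping point of the gate's upright round wooden knob, 18 mm thick, 12 mm below the knob's top, 32 mm above the top of the sieve walls; the gate closes the sieve's whole outlet end; outside it a flat lip sticks out 35 mm beyond the hinge line, over the place of the catch tray
- sieve_floor (a point): middle of the sieve floor, on top of it, 66 mm above the bench when level: three flat metal slats along the sorter's y with two 24 mm slots between them (slots centred 23 mm either side of the middle; slat 22 mm wide in the middle, 15 mm along each wall); inside 100 mm across (x) by 135 mm along (y), walls 40 mm above the floor; axes as the sieve's
- walnut1_center (a point): centre of a large walnut in its shell, a ball of 38 mm, 18 g, starts in the sieve; too large for the slots; rolls badly, needs a slope of up to about 0.45 rad to roll out of the sieve; None if absent
- walnut2_center (a point): centre of a large walnut in its shell, a ball of 38 mm, 18 g, starts in the sieve; too large for the slots; rolls badly, needs a slope of up to about 0.45 rad to roll out of the sieve; None if absent
- hazelnut1_center (a point): centre of a small hazelnut in its shell, a ball of 20 mm, 10 g, starts in the sieve; falls through the slots; None if absent
- hazelnut2_center (a point): centre of a small hazelnut in its shell, a ball of 20 mm, 10 g, starts in the sieve; falls through the slots; None if absent
- hazelnut3_center (a point): centre of a small hazelnut in its shell, a ball of 20 mm, 10 g, starts in the sieve; falls through the slots; None if absent
- walnut3_center (a point): centre of a large walnut in its shell, a ball of 38 mm, 18 g, starts loose on the bench; too large for the slots; rolls badly, needs a slope of up to about 0.45 rad to roll out of the sieve; None if absent
- hazelnut4_center (a point): centre of a small hazelnut in its shell, a ball of 20 mm, 10 g, starts loose on the bench; falls through the slots; None if absent
- hazelnut6_center (a point): centre of a small hazelnut in its shell, a ball of 20 mm, 10 g, starts loose on the bench; falls through the slots; None if absent
- hazelnut7_center (a point): centre of a small hazelnut in its shell, a ball of 20 mm, 10 g, starts loose on the bench; falls through the slots; None if absent
- hazelnut5_center (a point): centre of a small hazelnut in its shell, a ball of 20 mm, 10 g, starts loose on the bench; falls through the slots; None if absent
- walnut4_center (a point): centre of a large walnut in its shell, a ball of 38 mm, 18 g, starts loose on the bench; too large for the slots; rolls badly, needs a slope of up to about 0.45 rad to roll out of the sieve; None if absent
- scraper: bench scraper, steel blade with wooden grip, 130 mm wide, 25 mm high; bystander, leave it alone; origin at the underside
- spice_jar: amber jar, 48 mm across, 100 mm high; bystander, leave it alone; origin at the underside
- salt_jar: glass jar, 64 mm across, 90 mm high; bystander, leave it alone; origin at the underside
- measuring_cup: steel measuring cup, 72 mm across, 60 mm high; bystander, leave it alone; origin at the underside

How it is judged:
On the way, in this order (a step that is already met when the one before it is completed fails the run):
1. the gate is fully shut (value of joint gate below 0.005 m), for 0.2 s.
2. every small nut lies in the pan under the sieve and every large nut in the sieve, the gate shut (value of joint gate below 0.008 m and x of hazelnut1_center in the frame of sorter between -0.086 and 0.086 m and y of hazelnut1_center in the frame of sorter between -0.074 and 0.09 m and z of each of hazelnut1_center, hazelnut2_center, hazelnut3_center, hazelnut4_center, hazelnut6_center, hazelnut7_center, hazelnut5_center in the frame of sorter below 0.045 m and x of hazelnut2_center in the frame of sorter between -0.086 and 0.086 m and y of hazelnut2_center in the frame of sorter between -0.074 and 0.09 m and x of hazelnut3_center in the frame of sorter between -0.086 and 0.086 m and y of hazelnut3_center in the frame of sorter between -0.074 and 0.09 m and x of hazelnut4_center in the frame of sorter between -0.086 and 0.086 m and y of hazelnut4_center in the frame of sorter between -0.074 and 0.09 m and x of hazelnut6_center in the frame of sorter between -0.086 and 0.086 m and y of hazelnut6_center in the frame of sorter between -0.074 and 0.09 m and x of hazelnut7_center in the frame of sorter between -0.086 and 0.086 m and y of hazelnut7_center in the frame of sorter between -0.074 and 0.09 m and x of hazelnut5_center in the frame of sorter between -0.086 and 0.086 m and y of hazelnut5_center in the frame of sorter between -0.074 and 0.09 m and x of walnut1_center in the frame of sorter between -0.085 and 0.085 m and y of walnut1_center in the frame of sorter between -0.072 and 0.076 m and z of walnut1_center in the frame of sorter between 0.062 and 0.12 m and x of walnut2_center in the frame of sorter between -0.085 and 0.085 m and y of walnut2_center in the frame of sorter between -0.072 and 0.076 m and z of walnut2_center in the frame of sorter between 0.062 and 0.12 m and x of walnut3_center in the frame of sorter between -0.085 and 0.085 m and y of walnut3_center in the frame of sorter between -0.072 and 0.076 m and z of walnut3_center in the frame of sorter between 0.062 and 0.12 m and x of walnut4_center in the frame of sorter between -0.085 and 0.085 m and y of walnut4_center in the frame of sorter between -0.072 and 0.076 m and z of walnut4_center in the frame of sorter between 0.062 and 0.12 m), for 0.2 s.
3. the gate is fully open, the large nuts still in the sieve (value of joint gate above 0.105 m and x of walnut1_center in the frame of sorter between -0.085 and 0.085 m and y of walnut1_center in the frame of sorter between -0.072 and 0.076 m and z of walnut1_center in the frame of sorter between 0.062 and 0.12 m and x of walnut2_center in the frame of sorter between -0.085 and 0.085 m and y of walnut2_center in the frame of sorter between -0.072 and 0.076 m and z of walnut2_center in the frame of sorter between 0.062 and 0.12 m and x of walnut3_center in the frame of sorter between -0.085 and 0.085 m and y of walnut3_center in the frame of sorter between -0.072 and 0.076 m and z of walnut3_center in the frame of sorter between 0.062 and 0.12 m and x of walnut4_center in the frame of sorter between -0.085 and 0.085 m and y of walnut4_center in the frame of sorter between -0.072 and 0.076 m and z of walnut4_center in the frame of sorter between 0.062 and 0.12 m), for 0.2 s.
4. the sieve is tipped by its handle with the gate open (value of joint sieve above 0.2 rad and value of joint gate above 0.1 m), for 0.1 s.
At the end, for the whole second after the job is handed in: All small nuts lie in the pan under the sieve, all large nuts lie in the catch tray, the sieve is level (within 0.03 rad) and the gate is fully shut (within 5 mm) (x of hazelnut1_center in the frame of sorter between -0.086 and 0.086 m and y of hazelnut1_center in the frame of sorter between -0.074 and 0.09 m and z of each of hazelnut1_center, hazelnut2_center, hazelnut3_center, hazelnut4_center, hazelnut6_center, hazelnut7_center, hazelnut5_center in the frame of sorter below 0.045 m and x of hazelnut2_center in the frame of sorter between -0.086 and 0.086 m and y of hazelnut2_center in the frame of sorter between -0.074 and 0.09 m and x of hazelnut3_center in the frame of sorter between -0.086 and 0.086 m and y of hazelnut3_center in the frame of sorter between -0.074 and 0.09 m and x of hazelnut4_center in the frame of sorter between -0.086 and 0.086 m and y of hazelnut4_center in the frame of sorter between -0.074 and 0.09 m and x of hazelnut6_center in the frame of sorter between -0.086 and 0.086 m and y of hazelnut6_center in the frame of sorter between -0.074 and 0.09 m and x of hazelnut7_center in the frame of sorter between -0.086 and 0.086 m and y of hazelnut7_center in the frame of sorter between -0.074 and 0.09 m and x of hazelnut5_center in the frame of sorter between -0.086 and 0.086 m and y of hazelnut5_center in the frame of sorter between -0.074 and 0.09 m and x of walnut1_center in the frame of tray_center between -0.08 and 0.08 m and y of walnut1_center in the frame of tray_center between -0.065 and 0.065 m and z of each of walnut1_center, walnut2_center, walnut3_center, walnut4_center in the frame of tray_center below 0.035 m and x of walnut2_center in the frame of tray_center between -0.08 and 0.08 m and y of walnut2_center in the frame of tray_center between -0.065 and 0.065 m and x of walnut3_center in the frame of tray_center between -0.08 and 0.08 m and y of walnut3_center in the frame of tray_center between -0.065 and 0.065 m and x of walnut4_center in the frame of tray_center between -0.08 and 0.08 m and y of walnut4_center in the frame of tray_center between -0.065 and 0.065 m and value of joint gate below 0.005 m and value of joint sieve below 0.03 rad); the robot touches nothing.
It fails at once if a bystander (scraper, jar or cup) is moved by more than 40 mm (distance of any of scraper, spice_jar, salt_jar, measuring_cup from where it was at the start of the episode above 0.04 m).
Of walnut3, hazelnut4, hazelnut6, hazelnut7, hazelnut5, walnut4 only 3 to 5 are there at a start; the rules pass over those that are not, and their reading is None.
Of hazelnut1, hazelnut2, hazelnut3 only 2 to 3 are there at a start; the rules pass over those that are not, and their reading is None.
At some moment in a run one of tray may be knocked a few centimetres aside while the robot is not near it.
Once in a run the grip may slacken for a moment while it holds something.
It also fails if it takes over 210 s, if anything falls off the work surface, if the arm or the gripper's body presses on something with over 40 N, if the wrist force passes 120 N, or if a joint passes its speed limit or range.

### The arm

A 6-joint arm with a two-finger parallel gripper is mounted at the origin on the work surface. World frame = base frame: x ahead of the robot, y to its left, z up, the work surface at z = 0. Lengths are in m, angles in rad, forces in N, time in s.
With the tool pointing down it reaches from about 0.3 to 1 m from the base axis. Payload 5.1 kg.
Tool frame: the origin (TCP) lies midway between the tips of the shut fingers; the grasp point (between the pads) lies 19 mm behind it; y points along the fingers, x is the direction in which the jaws open and shut, and the axes are right-handed (so a half turn about y gives the same grasp; the last joint's range is limited). The gripper opens to 95 mm and grips with 3 to 60 N. Pads are 20 mm wide; open, the fingers measure 119 mm over their backs; the gripper's body (75 mm by 180 mm) begins 59 mm behind the grasp point.
Start: joints at [1.087, 0.124, 1.65, -0, 1.367, -0.083], TCP at [0.254, 0.598, 0.215] pointing down, gripper open.
Joint ranges: [-2.61, 2.61], [-1.02, 2.33], [0.03, 2.71], [-1.35, 4.49], [0.32, 2.68], [-2.91, 2.91]. Speed limits (rad/s): [2.57, 2.57, 3.14, 3.14, 3.14, 3.14].

### API

Orientations are given as a rotation vector (axis times angle).
In Python, from bench import monitor, imaging, job gives the robot as it stands.
- The arm moves only by the tool drive_tool, never from a script. Its argument "steps" is a list of rows, each an object of numbers: "claw": the gripper's target within -1 to 1 (shut at 1, half-way at 0, fully open at -1); "tx", "ty", "tz": the shift along the tool's x, y, z as a fraction of full scale; "ax", "ay", "az": the turn, a rotation vector about the tool's x, y, z as a fraction of full scale. A call has 1 to 12 rows; each row shifts and turns the pose as measured when the row begins, along the tool's axes as they then stand; what a row does not reach is not made up. Full scale, the value 1, is 0.25 m for a shift and 60 degrees for a turn. A row lasts 1/8 s, in which the tool goes at most 62.5 mm and 10.7 degrees, less where a joint would pass 70% of its speed; a pose out of reach is approached as far as the arm can. A call with a number of a shift or a turn outside -1 to 1 is refused whole. A call with a gripper value outside its range is refused whole. The fingers move at their own pace and stop on an object; "grip_force" is the grip in N (left out, the last holds). Time passes only in rows, so rows that do not move let the fingers close. It gives the time, the measured TCP pose, the force and the opening at its end, in the units of the state.
- monitor.get_state(): the state, without advancing time (a new reading comes with each control period).
- imaging.read_camera(name): name is "scene" or "top" or "wrist"; returns (picture, depth): 400x640x3 uint8, red, green, blue; 400x640 float32, m along the optical axis (not along the pixel's ray), 0 where there is no reading.
- imaging.get_calibration(name): a dict with "camera_matrix" (3x3 intrinsics, pixels), "distortion" ([k1, k2, p1, p2, k3] as OpenCV has them; the pictures are not rectified), "R" (3x3) and "t" (3): a world point X has camera coordinates R X + t. Camera axes: x right, y down, z forward; pixel columns grow to the right and rows downward; lengths in m; the calibration is good to about 2 mm. A picture is of the moment at which its call begins: read the wrist's pose just before it. get_calibration takes no time and is no camera call; for the wrist camera it gives the pose at the moment of the call.
- job.hand_in(): hands the job in, once; it reports no verdict.
The state is a dict: "time_s": time; "q": joint angles; "joint_vel": joint speeds; "effort": joint torques, N m; "position": TCP position; "tcp_rot": TCP orientation; "wrist_force": force on the tool from outside, world axes, zero at the start; "torque": the same for the moment, N m; "width": finger opening in m.
Only numpy, scipy, OpenCV 4.12 (cv2) and the standard library are available. Lean on these libraries where they do the work, as an engineer would, in place of code of your own. Each camera call takes 0.05 s, during which the arm holds its last target.

## Working session

There is one attempt and no reset: what is moved stays moved. The work goes in short steps, Python scripts to look and compute and a tool call to move; the robot and the scene stay as the last step left them, time stands still between calls to the robot, and variables do not carry over. Pictures are saved under pics/ and viewed, and the job is handed in when it is done.

Besides the shell and the picture viewer there is one more tool, called after ">>>" in YAML: its name, and indented under it one key for each argument. drive_tool: Moves the arm, as the interface text tells. Its arguments: {"type":"object","properties":{"steps":{"type":"array"},"grip_force":{"type":"number"}},"required":["steps"]}

```bash
ls; mkdir -p pics
python3 - <<'E'
from bench import monitor, imaging, job
import cv2
print(monitor.get_state())
for n in ["scene","top","wrist"]:
    p,d=imaging.read_camera(n)
    cv2.imwrite(f"pics/a_{n}.png",p[:,:,::-1])
    c=imaging.get_calibration(n); print(n,c)
E
```

```text
pics
{'time_s': 0.0, 'q': array([ 1.08739053e+00,  1.24530835e-01,  1.65161399e+00, -9.48918282e-06,
        1.36748880e+00, -8.26089465e-02]), 'joint_vel': array([-0.00056239, -0.00130318,  0.00104994, -0.00051536, -0.00073175,
        0.00164607]), 'effort': array([-1.69925002e-03, -4.17581642e+01, -3.59935999e+01,  7.72028463e-02,
        4.90095187e-02, -1.84139717e-04]), 'position': array([0.25334652, 0.59792634, 0.21340586]), 'tcp_rot': array([-1.37357749, -0.90776493,  0.91070291]), 'wrist_force': array([ 0.35482062, -0.15238085, -0.22256901]), 'torque': array([0.00101495, 0.02029114, 0.01548454]), 'width': 0.0948304813748484}
scene {'camera_matrix': array([[402.22610567,   0.        , 320.71219033],
       [  0.        , 402.22610567, 196.9964014 ],
       [  0.        ,   0.        ,   1.        ]]), 'distortion': array([-0.00626148,  0.        ,  0.        ,  0.        ,  0.        ]), 'R': array([[-0.76719489,  0.64137459,  0.00711639],
       [ 0.34990248,  0.42779092, -0.83340457],
       [-0.53756884, -0.63689369, -0.55261757]]), 't': array([ 0.42342193, -0.10560084,  1
[... 247 characters left out ...]
 ,  0.        ,  0.        ]), 'R': array([[ 0.00143013, -0.99987254,  0.01590138],
       [-0.99439838, -0.00310252, -0.10565146],
       [ 0.10568733, -0.01566121, -0.99427608]]), 't': array([-0.00556307,  0.55809263,  1.47739128])}
wrist {'camera_matrix': array([[291.94859607,   0.        , 321.98055408],
       [  0.        , 291.94859607, 200.27501725],
       [  0.        ,   0.        ,   1.        ]]), 'distortion': array([0.00052311, 0.        , 0.        , 0.        , 0.        ]), 'R': array([[ 0.3902732 ,  0.92069638, -0.00223887],
       [ 0.88853061, -0.37599908,  0.26294114],
       [ 0.24124714, -0.10460819, -0.96480928]]), 't': array([-0.64888896, -0.03008059,  0.39133963])}
```

View pics/a_scene.png

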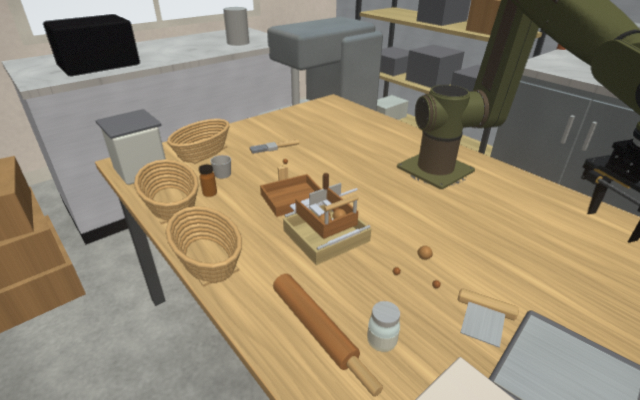

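View pics/a_top.png

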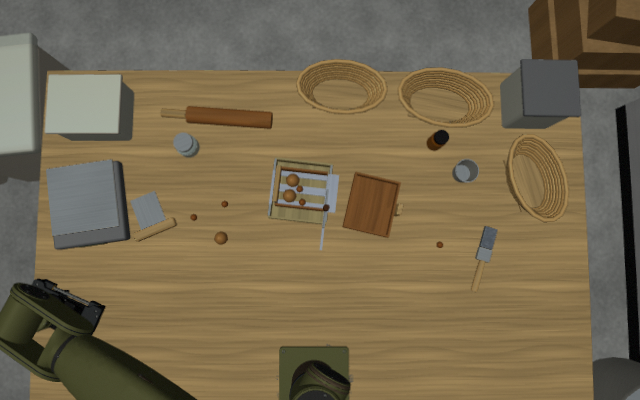

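View pics/a_wrist.png

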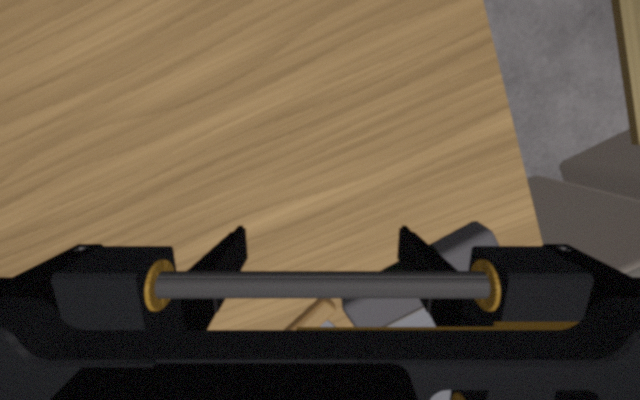

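```bash
cat > h.py <<'E'
import numpy as np, cv2
from scipy.spatial.transform import Rotation as Ro
from bench import monitor, imaging, job
def ray(name,uv,cal=None):
    c=cal or imaging.get_calibration(name)
    uv=np.array(uv,float).reshape(-1,1,2)
    n=cv2.undistortPoints(uv,c["camera_matrix"],c["distortion"]).reshape(-1,2)
    d=np.c_[n,np.ones(len(n))]@c["R"]
    o=-c["R"].T@c["t"]
    return o,d
def onplane(name,uv,z,cal=None):
    o,d=ray(name,uv,cal)
    return o+d*((z-o[2])/d[:,2])[:,None]
def project(name,X,cal=None):
    c=cal or imaging.get_calibration(name)
    return cv2.projectPoints(np.array(X,float).reshape(-1,3),cv2.Rodrigues(c["R"])[0],c["t"],c["camera_matrix"],c["distortion"])[0].reshape(-1,2)
def cloud(name,d,cal=None):
    c=cal or imaging.get_calibration(name)
    h,w=d.shape
    uv=np.stack(np.meshgrid(np.arange(w),np.arange(h)),-1).reshape(-1,2).astype(float)
    n=cv2.undistortPoints(uv.reshape(-1,1,2),c["camera_matrix"],c["distortion"]).reshape(-1,2)
    P=np.c_[n,np.ones(len(n))]*d.reshape(-1,1)
    return ((P-c["t"])@c["R"]).reshape(h,w,3)
def crop(p,x0,x1,y0,y1,s,fn):
    im=cv2.resize(p[y0:y1,x0:x1,::-1],None,fx=s,fy=s,interpolation=cv2.INTER_CUBIC); cv2.imwrite(fn,im)
E
python3 - <<'E'
from h import *
p,d=imaging.read_camera("top"); np.savez("top0.npz",p=p,d=d)
crop(p,250,410,140,260,5,"pics/b_top.png")
p2,d2=imaging.read_camera("scene"); np.savez("scene0.npz",p=p2,d=d2)
crop(p2,250,380,150,270,5,"pics/b_scene.png")
R=Ro.from_rotvec(monitor.get_state()["tcp_rot"]).as_matrix(); print(R.round(3))
E
```

```text
[[ 0.39  -0.    -0.921]
 [ 0.921 -0.001  0.39 ]
 [-0.001 -1.     0.   ]]
```

View pics/b_top.png

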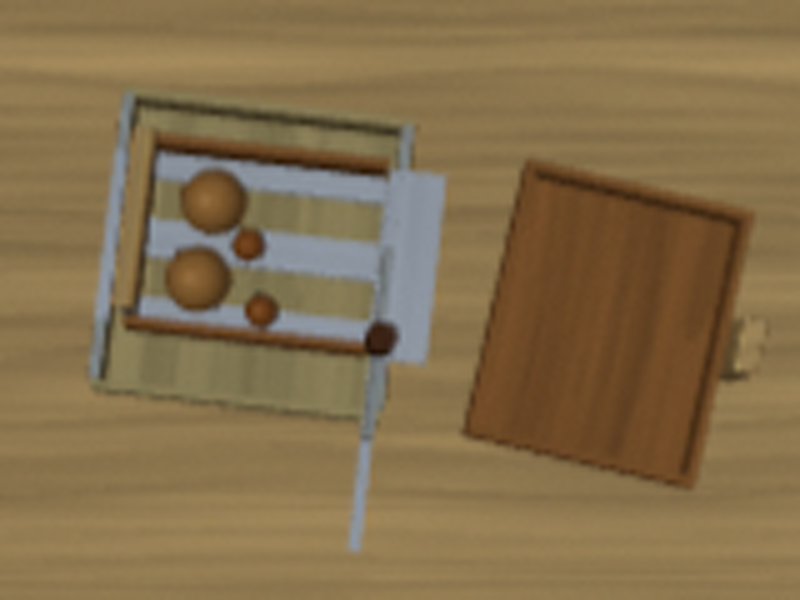

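View pics/b_scene.png

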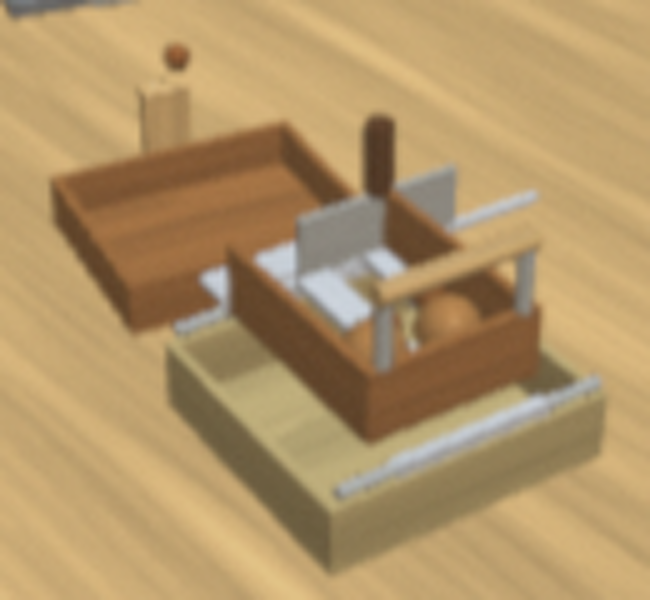

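Run:
```python
from h import *
f=lambda L:[(250+x/5,140+y/5) for x,y in L]
C=onplane("top",f([(128,95),(412,127),(93,385),(378,415)]),0.045)
print(C.round(4)); 
# handle end corners -> order: (+x,+y),( +x,-y),(-x,+y),(-x,-y)
L=np.array([[91,95],[91,-78],[-91,95],[-91,-78]])/1000.
def fit(L,W):
    a,b=L.mean(0),W.mean(0); U,S,V=np.linalg.svd((L-a).T@(W-b)); R=(U@V).T; return R,b-R@a
R,t=fit(L,C[:,:2]); print("sorter",t,np.degrees(np.arctan2(R[1,0],R[0,0])),"res",((L@R.T+t)-C[:,:2]).round(4).tolist())
print("knob top",onplane("top",f([(381,338)]),0.15), "handle",onplane("top",f([(147,135),(127,310)]),0.158))
T=onplane("top",f([(528,160),(752,214),(467,433),(690,487)]),0.036); print("tray",T.round(4))
L=np.array([[85,70],[85,-70],[-85,70],[-85,-70]])/1000.
R2,t2=fit(L,T[:,:2]); print("tray",t2,np.degrees(np.arctan2(R2[1,0],R2[0,0])),"res",((L@R2.T+t2)-T[:,:2]).round(4).tolist())
print("lug top",onplane("top",f([(750,345)]),0.08), R2@[0,-.077]+t2)
z=np.load("top0.npz"); P=cloud("top",z["d"])
for u,v in [(326,207),(276,167),(275,180),(274,195),(400,209)]: print(u,v,P[v,u].round(4))
# nuts
hsv=cv2.cvtColor(z["p"],cv2.COLOR_RGB2HSV)
for u,v in [(194,217),(224,204),(221,238),(440,244),(292,180),(300,188)]: print(hsv[v,u],P[v,u].round(3))
```

```text
[[ 0.6576  0.1148  0.045 ]
 [ 0.639  -0.0548  0.045 ]
 [ 0.4844  0.1337  0.045 ]
 [ 0.4671 -0.0344  0.045 ]]
sorter [0.56109431 0.03137146] -6.298955169173071 res [[0.0043, 0.001], [0.004, -0.0013], [-0.0033, 0.0021], [-0.005, -0.0018]]
knob top [[ 0.50457873 -0.03225882  0.15      ]] handle [[0.61564964 0.09682231 0.158     ]
 [0.5189227  0.10686471 0.158     ]]
tray [[ 0.6207 -0.1249  0.036 ]
 [ 0.5885 -0.2595  0.036 ]
 [ 0.4569 -0.0875  0.036 ]
 [ 0.4251 -0.2199  0.036 ]]
tray [ 0.52281188 -0.1729882 ] -13.338985549034179 res [[0.001, 0.0004], [0.0009, -0.0012], [-0.0007, 0.0023], [-0.0012, -0.0015]]
lug top [[ 0.50638664 -0.24889927  0.08      ]] [ 0.50504707 -0.2479109 ]
326 207 [ 0.5064 -0.0318  0.1476]
276 167 [0.6166 0.1066 0.1521]
275 180 [0.58   0.1088 0.1546]
274 195 [0.5387 0.1113 0.1523]
400 209 [ 0.5062 -0.2484  0.0827]
[ 14 195  98] [0.486 0.361 0.011]
[ 13 185 113] [0.525 0.271 0.017]
[ 16 157 130] [0.422 0.275 0.034]
[ 13 182 115] [ 0.406 -0.379  0.021]
[ 16 158 136] [0.587 0.064 0.099]
[ 14 194 105] [0.566 0.041 0.087]
```

>>> drive_tool:
  steps:
    - {"ay": 0.175, "claw": 0}
    - {"ay": 0.175, "claw": 0}
    - {"ay": 0.175, "claw": 0}
    - {"ay": 0.175, "claw": 0}
    - {"ay": 0.175, "claw": 0}
    - {"ay": 0.175, "claw": 0}
    - {"ay": 0.172, "claw": 0}
  grip_force: 20

```text
invalid input
```

```bash
cat >> h.py <<'E'
YAW=-6.3; S0=np.array([0.561,0.0314])
def loc2w(l):
    a=np.radians(YAW); c,s=np.cos(a),np.sin(a)
    return np.array([S0[0]+c*l[0]-s*l[1],S0[1]+s*l[0]+c*l[1],l[2]])
def w2loc(w):
    a=np.radians(YAW); c,s=np.cos(a),np.sin(a); d=np.array(w[:2])-S0
    return np.array([c*d[0]+s*d[1],-s*d[0]+c*d[1],w[2]])
def go(target,yaw=None):
    """remaining shift (fraction of full scale) in tool axes; target world TCP. yaw deg of tool x"""
    s=monitor.get_state(); R=Ro.from_rotvec(s["tcp_rot"]).as_matrix()
    d=R.T@(np.array(target)-s["position"])/0.25
    print("pos",s["position"].round(4),"loc",w2loc(s["position"]).round(4),"t",round(s["time_s"],2),"w",round(s["width"],4),"F",s["wrist_force"].round(1))
    print(" shift frac tx,ty,tz:",d.round(3)," rows>=",int(np.ceil(np.linalg.norm(d)/0.25)))
    y=np.degrees(np.arctan2(R[1,0],R[0,0]))
    if yaw is not None:
        a=np.radians(yaw); Rt=np.array([[np.cos(a),0,-np.sin(a)],[np.sin(a),0,np.cos(a)],[0,-1,0]]); Rt[:,2]=np.cross(Rt[:,0],Rt[:,1])
        print(" yaw",y.round(1)," turn frac ax,ay,az:",(np.degrees(Ro.from_matrix(R.T@Rt).as_rotvec())/60).round(3))
E
python3 - <<'E'
from h import *
go([0.5046,-0.0323,0.2],-6.3)
E
```

```text
pos [0.2535 0.5982 0.214 ] loc [-0.3679  0.5296  0.214 ] t 0.25 w 0.0949 F [-0.4 -0.6 -0.3]
 shift frac tx,ty,tz: [-1.93   0.058 -1.909]  rows>= 11
 yaw 67.0  turn frac ax,ay,az: [ 1.000e-03  1.222e+00 -1.000e-03]
```

>>> drive_tool:
  steps:
    - {"claw": 0, "tx": 0, "ty": 0, "tz": 0, "ax": 0, "ay": 0.175, "az": 0}
    - {"claw": 0, "tx": 0, "ty": 0, "tz": 0, "ax": 0, "ay": 0.175, "az": 0}
    - {"claw": 0, "tx": 0, "ty": 0, "tz": 0, "ax": 0, "ay": 0.175, "az": 0}
    - {"claw": 0, "tx": 0, "ty": 0, "tz": 0, "ax": 0, "ay": 0.175, "az": 0}
    - {"claw": 0, "tx": 0, "ty": 0, "tz": 0, "ax": 0, "ay": 0.175, "az": 0}
    - {"claw": 0, "tx": 0, "ty": 0, "tz": 0, "ax": 0, "ay": 0.175, "az": 0}
    - {"claw": 0, "tx": 0, "ty": 0, "tz": 0, "ax": 0, "ay": 0.172, "az": 0}
  grip_force: 20

```text
time_s: 1.12
position: [0.253, 0.5974, 0.2123]
tcp_rot: [-1.571, 0.114, -0.111]
wrist_force: [-0.6, -0.0, 0.6]
width: 0.0476
```

Run:
```python
from h import *
go([0.5046,-0.0323,0.2],-6.3)
```

```text
pos [0.253  0.5974 0.2123] loc [-0.3682  0.5288  0.2123] t 1.12 w 0.0476 F [-0.6 -0.   0.6]
 shift frac tx,ty,tz: [ 1.356  0.056 -2.349]  rows>= 11
 yaw -8.2  turn frac ax,ay,az: [ 0.003 -0.032 -0.001]
```

>>> drive_tool:
  steps:
    - {"claw": 0, "tx": 0.12, "ty": 0, "tz": -0.2, "ax": 0, "ay": -0.03, "az": 0}
    - {"claw": 0, "tx": 0.115, "ty": 0, "tz": -0.2, "ax": 0, "ay": 0, "az": 0}
    - {"claw": 0, "tx": 0.115, "ty": 0, "tz": -0.2, "ax": 0, "ay": 0, "az": 0}
    - {"claw": 0, "tx": 0.115, "ty": 0, "tz": -0.2, "ax": 0, "ay": 0, "az": 0}
    - {"claw": 0, "tx": 0.115, "ty": 0, "tz": -0.2, "ax": 0, "ay": 0, "az": 0}
    - {"claw": 0, "tx": 0.115, "ty": 0, "tz": -0.2, "ax": 0, "ay": 0, "az": 0}
    - {"claw": 0, "tx": 0.115, "ty": 0, "tz": -0.2, "ax": 0, "ay": 0, "az": 0}
    - {"claw": 0, "tx": 0.115, "ty": 0, "tz": -0.2, "ax": 0, "ay": 0, "az": 0}
    - {"claw": 0, "tx": 0.115, "ty": 0, "tz": -0.2, "ax": 0, "ay": 0, "az": 0}
    - {"claw": 0, "tx": 0.115, "ty": 0, "tz": -0.2, "ax": 0, "ay": 0, "az": 0}
    - {"claw": 0, "tx": 0.115, "ty": 0, "tz": -0.2, "ax": 0, "ay": 0, "az": 0}

```text
time_s: 2.5
position: [0.5122, 0.0004, 0.2144]
tcp_rot: [-1.572, 0.079, -0.085]
wrist_force: [0.0, 1.0, 0.1]
width: 0.0476
```

Run:
```python
from h import *
go([0.5046,-0.0323,0.2],-6.3)
p,d=imaging.read_camera("wrist"); cv2.imwrite("pics/c_wrist.png",p[:,:,::-1])
```

```text
pos [5.122e-01 4.000e-04 2.144e-01] loc [-0.0451 -0.0362  0.2144] t 2.5 w 0.0476 F [0.  1.  0.1]
 shift frac tx,ty,tz: [-0.017  0.058 -0.133]  rows>= 1
 yaw -6.0  turn frac ax,ay,az: [0.002 0.005 0.004]
```

View pics/c_wrist.png

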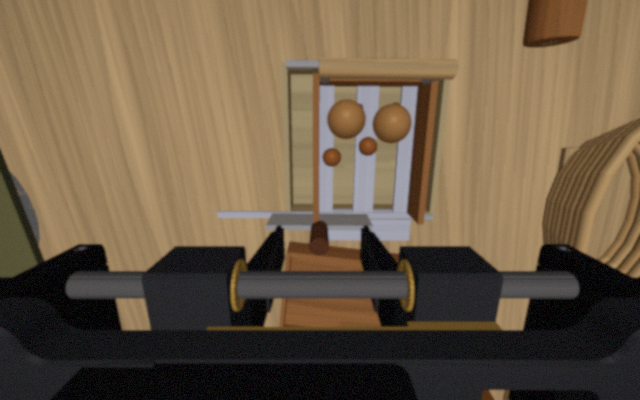

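>>> drive_tool:
  steps:
    - {"claw": 0, "tx": -0.017, "ty": 0, "tz": -0.13, "ax": 0, "ay": 0, "az": 0}
    - {"claw": 0, "tx": 0, "ty": 0, "tz": 0, "ax": 0, "ay": 0, "az": 0}

```text
time_s: 2.8
position: [0.5065, -0.04, 0.2143]
tcp_rot: [-1.576, 0.085, -0.093]
wrist_force: [-0.9, 1.1, 0.2]
width: 0.0474
```

Run:
```python
from h import *
go([0.5046,-0.0323,0.119],-6.3)
p,d=imaging.read_camera("wrist"); cal=imaging.get_calibration("wrist")
cv2.imwrite("pics/d_wrist.png",p[:,:,::-1])
print(project("wrist",[[0.5046,-0.0323,0.15]]))
```

```text
pos [ 0.5065 -0.04    0.2143] loc [-0.0464 -0.0769  0.2143] t 2.8 w 0.0474 F [-0.9  1.1  0.2]
 shift frac tx,ty,tz: [-0.013  0.381  0.032]  rows>= 2
 yaw -6.5  turn frac ax,ay,az: [ 0.006 -0.003  0.005]
[[318.16967234 203.71679185]]
```

View pics/d_wrist.png

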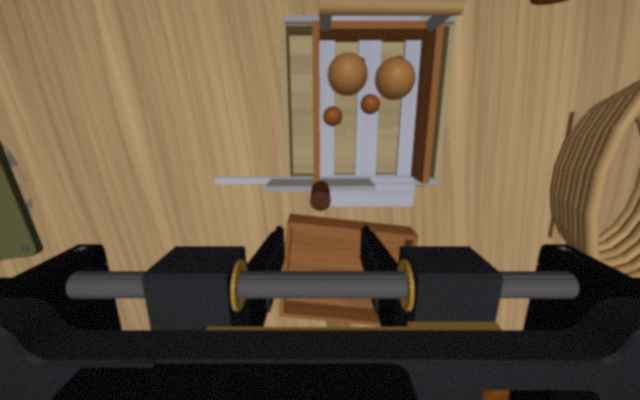

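>>> drive_tool:
  steps:
    - {"claw": 0, "tx": -0.01, "ty": 0.1, "tz": 0.03, "ax": 0, "ay": 0, "az": 0}
    - {"claw": 0, "tx": 0, "ty": 0.14, "tz": 0, "ax": 0, "ay": 0, "az": 0}
    - {"claw": 0, "tx": 0, "ty": 0.13, "tz": 0, "ax": 0, "ay": 0, "az": 0}
    - {"claw": 0, "tx": 0, "ty": 0, "tz": 0, "ax": 0, "ay": 0, "az": 0}

```text
time_s: 3.35
position: [0.5062, -0.0268, 0.1208]
tcp_rot: [-1.574, 0.078, -0.091]
wrist_force: [0.5, -0.7, -0.4]
width: 0.0476
```

Run:
```python
from h import *
go([0.5046,-0.0323,0.119],-6.3)
```

```text
pos [ 0.5062 -0.0268  0.1208] loc [-0.0481 -0.0638  0.1208] t 3.35 w 0.0476 F [ 0.5 -0.7 -0.4]
 shift frac tx,ty,tz: [-0.004  0.007 -0.023]  rows>= 1
 yaw -6.1  turn frac ax,ay,az: [0.004 0.002 0.008]
```

>>> drive_tool:
  steps:
    - {"claw": 0, "tx": -0.004, "ty": 0, "tz": -0.02, "ax": 0, "ay": 0, "az": 0}
    - {"claw": 1, "tx": 0, "ty": 0, "tz": 0, "ax": 0, "ay": 0, "az": 0}
    - {"claw": 1, "tx": 0, "ty": 0, "tz": 0, "ax": 0, "ay": 0, "az": 0}
    - {"claw": 1, "tx": 0, "ty": 0, "tz": 0, "ax": 0, "ay": 0, "az": 0}
    - {"claw": 1, "tx": 0, "ty": 0, "tz": 0, "ax": 0, "ay": 0, "az": 0}
  grip_force: 15

```text
time_s: 3.98
position: [0.5074, -0.0312, 0.1263]
tcp_rot: [-1.574, 0.071, -0.096]
wrist_force: [-1.4, -0.3, -1.0]
width: 0.0175
```

>>> drive_tool:
  steps:
    - {"claw": 1, "tx": 0.05, "ty": 0, "tz": 0, "ax": 0, "ay": 0, "az": 0}
    - {"claw": 1, "tx": 0.05, "ty": 0, "tz": 0, "ax": 0, "ay": 0, "az": 0}
    - {"claw": 1, "tx": 0.05, "ty": 0, "tz": 0, "ax": 0, "ay": 0, "az": 0}

```text
time_s: 4.35
position: [0.5457, -0.0355, 0.1262]
tcp_rot: [-1.574, 0.073, -0.094]
wrist_force: [-2.3, 0.0, 0.2]
width: 0.0177
```

Run:
```python
from h import *
go(loc2w([0,-0.0695,0.119]),-6.3)
```

```text
pos [ 0.5457 -0.0355  0.1262] loc [-0.0079 -0.0681  0.1262] t 4.35 w 0.0177 F [-2.3  0.   0.2]
 shift frac tx,ty,tz: [ 0.031  0.029 -0.005]  rows>= 1
 yaw -6.1  turn frac ax,ay,az: [0.004 0.004 0.013]
```

>>> drive_tool:
  steps:
    - {"claw": 1, "tx": 0.02, "ty": 0, "tz": 0, "ax": 0, "ay": 0, "az": 0}
    - {"claw": 1, "tx": 0.02, "ty": 0, "tz": 0, "ax": 0, "ay": 0, "az": 0}
    - {"claw": 1, "tx": 0.02, "ty": 0, "tz": 0, "ax": 0, "ay": 0, "az": 0}

```text
time_s: 4.72
position: [0.5614, -0.0372, 0.1262]
tcp_rot: [-1.574, 0.076, -0.091]
wrist_force: [-5.5, 0.4, 3.5]
width: 0.0172
```

Run:
```python
from h import *
go(loc2w([0,-0.0695,0.119]),-6.3)
p,d=imaging.read_camera("top"); crop(p,250,410,140,260,5,"pics/e_top.png")
```

```text
pos [ 0.5614 -0.0372  0.1262] loc [ 0.0079 -0.0682  0.1262] t 4.72 w 0.0172 F [-5.5  0.4  3.5]
 shift frac tx,ty,tz: [-0.032  0.029 -0.005]  rows>= 1
 yaw -6.1  turn frac ax,ay,az: [0.005 0.004 0.009]
```

View pics/e_top.png

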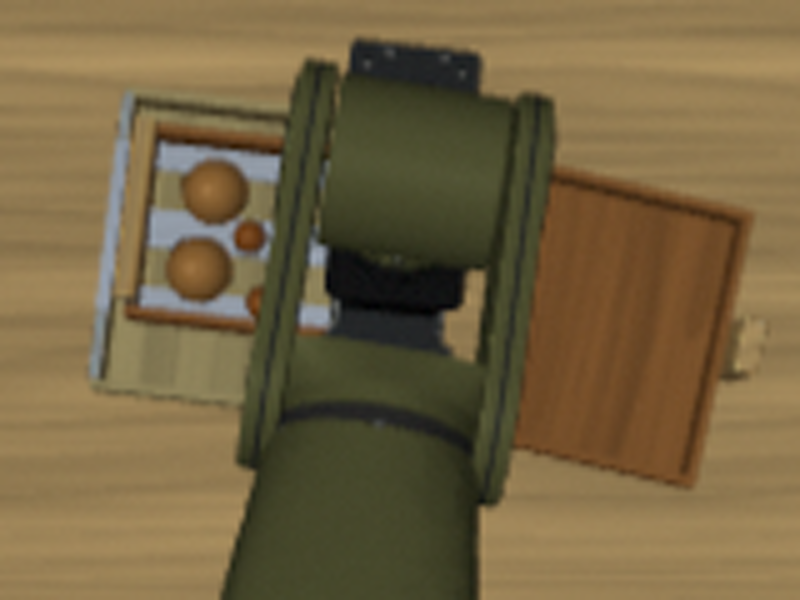

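>>> drive_tool:
  steps:
    - {"claw": 1, "tx": 0, "ty": 0, "tz": 0, "ax": 0, "ay": 0, "az": 0}
    - {"claw": 0, "tx": 0, "ty": 0, "tz": 0, "ax": 0, "ay": 0, "az": 0}
    - {"claw": 0, "tx": 0, "ty": 0, "tz": 0, "ax": 0, "ay": 0, "az": 0}
    - {"claw": 0, "tx": 0, "ty": -0.2, "tz": 0, "ax": 0, "ay": 0, "az": 0}
    - {"claw": 0, "tx": 0, "ty": -0.2, "tz": 0, "ax": 0, "ay": 0, "az": 0}
    - {"claw": 0, "tx": 0, "ty": -0.1, "tz": 0.1, "ax": 0, "ay": 0, "az": 0}
    - {"claw": 0, "tx": -0.05, "ty": 0, "tz": 0.25, "ax": 0, "ay": 0, "az": 0}
    - {"claw": 0, "tx": -0.05, "ty": 0, "tz": 0.25, "ax": 0, "ay": 0, "az": 0}
    - {"claw": 0, "tx": -0.05, "ty": 0, "tz": 0.2, "ax": 0, "ay": 0, "az": 0}
    - {"claw": 0, "tx": 0, "ty": 0, "tz": 0, "ax": 0, "ay": 0, "az": 0}

```text
time_s: 6.02
position: [0.5482, 0.171, 0.2569]
tcp_rot: [-1.57, 0.065, -0.107]
wrist_force: [-0.2, -0.3, 0.9]
width: 0.0476
```

```bash
cat >> h.py <<'E'
def nuts(fn=None):
    p,d=imaging.read_camera("top")
    hsv=cv2.cvtColor(p,cv2.COLOR_RGB2HSV)
    m=((hsv[...,0]<20)&(hsv[...,1]>135)).astype(np.uint8)
    bg=cv2.inRange(hsv,(8,140,60),(20,255,200))
    n,l,st,c=cv2.connectedComponentsWithStats(bg)
    P=cloud("top",d)
    for i in range(1,n):
        a=st[i,4]
        if 15<a<400 and 130<c[i][0]<480 and 130<c[i][1]<280 and abs(st[i,2]-st[i,3])<6:
            r=0.010 if a<70 else 0.019
            print(i,"px",c[i].round(1),"area",a,"box",st[i,2:4],"bench",onplane("top",c[i],r)[0].round(4),"loc",w2loc(onplane("top",c[i],r)[0]).round(3),"depthz",P[int(c[i][1]),int(c[i][0]),2].round(3))
    if fn: crop(p,250,410,140,260,5,fn)
    return p,d
E
python3 - <<'E'
from h import *
p,d=nuts("pics/f_top.png")
go([0.525,0.271,0.1],-6.3)
crop(p,170,270,180,260,6,"pics/f_n.png"); crop(p,400,480,220,270,8,"pics/f_n2.png")
E
```

```text
180 px [432.7 143.4] area 129 box [18 18] bench [ 0.7132 -0.3646  0.019 ] loc [ 0.195 -0.377  0.019] depthz 0.072
215 px [292.4 177.9] area 112 box [13 11] bench [0.6045 0.065  0.019 ] loc [0.04  0.038 0.019] depthz 0.1
231 px [299.3 186. ] area 22 box [5 5] bench [0.5808 0.0443 0.01  ] loc [0.018 0.015 0.01 ] depthz 0.086
232 px [327.9 186.9] area 19 box [5 5] bench [ 0.5783 -0.0429  0.01  ] loc [ 0.025 -0.072  0.01 ] depthz 0.147
236 px [289.2 193.3] area 115 box [13 12] bench [0.5575 0.0743 0.019 ] loc [-0.008  0.042  0.019] depthz 0.101
244 px [302.2 199.4] area 26 box [6 6] bench [0.5401 0.0354 0.01  ] loc [-0.021  0.002  0.01 ] depthz 0.086
249 px [224.4 203.7] area 30 box [6 6] bench [0.5264 0.2705 0.01  ] loc [-0.061  0.234  0.01 ] depthz 0.018
261 px [193.3 216.8] area 31 box [7 7] bench [0.4862 0.3638 0.01  ] loc [-0.111  0.322  0.01 ] depthz 0.019
264 px [439.5 244.5] area 32 box [6 6] bench [ 0.4041 -0.3805  0.01  ] loc [-0.111 -0.427  0.01 ] depthz 0.021
pos [0.5486 0.1695 0.2569] loc [-0.0275  0.1359  0.2569] t 6.08 w 0.0476 F [-0.9 -0.3 -0.9]
 shift frac tx,ty,tz: [-0.156  0.623  0.393]  rows>= 4
 yaw -6.4  turn frac ax,ay,az: [ 0.001 -0.001  0.026]
```

View pics/f_top.png

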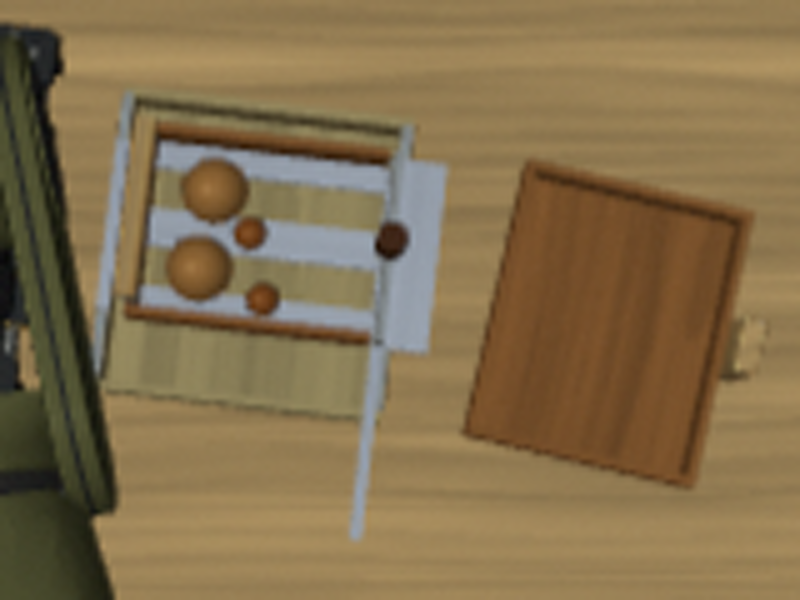

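View pics/f_n.png

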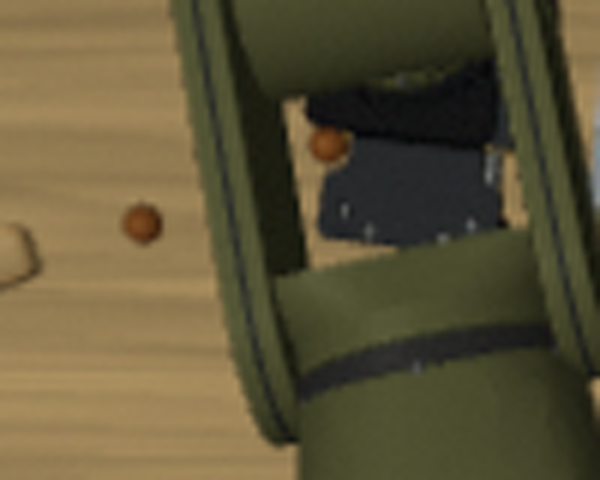

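>>> drive_tool:
  steps:
    - {"claw": 0, "tx": -0.07, "ty": 0.1, "tz": 0.19, "ax": 0, "ay": 0, "az": 0.026}
    - {"claw": 0, "tx": -0.07, "ty": 0.2, "tz": 0.19, "ax": 0, "ay": 0, "az": 0}
    - {"claw": 0, "tx": 0, "ty": 0.2, "tz": 0, "ax": 0, "ay": 0, "az": 0}
    - {"claw": 0, "tx": 0, "ty": 0.1, "tz": 0, "ax": 0, "ay": 0, "az": 0}
    - {"claw": 0, "tx": 0, "ty": 0, "tz": 0, "ax": 0, "ay": 0, "az": 0}

```text
time_s: 6.7
position: [0.5305, 0.261, 0.1085]
tcp_rot: [-1.569, 0.088, -0.099]
wrist_force: [-0.1, -0.8, 0.7]
width: 0.0475
```

Run:
```python
from h import *
go([0.5264,0.2705,0.004],-6.3)
p,d=imaging.read_camera("wrist"); cv2.imwrite("pics/g_wrist.png",p[:,:,::-1])
print(project("wrist",[[0.5264,0.2705,0.01]]))
print(onplane("top",[(220.8,238)],0.019))
```

```text
pos [0.5305 0.261  0.1085] loc [-0.0555  0.2248  0.1085] t 6.7 w 0.0475 F [-0.1 -0.8  0.7]
 shift frac tx,ty,tz: [-0.024  0.418  0.036]  rows>= 2
 yaw -6.8  turn frac ax,ay,az: [-0.001 -0.009  0.007]
[[314.53686486 191.76051107]]
[[0.42266571 0.27782522 0.019     ]]
```

View pics/g_wrist.png

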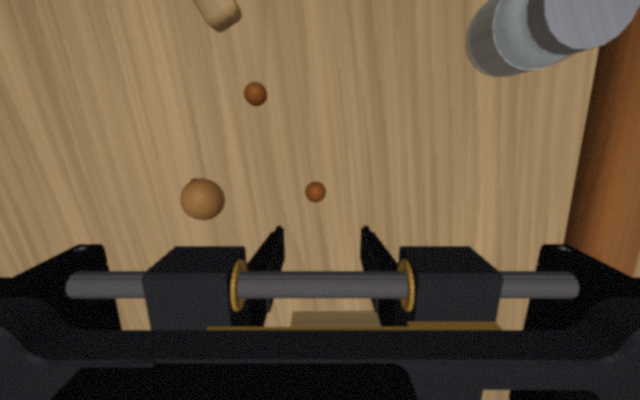

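>>> drive_tool:
  steps:
    - {"claw": 0, "tx": -0.022, "ty": 0.15, "tz": 0.035, "ax": 0, "ay": 0, "az": 0}
    - {"claw": 0, "tx": 0, "ty": 0.15, "tz": 0, "ax": 0, "ay": 0, "az": 0}
    - {"claw": 0, "tx": 0, "ty": 0.08, "tz": 0, "ax": 0, "ay": 0, "az": 0}
    - {"claw": 0, "tx": 0, "ty": 0, "tz": 0, "ax": 0, "ay": 0, "az": 0}

```text
time_s: 7.25
position: [0.5366, 0.2705, 0.0223]
tcp_rot: [-1.561, 0.078, -0.117]
wrist_force: [0.5, -0.5, 0.6]
width: 0.0474
```

Run:
```python
from h import *
go([0.5264,0.2705,0.004],-6.3)
```

```text
pos [0.5366 0.2705 0.0223] loc [-0.0505  0.235   0.0223] t 7.25 w 0.0474 F [ 0.5 -0.5  0.6]
 shift frac tx,ty,tz: [-0.042  0.072 -0.006]  rows>= 1
 yaw -7.1  turn frac ax,ay,az: [-0.009 -0.014  0.023]
```

>>> drive_tool:
  steps:
    - {"claw": 0, "tx": -0.042, "ty": 0.05, "tz": -0.006, "ax": -0.009, "ay": -0.014, "az": 0.023}
    - {"claw": 0, "tx": 0, "ty": 0, "tz": 0, "ax": 0, "ay": 0, "az": 0}

```text
time_s: 7.5
position: [0.5279, 0.2709, 0.0119]
tcp_rot: [-1.568, 0.083, -0.088]
wrist_force: [0.4, -0.3, 0.4]
width: 0.0471
```

Run:
```python
from h import *
go([0.5264,0.2705,0.004],-6.3)
```

```text
pos [0.5279 0.2709 0.0119] loc [-0.0592  0.2344  0.0119] t 7.5 w 0.0471 F [ 0.4 -0.3  0.4]
 shift frac tx,ty,tz: [-0.006  0.032 -0.002]  rows>= 1
 yaw -6.3  turn frac ax,ay,az: [-0.001  0.001  0.003]
```

>>> drive_tool:
  steps:
    - {"claw": 0, "tx": -0.006, "ty": 0.03, "tz": 0, "ax": 0, "ay": 0, "az": 0}
    - {"claw": 0.3, "tx": 0, "ty": 0, "tz": 0, "ax": 0, "ay": 0, "az": 0}
    - {"claw": 1, "tx": 0, "ty": 0, "tz": 0, "ax": 0, "ay": 0, "az": 0}
    - {"claw": 1, "tx": 0, "ty": 0, "tz": 0, "ax": 0, "ay": 0, "az": 0}
  grip_force: 12

```text
time_s: 8.0
position: [0.5276, 0.2718, 0.0059]
tcp_rot: [-1.566, 0.081, -0.09]
wrist_force: [-0.9, 0.4, -0.1]
width: 0.0226
```

Run:
```python
from h import *
go(loc2w([-0.02,-0.035,0.20]),-6.3)
```

```text
pos [0.5276 0.2718 0.0059] loc [-0.0596  0.2353  0.0059] t 8.0 w 0.0226 F [-0.9  0.4 -0.1]
 shift frac tx,ty,tz: [ 0.161 -0.779 -1.079]  rows>= 6
 yaw -6.2  turn frac ax,ay,az: [-0.003  0.001  0.005]
```

>>> drive_tool:
  steps:
    - {"claw": 1, "tx": 0, "ty": 0, "tz": 0, "ax": 0, "ay": 0, "az": 0}
    - {"claw": 1, "tx": 0, "ty": -0.15, "tz": 0, "ax": 0, "ay": 0, "az": 0}
    - {"claw": 1, "tx": 0, "ty": -0.22, "tz": 0, "ax": 0, "ay": 0, "az": 0}
    - {"claw": 1, "tx": 0, "ty": -0.22, "tz": 0, "ax": 0, "ay": 0, "az": 0}
    - {"claw": 1, "tx": 0, "ty": -0.2, "tz": 0, "ax": 0, "ay": 0, "az": 0}
    - {"claw": 1, "tx": 0.03, "ty": 0, "tz": -0.2, "ax": 0, "ay": 0, "az": 0}
    - {"claw": 1, "tx": 0.03, "ty": 0, "tz": -0.22, "ax": 0, "ay": 0, "az": 0}
    - {"claw": 1, "tx": 0.03, "ty": 0, "tz": -0.22, "ax": 0, "ay": 0, "az": 0}
    - {"claw": 1, "tx": 0.03, "ty": 0, "tz": -0.2, "ax": 0, "ay": 0, "az": 0}
    - {"claw": 1, "tx": 0.03, "ty": 0, "tz": -0.15, "ax": 0, "ay": 0, "az": 0}
    - {"claw": 1, "tx": 0, "ty": 0, "tz": 0, "ax": 0, "ay": 0, "az": 0}

```text
time_s: 9.38
position: [0.5377, 0.0144, 0.2117]
tcp_rot: [-1.567, 0.075, -0.092]
wrist_force: [-0.3, -0.3, -0.0]
width: 0.0189
```

Run:
```python
from h import *
go(loc2w([-0.02,-0.035,0.092]),-6.3)
p,d=imaging.read_camera("wrist"); cv2.imwrite("pics/i_wrist.png",p[:,:,::-1])
```

```text
pos [0.5377 0.0144 0.2117] loc [-0.0213 -0.0195  0.2117] t 9.38 w 0.0189 F [-0.3 -0.3 -0. ]
 shift frac tx,ty,tz: [-0.     0.479 -0.063]  rows>= 2
 yaw -6.1  turn frac ax,ay,az: [-0.002  0.003  0.01 ]
```

View pics/i_wrist.png

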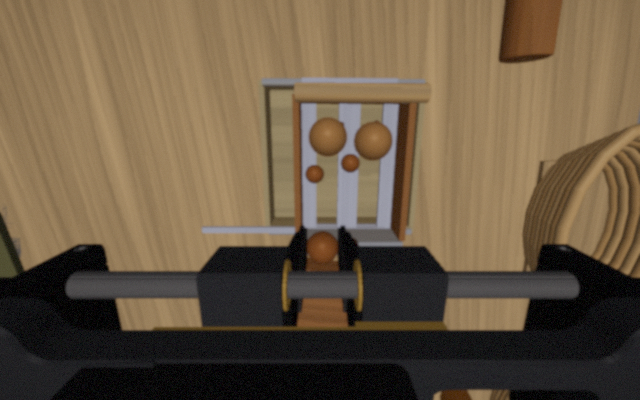

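>>> drive_tool:
  steps:
    - {"claw": 1, "tx": 0, "ty": 0.16, "tz": -0.06, "ax": 0, "ay": 0, "az": 0.01}
    - {"claw": 1, "tx": 0, "ty": 0.16, "tz": 0, "ax": 0, "ay": 0, "az": 0}
    - {"claw": 1, "tx": 0, "ty": 0.1, "tz": 0, "ax": 0, "ay": 0, "az": 0}
    - {"claw": 1, "tx": 0, "ty": 0, "tz": 0, "ax": 0, "ay": 0, "az": 0}
    - {"claw": 0.3, "tx": 0, "ty": 0, "tz": 0, "ax": 0, "ay": 0, "az": 0}
    - {"claw": 0.3, "tx": 0, "ty": 0, "tz": 0, "ax": 0, "ay": 0, "az": 0}

```text
time_s: 10.18
position: [0.5389, 0.0066, 0.1078]
tcp_rot: [-1.564, 0.072, -0.082]
wrist_force: [-0.1, 0.6, 0.3]
width: 0.0313
```

Run:
```python
from h import *
go(loc2w([-0.02,-0.035,0.092]),-6.3)
```

```text
pos [0.5389 0.0066 0.1078] loc [-0.0193 -0.0271  0.1078] t 10.18 w 0.0313 F [-0.1  0.6  0.3]
 shift frac tx,ty,tz: [-0.004  0.063 -0.032]  rows>= 1
 yaw -5.6  turn frac ax,ay,az: [-0.005  0.011  0.006]
```

>>> drive_tool:
  steps:
    - {"claw": 0.3, "tx": 0, "ty": -0.15, "tz": 0, "ax": 0, "ay": 0, "az": 0}
    - {"claw": -0.1, "tx": 0, "ty": -0.2, "tz": 0, "ax": 0, "ay": 0.01, "az": 0}
    - {"claw": -0.3, "tx": 0, "ty": -0.1, "tz": 0.1, "ax": 0, "ay": 0, "az": 0}
    - {"claw": -0.3, "tx": -0.12, "ty": 0, "tz": 0.21, "ax": 0, "ay": 0, "az": 0}
    - {"claw": -0.3, "tx": -0.12, "ty": 0, "tz": 0.21, "ax": 0, "ay": 0, "az": 0}
    - {"claw": -0.3, "tx": -0.12, "ty": 0, "tz": 0.21, "ax": 0, "ay": 0, "az": 0}
    - {"claw": -0.3, "tx": -0.12, "ty": 0.1, "tz": 0.2, "ax": 0, "ay": 0, "az": 0}
    - {"claw": -0.3, "tx": -0.06, "ty": 0.1, "tz": 0.1, "ax": 0, "ay": 0, "az": 0}
    - {"claw": -0.3, "tx": 0, "ty": 0, "tz": 0, "ax": 0, "ay": 0, "az": 0}

```text
time_s: 11.3
position: [0.4371, 0.2863, 0.1903]
tcp_rot: [-1.554, 0.061, -0.112]
wrist_force: [0.5, -0.4, -0.3]
width: 0.0618
```

Run:
```python
from h import *
p,d=nuts("pics/j_top.png")
go([0.4227,0.2778,0.005],-6.3)
```

```text
162 px [432.6 143.4] area 128 box [18 18] bench [ 0.7131 -0.3643  0.019 ] loc [ 0.195 -0.377  0.019] depthz 0.064
196 px [292.4 177.8] area 113 box [13 12] bench [0.6047 0.065  0.019 ] loc [0.04  0.038 0.019] depthz 0.1
211 px [299.4 186. ] area 23 box [6 5] bench [0.5808 0.0439 0.01  ] loc [0.018 0.015 0.01 ] depthz 0.081
212 px [327.8 186.8] area 16 box [5 4] bench [ 0.5787 -0.0425  0.01  ] loc [ 0.026 -0.071  0.01 ] depthz 0.152
217 px [289.3 193.3] area 116 box [13 12] bench [0.5574 0.0741 0.019 ] loc [-0.008  0.042  0.019] depthz 0.098
221 px [312.3 197.3] area 26 box [6 5] bench [0.5466 0.0045 0.01  ] loc [-0.011 -0.028  0.01 ] depthz 0.026
224 px [302.2 199.4] area 26 box [6 6] bench [0.5401 0.0354 0.01  ] loc [-0.021  0.002  0.01 ] depthz 0.086
242 px [221.3 237.4] area 107 box [12 12] bench [0.4246 0.2763 0.019 ] loc [-0.162  0.228  0.019] depthz 0.041
244 px [439.5 244.4] area 31 box [6 6] bench [ 0.4044 -0.3807  0.01  ] loc [-0.11  -0.427  0.01 ] depthz 0.018
pos [0.4384 0.2859 0.1919] loc [-0.1498  0.2395  0.1919] t 11.35 w 0.0616 F [-0.1 -0.3  0.6]
 shift frac tx,ty,tz: [-0.085  0.744 -0.053]  rows>= 4
 yaw -6.4  turn frac ax,ay,az: [-0.017 -0.002  0.033]
```

View pics/j_top.png

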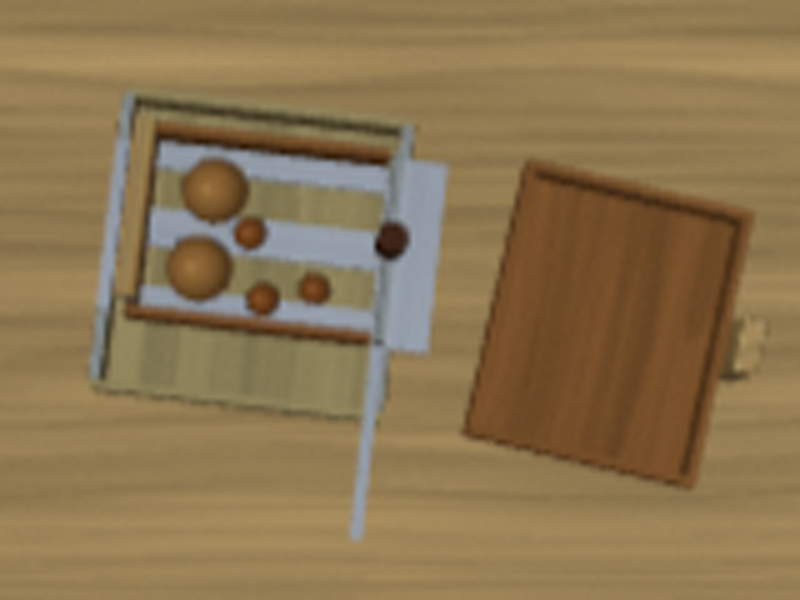

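>>> drive_tool:
  steps:
    - {"claw": -0.3, "tx": -0.08, "ty": 0.1, "tz": -0.05, "ax": -0.017, "ay": 0, "az": 0.033}
    - {"claw": -0.3, "tx": 0, "ty": 0.2, "tz": 0, "ax": 0, "ay": 0, "az": 0}
    - {"claw": -0.3, "tx": 0, "ty": 0.2, "tz": 0, "ax": 0, "ay": 0, "az": 0}
    - {"claw": -0.3, "tx": 0, "ty": 0.1, "tz": 0, "ax": 0, "ay": 0, "az": 0}
    - {"claw": -0.3, "tx": 0, "ty": 0, "tz": 0, "ax": 0, "ay": 0, "az": 0}

```text
time_s: 11.98
position: [0.4293, 0.2744, 0.0495]
tcp_rot: [-1.56, 0.079, -0.108]
wrist_force: [1.2, 0.1, 0.5]
width: 0.062
```

Run:
```python
from h import *
go([0.4235,0.277,0.005],-6.3)
```

```text
pos [0.4293 0.2744 0.0495] loc [-0.1575  0.2271  0.0495] t 11.97 w 0.062 F [1.2 0.1 0.5]
 shift frac tx,ty,tz: [-0.028  0.178  0.006]  rows>= 1
 yaw -6.8  turn frac ax,ay,az: [-0.009 -0.009  0.017]
```

>>> drive_tool:
  steps:
    - {"claw": -0.3, "tx": -0.026, "ty": 0.06, "tz": 0.006, "ax": -0.009, "ay": -0.009, "az": 0.017}
    - {"claw": -0.3, "tx": 0, "ty": 0.09, "tz": 0, "ax": 0, "ay": 0, "az": 0}
    - {"claw": -0.3, "tx": 0, "ty": 0, "tz": 0, "ax": 0, "ay": 0, "az": 0}

```text
time_s: 12.35
position: [0.4279, 0.2779, 0.0162]
tcp_rot: [-1.565, 0.082, -0.092]
wrist_force: [-0.5, 0.3, 0.3]
width: 0.0615
```

Run:
```python
from h import *
go([0.4235,0.277,0.005],-6.3)
```

```text
pos [0.4279 0.2779 0.0162] loc [-0.1594  0.2304  0.0162] t 12.35 w 0.0615 F [-0.5  0.3  0.3]
 shift frac tx,ty,tz: [-0.017  0.044 -0.006]  rows>= 1
 yaw -6.4  turn frac ax,ay,az: [-0.004 -0.001  0.006]
```

>>> drive_tool:
  steps:
    - {"claw": -0.3, "tx": -0.017, "ty": 0.04, "tz": -0.004, "ax": 0, "ay": 0, "az": 0.004}
    - {"claw": 1, "tx": 0, "ty": 0, "tz": 0, "ax": 0, "ay": 0, "az": 0}
    - {"claw": 1, "tx": 0, "ty": 0, "tz": 0, "ax": 0, "ay": 0, "az": 0}
    - {"claw": 1, "tx": 0, "ty": 0, "tz": 0, "ax": 0, "ay": 0, "az": 0}
    - {"claw": 1, "tx": 0, "ty": -0.1, "tz": 0, "ax": 0, "ay": 0, "az": 0}
    - {"claw": 1, "tx": 0, "ty": -0.22, "tz": 0, "ax": 0, "ay": 0, "az": 0}
    - {"claw": 1, "tx": 0, "ty": -0.22, "tz": 0, "ax": 0, "ay": 0, "az": 0}
    - {"claw": 1, "tx": 0.05, "ty": -0.22, "tz": 0, "ax": 0, "ay": 0, "az": 0}
    - {"claw": 1, "tx": 0.05, "ty": -0.1, "tz": -0.05, "ax": 0, "ay": 0, "az": 0}

```text
time_s: 13.48
position: [0.4458, 0.2615, 0.2283]
tcp_rot: [-1.565, 0.084, -0.087]
wrist_force: [-0.2, -0.5, -0.8]
width: 0.0372
```

Run:
```python
from h import *
go(loc2w([0.015,-0.035,0.22]),-6.3)
```

```text
pos [0.4458 0.2615 0.2283] loc [-0.1398  0.216   0.2283] t 13.47 w 0.0372 F [-0.2 -0.5 -0.8]
 shift frac tx,ty,tz: [ 0.618  0.03  -1.005]  rows>= 5
 yaw -6.2  turn frac ax,ay,az: [-0.004  0.001  0.002]
```

>>> drive_tool:
  steps:
    - {"claw": 1, "tx": 0.115, "ty": 0, "tz": -0.19, "ax": 0, "ay": 0, "az": 0}
    - {"claw": 1, "tx": 0.115, "ty": 0, "tz": -0.19, "ax": 0, "ay": 0, "az": 0}
    - {"claw": 1, "tx": 0.115, "ty": 0, "tz": -0.19, "ax": 0, "ay": 0, "az": 0}
    - {"claw": 1, "tx": 0.115, "ty": 0, "tz": -0.19, "ax": 0, "ay": 0, "az": 0}
    - {"claw": 1, "tx": 0.11, "ty": 0, "tz": -0.19, "ax": 0, "ay": 0, "az": 0}
    - {"claw": 1, "tx": 0, "ty": 0, "tz": -0.05, "ax": 0, "ay": 0, "az": 0}
    - {"claw": 1, "tx": 0, "ty": 0, "tz": 0, "ax": 0, "ay": 0, "az": 0}

```text
time_s: 14.35
position: [0.5662, -0.0095, 0.2347]
tcp_rot: [-1.56, 0.073, -0.095]
wrist_force: [-0.1, 0.9, -0.0]
width: 0.0373
```

Run:
```python
from h import *
go(loc2w([0.005,-0.035,0.09]),-6.3)
```

```text
pos [ 0.5662 -0.0095  0.2347] loc [ 0.0097 -0.0401  0.2347] t 14.35 w 0.0373 F [-0.1  0.9 -0. ]
 shift frac tx,ty,tz: [-0.027  0.579  0.015]  rows>= 3
 yaw -6.1  turn frac ax,ay,az: [-0.009  0.003  0.013]
```

>>> drive_tool:
  steps:
    - {"claw": 1, "tx": -0.02, "ty": 0.1, "tz": 0.015, "ax": -0.009, "ay": 0, "az": 0.013}
    - {"claw": 1, "tx": 0, "ty": 0.2, "tz": 0, "ax": 0, "ay": 0, "az": 0}
    - {"claw": 1, "tx": 0, "ty": 0.18, "tz": 0, "ax": 0, "ay": 0, "az": 0}
    - {"claw": 1, "tx": 0, "ty": 0.05, "tz": 0, "ax": 0, "ay": 0, "az": 0}
    - {"claw": 1, "tx": 0, "ty": 0, "tz": 0, "ax": 0, "ay": 0, "az": 0}

```text
time_s: 14.98
position: [0.5578, 0.0031, 0.0948]
tcp_rot: [-1.569, 0.08, -0.073]
wrist_force: [0.0, 0.5, 0.9]
width: 0.0373
```

Run:
```python
from h import *
go(loc2w([0.005,-0.035,0.09]),-6.3)
```

```text
pos [0.5578 0.0031 0.0948] loc [-0.0001 -0.0285  0.0948] t 14.97 w 0.0373 F [0.  0.5 0.9]
 shift frac tx,ty,tz: [ 0.02   0.019 -0.026]  rows>= 1
 yaw -5.6  turn frac ax,ay,az: [-0.     0.011 -0.004]
```

>>> drive_tool:
  steps:
    - {"claw": 1, "tx": 0.02, "ty": 0.03, "tz": -0.02, "ax": 0, "ay": 0.01, "az": 0}
    - {"claw": 0.6, "tx": 0, "ty": 0, "tz": 0, "ax": 0, "ay": 0, "az": 0}
    - {"claw": 0, "tx": 0, "ty": 0, "tz": 0, "ax": 0, "ay": 0, "az": 0}
    - {"claw": 0, "tx": 0, "ty": 0, "tz": 0, "ax": 0, "ay": 0, "az": 0}
    - {"claw": 0, "tx": 0, "ty": -0.15, "tz": 0, "ax": 0, "ay": 0, "az": 0}
    - {"claw": 0, "tx": 0, "ty": -0.22, "tz": 0, "ax": 0, "ay": 0, "az": 0}
    - {"claw": 0, "tx": 0, "ty": -0.15, "tz": 0.05, "ax": 0, "ay": 0, "az": 0}
    - {"claw": 0, "tx": -0.07, "ty": 0, "tz": 0.21, "ax": 0, "ay": 0, "az": 0}
    - {"claw": 0, "tx": -0.07, "ty": 0, "tz": 0.21, "ax": 0, "ay": 0, "az": 0}
    - {"claw": 0, "tx": -0.07, "ty": 0, "tz": 0.21, "ax": 0, "ay": 0, "az": 0}
    - {"claw": 0, "tx": -0.07, "ty": 0, "tz": 0.21, "ax": 0, "ay": 0, "az": 0}
    - {"claw": 0, "tx": -0.07, "ty": 0.1, "tz": 0.21, "ax": 0, "ay": 0, "az": 0}

```text
time_s: 16.48
position: [0.5128, 0.2855, 0.2098]
tcp_rot: [-1.563, 0.078, -0.109]
wrist_force: [0.9, -0.1, -0.3]
width: 0.0476
```

Run:
```python
from h import *
go([0.4862,0.3635,0.06],-6.3)
```

```text
pos [0.5128 0.2855 0.2098] loc [-0.0758  0.2473  0.2098] t 16.48 w 0.0476 F [ 0.9 -0.1 -0.3]
 shift frac tx,ty,tz: [-0.154  0.598  0.293]  rows>= 3
 yaw -6.8  turn frac ax,ay,az: [-0.007 -0.008  0.019]
```

>>> drive_tool:
  steps:
    - {"claw": 0, "tx": -0.07, "ty": 0.1, "tz": 0.13, "ax": -0.007, "ay": -0.008, "az": 0.019}
    - {"claw": 0, "tx": -0.07, "ty": 0.2, "tz": 0.1, "ax": 0, "ay": 0, "az": 0}
    - {"claw": 0, "tx": 0, "ty": 0.15, "tz": 0, "ax": 0, "ay": 0, "az": 0}
    - {"claw": 0, "tx": 0, "ty": 0.08, "tz": 0, "ax": 0, "ay": 0, "az": 0}
    - {"claw": 0, "tx": 0, "ty": 0, "tz": 0, "ax": 0, "ay": 0, "az": 0}

```text
time_s: 17.1
position: [0.4835, 0.3532, 0.0755]
tcp_rot: [-1.567, 0.08, -0.084]
wrist_force: [-0.3, 1.0, 0.3]
width: 0.0474
```

Run:
```python
from h import *
p,d=nuts("pics/k_top.png")
go([0.4862,0.3635,0.005],-6.3)
```

```text
184 px [432.6 143.4] area 130 box [18 18] bench [ 0.7129 -0.3645  0.019 ] loc [ 0.194 -0.377  0.019] depthz 0.069
217 px [292.4 177.9] area 112 box [13 11] bench [0.6045 0.065  0.019 ] loc [0.04  0.038 0.019] depthz 0.103
233 px [314.4 190. ] area 145 box [12 17] bench [ 0.568  -0.0014  0.019 ] loc [ 0.011 -0.032  0.019] depthz 0.103
234 px [299.3 186. ] area 22 box [5 5] bench [0.5808 0.0443 0.01  ] loc [0.018 0.015 0.01 ] depthz 0.088
235 px [327.8 186.8] area 16 box [5 4] bench [ 0.5787 -0.0425  0.01  ] loc [ 0.026 -0.071  0.01 ] depthz 0.147
241 px [289.3 193.3] area 116 box [13 12] bench [0.5574 0.0741 0.019 ] loc [-0.008  0.042  0.019] depthz 0.093
255 px [302.2 199.4] area 26 box [6 6] bench [0.5401 0.0354 0.01  ] loc [-0.021  0.002  0.01 ] depthz 0.083
273 px [439.5 244.4] area 31 box [6 6] bench [ 0.4044 -0.3807  0.01  ] loc [-0.11  -0.427  0.01 ] depthz 0.021
pos [0.4843 0.3536 0.0769] loc [-0.1116  0.3118  0.0769] t 17.15 w 0.0477 F [-1.  -0.3 -0.4]
 shift frac tx,ty,tz: [0.002 0.288 0.039]  rows>= 2
 yaw -6.0  turn frac ax,ay,az: [-0.004  0.005  0.004]
```

View pics/k_top.png

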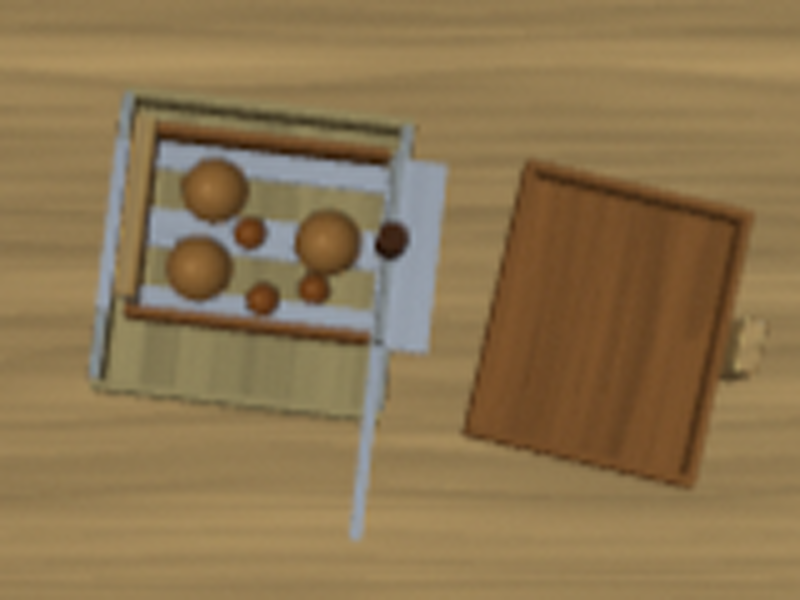

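>>> drive_tool:
  steps:
    - {"claw": 0, "tx": 0, "ty": 0.1, "tz": 0.039, "ax": -0.004, "ay": 0.005, "az": 0.004}
    - {"claw": 0, "tx": 0, "ty": 0.14, "tz": 0, "ax": 0, "ay": 0, "az": 0}
    - {"claw": 0, "tx": 0, "ty": 0, "tz": 0, "ax": 0, "ay": 0, "az": 0}

```text
time_s: 17.52
position: [0.4917, 0.3655, 0.0239]
tcp_rot: [-1.562, 0.08, -0.097]
wrist_force: [-0.3, 0.2, -0.9]
width: 0.0475
```

Run:
```python
from h import *
go([0.4862,0.3635,0.005],-6.3)
```

```text
pos [0.4917 0.3655 0.0239] loc [-0.1055  0.3245  0.0239] t 17.52 w 0.0475 F [-0.3  0.2 -0.9]
 shift frac tx,ty,tz: [-0.022  0.075 -0.011]  rows>= 1
 yaw -6.5  turn frac ax,ay,az: [-0.007 -0.003  0.01 ]
```

>>> drive_tool:
  steps:
    - {"claw": 0, "tx": -0.022, "ty": 0.06, "tz": -0.009, "ax": -0.007, "ay": -0.003, "az": 0.01}
    - {"claw": 0, "tx": -0.005, "ty": 0.018, "tz": 0, "ax": 0, "ay": 0, "az": 0}
    - {"claw": 1, "tx": 0, "ty": 0, "tz": 0, "ax": 0, "ay": 0, "az": 0}
    - {"claw": 1, "tx": 0, "ty": 0, "tz": 0, "ax": 0, "ay": 0, "az": 0}
    - {"claw": 1, "tx": 0, "ty": 0, "tz": 0, "ax": 0, "ay": 0, "az": 0}

```text
time_s: 18.15
position: [0.4889, 0.366, 0.0102]
tcp_rot: [-1.563, 0.081, -0.093]
wrist_force: [-0.1, -0.6, -0.2]
width: 0.0234
```

Run:
```python
from h import *
go(loc2w([0.03,0.0,0.22]),-6.3)
```

```text
pos [0.4889 0.366  0.0102] loc [-0.1084  0.3247  0.0102] t 18.15 w 0.0234 F [-0.1 -0.6 -0.2]
 shift frac tx,ty,tz: [ 0.56  -0.843 -1.293]  rows>= 7
 yaw -6.3  turn frac ax,ay,az: [-0.006 -0.     0.007]
```

>>> drive_tool:
  steps:
    - {"claw": 0.4, "tx": -0.003, "ty": 0.025, "tz": -0.008, "ax": 0, "ay": 0, "az": 0}
    - {"claw": 0.4, "tx": 0, "ty": 0.005, "tz": 0, "ax": 0, "ay": 0, "az": 0}
    - {"claw": 1, "tx": 0, "ty": 0, "tz": 0, "ax": 0, "ay": 0, "az": 0}
    - {"claw": 1, "tx": 0, "ty": 0, "tz": 0, "ax": 0, "ay": 0, "az": 0}
    - {"claw": 1, "tx": 0, "ty": 0, "tz": 0, "ax": 0, "ay": 0, "az": 0}

```text
time_s: 18.77
position: [0.4879, 0.364, 0.0022]
tcp_rot: [-1.563, 0.081, -0.093]
wrist_force: [-0.1, -0.1, -0.6]
width: 0.0189
```

>>> drive_tool:
  steps:
    - {"claw": 1, "tx": 0, "ty": -0.12, "tz": 0, "ax": 0, "ay": 0, "az": 0.007}
    - {"claw": 1, "tx": 0, "ty": -0.22, "tz": 0, "ax": 0, "ay": 0, "az": 0}
    - {"claw": 1, "tx": 0, "ty": -0.22, "tz": 0, "ax": 0, "ay": 0, "az": 0}
    - {"claw": 1, "tx": 0, "ty": -0.22, "tz": -0.05, "ax": 0, "ay": 0, "az": 0}
    - {"claw": 1, "tx": 0.08, "ty": -0.05, "tz": -0.18, "ax": 0, "ay": 0, "az": 0}
    - {"claw": 1, "tx": 0.09, "ty": 0, "tz": -0.2, "ax": 0, "ay": 0, "az": 0}
    - {"claw": 1, "tx": 0.09, "ty": 0, "tz": -0.2, "ax": 0, "ay": 0, "az": 0}
    - {"claw": 1, "tx": 0.09, "ty": 0, "tz": -0.2, "ax": 0, "ay": 0, "az": 0}
    - {"claw": 1, "tx": 0.09, "ty": 0, "tz": -0.2, "ax": 0, "ay": 0, "az": 0}
    - {"claw": 1, "tx": 0.09, "ty": 0, "tz": -0.18, "ax": 0, "ay": 0, "az": 0}
    - {"claw": 1, "tx": 0, "ty": 0, "tz": 0, "ax": 0, "ay": 0, "az": 0}

```text
time_s: 20.15
position: [0.5897, 0.0387, 0.2174]
tcp_rot: [-1.563, 0.08, -0.089]
wrist_force: [0.1, 0.2, 1.0]
width: 0.0191
```

Run:
```python
from h import *
for u in [(292.4,177.9),(315.5,188.4),(289.3,193.3)]: print(w2loc(onplane("top",[u],0.085)[0]).round(3))
go(loc2w([0.03,0.0,0.10]),-6.3)
p,d=imaging.read_camera("wrist"); cv2.imwrite("pics/l_wrist.png",p[:,:,::-1])
```

```text
[0.031 0.035 0.085]
[ 0.008 -0.035  0.085]
[-0.015  0.039  0.085]
pos [0.5897 0.0387 0.2174] loc [0.0277 0.0104 0.2174] t 20.15 w 0.0191 F [0.1 0.2 1. ]
 shift frac tx,ty,tz: [ 0.006  0.469 -0.045]  rows>= 2
 yaw -6.1  turn frac ax,ay,az: [-0.006  0.003  0.005]
```

View pics/l_wrist.png

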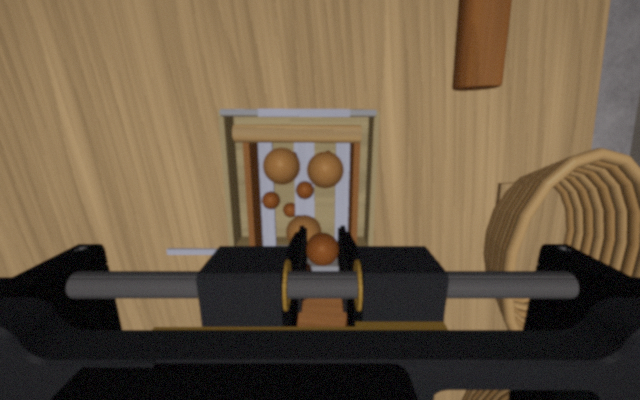

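>>> drive_tool:
  steps:
    - {"claw": 1, "tx": 0.004, "ty": 0.12, "tz": -0.045, "ax": -0.006, "ay": 0, "az": 0.005}
    - {"claw": 1, "tx": 0, "ty": 0.16, "tz": 0, "ax": 0, "ay": 0, "az": 0}
    - {"claw": 1, "tx": 0, "ty": 0.12, "tz": 0, "ax": 0, "ay": 0, "az": 0}
    - {"claw": 1, "tx": 0, "ty": 0, "tz": 0, "ax": 0, "ay": 0, "az": 0}

```text
time_s: 20.7
position: [0.5888, 0.0339, 0.1163]
tcp_rot: [-1.567, 0.077, -0.081]
wrist_force: [-0.7, 0.2, -0.6]
width: 0.0186
```

Run:
```python
from h import *
go(loc2w([0.03,0.0,0.10]),-6.3)
```

```text
pos [0.5888 0.0339 0.1163] loc [0.0274 0.0056 0.1163] t 20.7 w 0.0186 F [-0.7  0.2 -0.6]
 shift frac tx,ty,tz: [ 0.01   0.065 -0.023]  rows>= 1
 yaw -5.8  turn frac ax,ay,az: [-0.002  0.009  0.002]
```

>>> drive_tool:
  steps:
    - {"claw": 1, "tx": 0.008, "ty": 0.04, "tz": -0.023, "ax": 0, "ay": 0.009, "az": 0}
    - {"claw": 1, "tx": 0, "ty": 0, "tz": 0, "ax": 0, "ay": 0, "az": 0}
    - {"claw": 0.3, "tx": 0, "ty": 0, "tz": 0, "ax": 0, "ay": 0, "az": 0}
    - {"claw": 0.3, "tx": 0, "ty": 0, "tz": 0, "ax": 0, "ay": 0, "az": 0}
    - {"claw": 0.3, "tx": 0, "ty": -0.15, "tz": 0, "ax": 0, "ay": 0, "az": 0}
    - {"claw": 0.3, "tx": 0, "ty": -0.22, "tz": 0, "ax": 0, "ay": 0, "az": 0}
    - {"claw": 0, "tx": 0, "ty": -0.1, "tz": -0.1, "ax": 0, "ay": 0, "az": 0}
    - {"claw": 0, "tx": -0.07, "ty": 0, "tz": -0.2, "ax": 0, "ay": 0, "az": 0}
    - {"claw": 0, "tx": -0.07, "ty": 0, "tz": -0.2, "ax": 0, "ay": 0, "az": 0}
    - {"claw": 0, "tx": -0.07, "ty": 0, "tz": -0.2, "ax": 0, "ay": 0, "az": 0}
    - {"claw": 0, "tx": -0.07, "ty": 0, "tz": -0.2, "ax": 0, "ay": 0, "az": 0}
    - {"claw": 0, "tx": -0.07, "ty": 0, "tz": -0.2, "ax": 0, "ay": 0, "az": 0}

```text
time_s: 22.2
position: [0.4755, -0.2409, 0.237]
tcp_rot: [-1.57, 0.064, -0.096]
wrist_force: [0.3, -1.1, 0.2]
width: 0.0474
```

Run:
```python
from h import *
go([0.4042,-0.3806,0.06],-6.3)
p,d=nuts("pics/m_top.png")
```

```text
pos [ 0.4755 -0.2409  0.237 ] loc [-0.0552 -0.28    0.237 ] t 22.2 w 0.0474 F [ 0.3 -1.1  0.2]
 shift frac tx,ty,tz: [-0.242  0.703 -0.585]  rows>= 4
 yaw -5.8  turn frac ax,ay,az: [-0.     0.008  0.02 ]
178 px [432.7 143.4] area 130 box [18 18] bench [ 0.713  -0.3646  0.019 ] loc [ 0.195 -0.377  0.019] depthz 0.063
217 px [292.4 177.9] area 112 box [13 11] bench [0.6045 0.065  0.019 ] loc [0.04  0.038 0.019] depthz 0.1
226 px [302.1 183.4] area 48 box [11 10] bench [0.5889 0.0357 0.01  ] loc [0.027 0.007 0.01 ] depthz 0.019
231 px [314.4 189.9] area 144 box [12 17] bench [ 0.568  -0.0015  0.019 ] loc [ 0.011 -0.032  0.019] depthz 0.103
233 px [327.8 186.8] area 16 box [5 4] bench [ 0.5787 -0.0425  0.01  ] loc [ 0.026 -0.071  0.01 ] depthz 0.151
237 px [289.2 193.3] area 115 box [13 12] bench [0.5575 0.0743 0.019 ] loc [-0.008  0.042  0.019] depthz 0.098
249 px [302.2 199.4] area 26 box [6 6] bench [0.5401 0.0354 0.01  ] loc [-0.021  0.002  0.01 ] depthz 0.085
```

View pics/m_top.png

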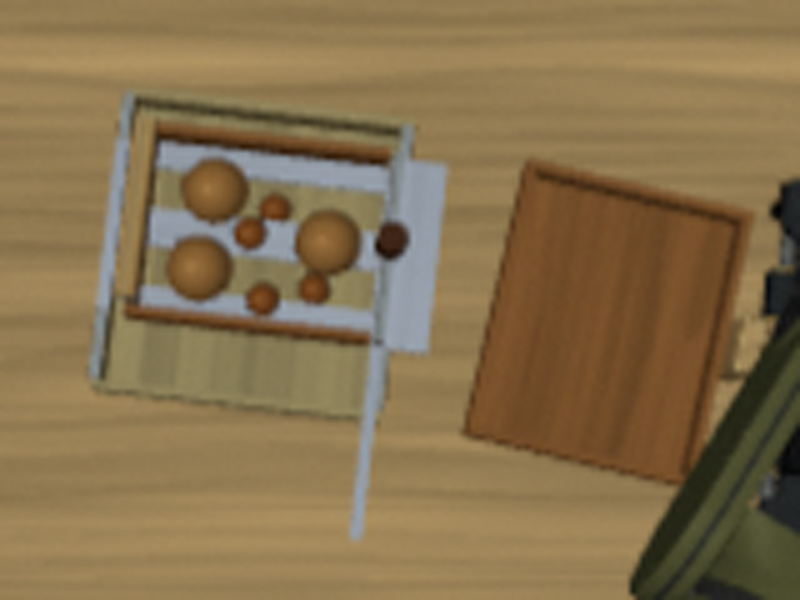

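>>> drive_tool:
  steps:
    - {"claw": 0, "tx": -0.08, "ty": 0, "tz": -0.18, "ax": 0, "ay": 0.008, "az": 0.02}
    - {"claw": 0, "tx": -0.08, "ty": 0.1, "tz": -0.18, "ax": 0, "ay": 0, "az": 0}
    - {"claw": 0, "tx": -0.08, "ty": 0.2, "tz": -0.18, "ax": 0, "ay": 0, "az": 0}
    - {"claw": 0, "tx": 0, "ty": 0.2, "tz": 0, "ax": 0, "ay": 0, "az": 0}
    - {"claw": 0, "tx": 0, "ty": 0.12, "tz": 0, "ax": 0, "ay": 0, "az": 0}
    - {"claw": 0, "tx": 0, "ty": 0, "tz": 0, "ax": 0, "ay": 0, "az": 0}

```text
time_s: 23.0
position: [0.3997, -0.378, 0.0893]
tcp_rot: [-1.58, 0.09, -0.1]
wrist_force: [0.7, 0.5, -0.7]
width: 0.0476
```

Run:
```python
from h import *
go([0.4042,-0.3806,0.004],-6.3)
p,d=imaging.read_camera("wrist"); cv2.imwrite("pics/n_wrist.png",p[:,:,::-1])
print(project("wrist",[[0.4042,-0.3806,0.01]]))
```

```text
pos [ 0.3997 -0.378   0.0893] loc [-0.1154 -0.4246  0.0893] t 23.0 w 0.0476 F [ 0.7  0.5 -0.7]
 shift frac tx,ty,tz: [ 0.017  0.341 -0.004]  rows>= 2
 yaw -6.9  turn frac ax,ay,az: [ 0.011 -0.01   0.007]
[[325.24450982 206.04107331]]
```

View pics/n_wrist.png

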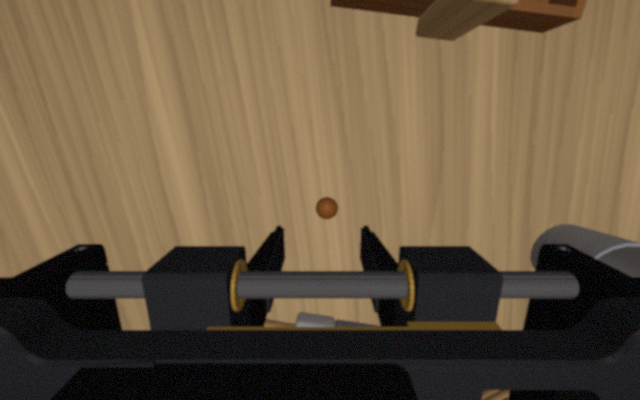

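>>> drive_tool:
  steps:
    - {"claw": 0, "tx": 0.017, "ty": 0.1, "tz": -0.004, "ax": 0.011, "ay": -0.01, "az": 0.007}
    - {"claw": 0, "tx": 0, "ty": 0.14, "tz": 0, "ax": 0, "ay": 0, "az": 0}
    - {"claw": 0, "tx": 0, "ty": 0.03, "tz": 0, "ax": 0, "ay": 0, "az": 0}
    - {"claw": 0, "tx": 0, "ty": 0, "tz": 0, "ax": 0, "ay": 0, "az": 0}

```text
time_s: 23.55
position: [0.4116, -0.3861, 0.0333]
tcp_rot: [-1.583, 0.074, -0.096]
wrist_force: [-1.5, -0.9, 0.2]
width: 0.0477
```

Run:
```python
from h import *
go([0.4045,-0.381,0.004],-6.3)
```

```text
pos [ 0.4116 -0.3861  0.0333] loc [-0.1027 -0.4314  0.0333] t 23.55 w 0.0477 F [-1.5 -0.9  0.2]
 shift frac tx,ty,tz: [-0.032  0.116  0.019]  rows>= 1
 yaw -6.2  turn frac ax,ay,az: [0.013 0.002 0.015]
```

>>> drive_tool:
  steps:
    - {"claw": 0, "tx": -0.032, "ty": 0.05, "tz": 0.019, "ax": 0.013, "ay": 0, "az": 0.015}
    - {"claw": 0, "tx": -0.004, "ty": 0.05, "tz": 0, "ax": 0, "ay": 0, "az": 0}
    - {"claw": 0, "tx": 0, "ty": 0, "tz": 0, "ax": 0, "ay": 0, "az": 0}

```text
time_s: 23.92
position: [0.4044, -0.3819, 0.0102]
tcp_rot: [-1.572, 0.083, -0.087]
wrist_force: [-0.1, 0.7, -0.2]
width: 0.0473
```

Run:
```python
from h import *
go([0.4045,-0.381,0.004],-6.3)
```

```text
pos [ 0.4044 -0.3819  0.0102] loc [-0.1103 -0.428   0.0102] t 23.93 w 0.0473 F [-0.1  0.7 -0.2]
 shift frac tx,ty,tz: [0.    0.025 0.004]  rows>= 1
 yaw -6.2  turn frac ax,ay,az: [0.002 0.002 0.003]
```

>>> drive_tool:
  steps:
    - {"claw": 0, "tx": 0, "ty": 0.027, "tz": 0.004, "ax": 0, "ay": 0, "az": 0}
    - {"claw": 0.5, "tx": 0, "ty": 0.003, "tz": 0, "ax": 0, "ay": 0, "az": 0}
    - {"claw": 1, "tx": 0, "ty": 0, "tz": 0, "ax": 0, "ay": 0, "az": 0}
    - {"claw": 1, "tx": 0, "ty": 0, "tz": 0, "ax": 0, "ay": 0, "az": 0}
    - {"claw": 1, "tx": 0, "ty": 0, "tz": 0, "ax": 0, "ay": 0, "az": 0}

```text
time_s: 24.55
position: [0.4048, -0.3813, 0.0027]
tcp_rot: [-1.573, 0.082, -0.087]
wrist_force: [0.3, -0.1, 0.8]
width: 0.0192
```

>>> drive_tool:
  steps:
    - {"claw": 1, "tx": 0, "ty": -0.12, "tz": 0, "ax": 0, "ay": 0, "az": 0}
    - {"claw": 1, "tx": 0, "ty": -0.22, "tz": 0, "ax": 0, "ay": 0, "az": 0}
    - {"claw": 1, "tx": 0, "ty": -0.22, "tz": 0, "ax": 0, "ay": 0, "az": 0}
    - {"claw": 1, "tx": 0, "ty": -0.22, "tz": 0.05, "ax": 0, "ay": 0, "az": 0}
    - {"claw": 1, "tx": 0.04, "ty": -0.05, "tz": 0.2, "ax": 0, "ay": 0, "az": 0}
    - {"claw": 1, "tx": 0.05, "ty": 0, "tz": 0.22, "ax": 0, "ay": 0, "az": 0}
    - {"claw": 1, "tx": 0.05, "ty": 0, "tz": 0.22, "ax": 0, "ay": 0, "az": 0}
    - {"claw": 1, "tx": 0.05, "ty": 0, "tz": 0.22, "ax": 0, "ay": 0, "az": 0}
    - {"claw": 1, "tx": 0.05, "ty": 0, "tz": 0.22, "ax": 0, "ay": 0, "az": 0}
    - {"claw": 1, "tx": 0.05, "ty": 0, "tz": 0.22, "ax": 0, "ay": 0, "az": 0}
    - {"claw": 1, "tx": 0.04, "ty": 0, "tz": 0.15, "ax": 0, "ay": 0, "az": 0}
    - {"claw": 1, "tx": 0, "ty": 0, "tz": 0, "ax": 0, "ay": 0, "az": 0}

```text
time_s: 26.05
position: [0.5314, -0.0064, 0.2204]
tcp_rot: [-1.574, 0.078, -0.097]
wrist_force: [0.1, -0.0, -0.8]
width: 0.0191
```

Run:
```python
from h import *
go(loc2w([-0.02,-0.03,0.112]),-6.3)
```

```text
pos [ 0.5314 -0.0064  0.2204] loc [-0.0253 -0.0408  0.2204] t 26.05 w 0.0191 F [ 0.1 -0.  -0.8]
 shift frac tx,ty,tz: [0.016 0.434 0.045]  rows>= 2
 yaw -6.4  turn frac ax,ay,az: [ 0.004 -0.001  0.012]
```

>>> drive_tool:
  steps:
    - {"claw": 1, "tx": 0.016, "ty": 0.1, "tz": 0.045, "ax": 0.004, "ay": 0, "az": 0.012}
    - {"claw": 1, "tx": 0, "ty": 0.16, "tz": 0, "ax": 0, "ay": 0, "az": 0}
    - {"claw": 1, "tx": 0, "ty": 0.13, "tz": 0, "ax": 0, "ay": 0, "az": 0}
    - {"claw": 1, "tx": 0, "ty": 0, "tz": 0, "ax": 0, "ay": 0, "az": 0}

```text
time_s: 26.55
position: [0.5371, 0.0012, 0.1221]
tcp_rot: [-1.571, 0.087, -0.09]
wrist_force: [0.4, 0.5, 0.0]
width: 0.019
```

Run:
```python
from h import *
go(loc2w([-0.02,-0.03,0.112]),-6.3)
```

```text
pos [0.5371 0.0012 0.1221] loc [-0.0204 -0.0327  0.1221] t 26.55 w 0.019 F [0.4 0.5 0. ]
 shift frac tx,ty,tz: [0.002 0.04  0.011]  rows>= 1
 yaw -6.5  turn frac ax,ay,az: [ 0.002 -0.003  0.002]
```

Release, then lift away and rotate the jaw 90° for the handle.

>>> drive_tool:
  steps:
    - {"claw": 1, "tx": 0, "ty": 0.04, "tz": 0.011, "ax": 0, "ay": 0, "az": 0}
    - {"claw": 1, "tx": 0, "ty": 0, "tz": 0, "ax": 0, "ay": 0, "az": 0}
    - {"claw": 0.3, "tx": 0, "ty": 0, "tz": 0, "ax": 0, "ay": 0, "az": 0}
    - {"claw": 0.3, "tx": 0, "ty": 0, "tz": 0, "ax": 0, "ay": 0, "az": 0}
    - {"claw": 0.3, "tx": 0, "ty": -0.15, "tz": 0, "ax": 0, "ay": 0, "az": 0}
    - {"claw": 0.3, "tx": 0, "ty": -0.22, "tz": 0, "ax": 0, "ay": 0, "az": 0}
    - {"claw": 0, "tx": 0, "ty": -0.15, "tz": 0.1, "ax": 0, "ay": 0, "az": 0}
    - {"claw": 0, "tx": 0, "ty": 0, "tz": 0.2, "ax": 0, "ay": 0, "az": 0}
    - {"claw": 0, "tx": 0, "ty": 0, "tz": 0.2, "ax": 0, "ay": 0, "az": 0}
    - {"claw": 0, "tx": 0, "ty": 0, "tz": 0.2, "ax": 0, "ay": 0, "az": 0}
    - {"claw": 0, "tx": 0, "ty": 0, "tz": 0.2, "ax": 0, "ay": 0, "az": 0}

```text
time_s: 27.92
position: [0.5677, 0.2303, 0.257]
tcp_rot: [-1.569, 0.079, -0.11]
wrist_force: [-0.1, 0.2, 0.0]
width: 0.0479
```

Run:
```python
from h import *
p,d=nuts("pics/o_top.png")
cv2.imwrite("pics/o_full.png",p[:,:,::-1])
s=monitor.get_state(); print(s["q"].round(3), s["position"])
```

```text
210 px [432.7 143.5] area 133 box [18 18] bench [ 0.7127 -0.3646  0.019 ] loc [ 0.194 -0.377  0.019] depthz 0.07
248 px [292.4 177.8] area 113 box [13 12] bench [0.6047 0.065  0.019 ] loc [0.04  0.038 0.019] depthz 0.095
257 px [302.1 183.3] area 48 box [11 10] bench [0.5892 0.0358 0.01  ] loc [0.028 0.007 0.01 ] depthz 0.017
261 px [315.  187.5] area 115 box [12 12] bench [ 0.5753 -0.0032  0.019 ] loc [ 0.018 -0.033  0.019] depthz 0.1
264 px [327.9 187.1] area 18 box [5 5] bench [ 0.578  -0.0427  0.01  ] loc [ 0.025 -0.072  0.01 ] depthz 0.149
268 px [289.2 193.3] area 115 box [13 12] bench [0.5575 0.0743 0.019 ] loc [-0.008  0.042  0.019] depthz 0.105
276 px [312.3 197.1] area 26 box [6 5] bench [0.5471 0.0046 0.01  ] loc [-0.011 -0.028  0.01 ] depthz 0.024
278 px [302.2 199.4] area 26 box [6 6] bench [0.5401 0.0354 0.01  ] loc [-0.021  0.002  0.01 ] depthz 0.078
[ 0.308  0.011  1.698 -0.003  1.412  0.425] [0.56757787 0.23563991 0.25686349]
```

View pics/o_top.png

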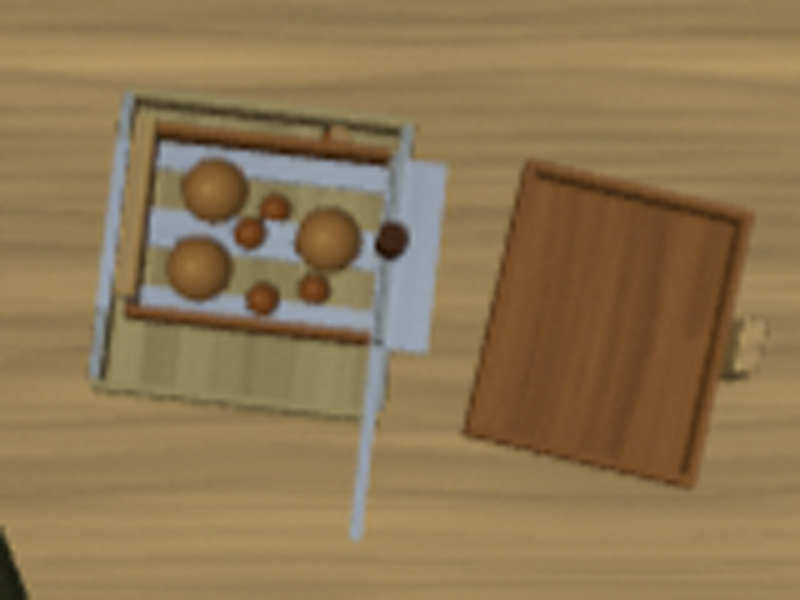

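View pics/o_full.png

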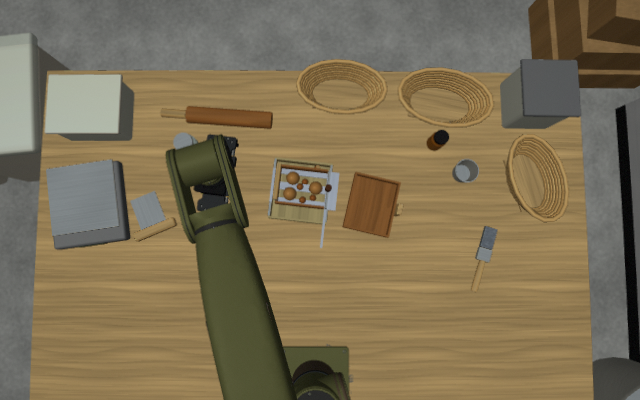

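>>> drive_tool:
  steps:
    - {"claw": 0, "tx": 0, "ty": 0, "tz": 0, "ax": 0, "ay": -0.175, "az": 0}
    - {"claw": 0, "tx": 0, "ty": 0, "tz": 0, "ax": 0, "ay": -0.175, "az": 0}
    - {"claw": 0, "tx": 0, "ty": 0, "tz": 0, "ax": 0, "ay": -0.175, "az": 0}
    - {"claw": 0, "tx": 0, "ty": 0, "tz": 0, "ax": 0, "ay": -0.175, "az": 0}
    - {"claw": 0, "tx": 0, "ty": 0, "tz": 0, "ax": 0, "ay": -0.175, "az": 0}
    - {"claw": 0, "tx": 0, "ty": 0, "tz": 0, "ax": 0, "ay": -0.175, "az": 0}
    - {"claw": 0, "tx": 0, "ty": 0, "tz": 0, "ax": 0, "ay": -0.175, "az": 0}
    - {"claw": 0, "tx": 0, "ty": 0, "tz": 0, "ax": 0, "ay": -0.175, "az": 0}
    - {"claw": 0, "tx": 0, "ty": 0, "tz": 0, "ax": 0, "ay": -0.05, "az": 0}
    - {"claw": 0, "tx": 0, "ty": 0, "tz": 0, "ax": 0, "ay": 0, "az": 0}

```text
time_s: 29.22
position: [0.5684, 0.2378, 0.2621]
tcp_rot: [-1.282, -1.134, 1.095]
wrist_force: [-0.1, -0.5, 0.3]
width: 0.0478
```

Run:
```python
from h import *
H=onplane("top",[(250+147/5,140+128/5),(250+127/5,140+302/5)],0.154); print([w2loc(h).round(4) for h in H])
go(loc2w([0.005,0.073,0.21]),83.7)
print(monitor.get_state()["q"].round(3))
```

```text
[array([0.0516, 0.0718, 0.154 ]), array([-0.0454,  0.0712,  0.154 ])]
pos [0.5684 0.2378 0.2621] loc [-0.0153  0.206   0.2621] t 29.23 w 0.0478 F [-0.1 -0.5  0.3]
 shift frac tx,ty,tz: [-0.532  0.206 -0.087]  rows>= 3
 yaw 82.5  turn frac ax,ay,az: [ 0.025 -0.02   0.008]
[ 0.311  0.008  1.693 -0.003  1.414 -1.129]
```

>>> drive_tool:
  steps:
    - {"claw": 0, "tx": -0.17, "ty": 0.05, "tz": -0.03, "ax": 0.025, "ay": -0.02, "az": 0.008}
    - {"claw": 0, "tx": -0.18, "ty": 0.05, "tz": -0.03, "ax": 0, "ay": 0, "az": 0}
    - {"claw": 0, "tx": -0.17, "ty": 0.05, "tz": -0.02, "ax": 0, "ay": 0, "az": 0}
    - {"claw": 0, "tx": 0, "ty": 0, "tz": 0, "ax": 0, "ay": 0, "az": 0}

```text
time_s: 29.72
position: [0.5741, 0.1037, 0.2252]
tcp_rot: [-1.26, -1.129, 1.126]
wrist_force: [-0.6, -0.7, -0.6]
width: 0.0479
```

Run:
```python
from h import *
go(loc2w([0.003,0.072,0.132]),83.7)
```

```text
pos [0.5741 0.1037 0.2252] loc [0.0051 0.0733 0.2252] t 29.73 w 0.0479 F [-0.6 -0.7 -0.6]
 shift frac tx,ty,tz: [-0.005  0.373  0.009]  rows>= 2
 yaw 83.6  turn frac ax,ay,az: [ 0.002 -0.001  0.001]
```

>>> drive_tool:
  steps:
    - {"claw": 0, "tx": -0.005, "ty": 0.13, "tz": 0.009, "ax": 0, "ay": 0, "az": 0}
    - {"claw": 0, "tx": 0, "ty": 0.14, "tz": 0, "ax": 0, "ay": 0, "az": 0}
    - {"claw": 0, "tx": 0, "ty": 0.1, "tz": 0, "ax": 0, "ay": 0, "az": 0}
    - {"claw": 0, "tx": 0, "ty": 0, "tz": 0, "ax": 0, "ay": 0, "az": 0}

```text
time_s: 30.22
position: [0.5742, 0.1054, 0.1343]
tcp_rot: [-1.264, -1.133, 1.119]
wrist_force: [-1.1, 0.5, 0.6]
width: 0.0474
```

Run:
```python
from h import *
go(loc2w([0.003,0.072,0.132]),83.7)
p,d=imaging.read_camera("scene"); crop(p,250,380,150,270,5,"pics/p_scene.png")
```

```text
pos [0.5742 0.1054 0.1343] loc [0.005  0.075  0.1343] t 30.23 w 0.0474 F [-1.1  0.5  0.6]
 shift frac tx,ty,tz: [-0.012  0.009  0.008]  rows>= 1
 yaw 83.5  turn frac ax,ay,az: [ 0.008 -0.003  0.004]
```

View pics/p_scene.png

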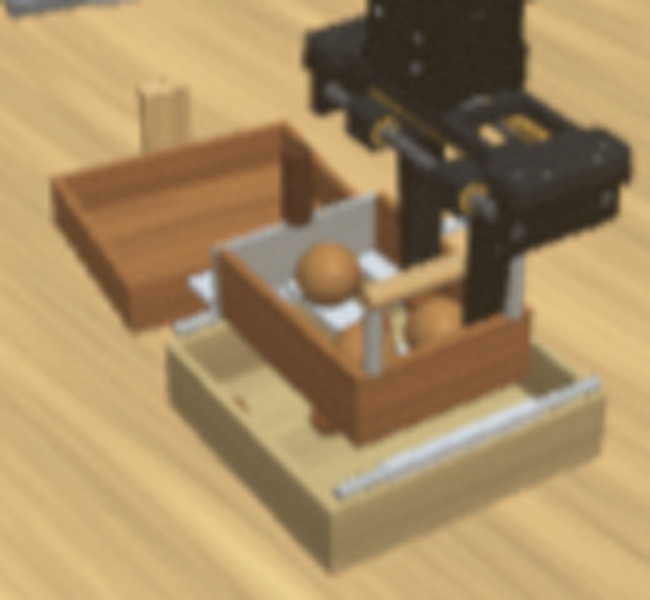

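>>> drive_tool:
  steps:
    - {"claw": 0, "tx": -0.012, "ty": 0.009, "tz": 0.008, "ax": 0.008, "ay": 0, "az": 0.004}
    - {"claw": 1, "tx": 0, "ty": 0, "tz": 0, "ax": 0, "ay": 0, "az": 0}
    - {"claw": 1, "tx": 0, "ty": 0, "tz": 0, "ax": 0, "ay": 0, "az": 0}
    - {"claw": 1, "tx": 0, "ty": 0, "tz": 0, "ax": 0, "ay": 0, "az": 0}
    - {"claw": 1, "tx": 0, "ty": 0, "tz": 0, "ax": 0, "ay": 0, "az": 0}
  grip_force: 30

```text
time_s: 30.9
position: [0.5761, 0.105, 0.1396]
tcp_rot: [-1.265, -1.136, 1.116]
wrist_force: [-1.0, 4.7, -0.8]
width: 0.0133
```

>>> drive_tool:
  steps:
    - {"claw": 1, "tx": 0, "ty": 0, "tz": 0.06, "ax": 0, "ay": 0, "az": 0}
    - {"claw": 1, "tx": 0, "ty": 0, "tz": -0.12, "ax": 0, "ay": 0, "az": 0}
    - {"claw": 1, "tx": 0, "ty": 0, "tz": 0.12, "ax": 0, "ay": 0, "az": 0}
    - {"claw": 1, "tx": 0, "ty": 0, "tz": -0.12, "ax": 0, "ay": 0, "az": 0}

```text
time_s: 31.4
position: [0.5882, 0.1037, 0.1377]
tcp_rot: [-1.261, -1.132, 1.12]
wrist_force: [-5.4, -0.0, -2.5]
width: 0.013
```

Run:
```python
from h import *
go(loc2w([0.003,0.072,0.132]),83.7)
p,d=imaging.read_camera("scene"); crop(p,250,380,150,270,5,"pics/q_scene.png")
```

```text
pos [0.5882 0.1037 0.1377] loc [0.0191 0.0749 0.1377] t 31.4 w 0.013 F [-5.4 -0.  -2.5]
 shift frac tx,ty,tz: [-0.012  0.022  0.065]  rows>= 1
 yaw 83.6  turn frac ax,ay,az: [ 0.005 -0.002  0.005]
```

View pics/q_scene.png

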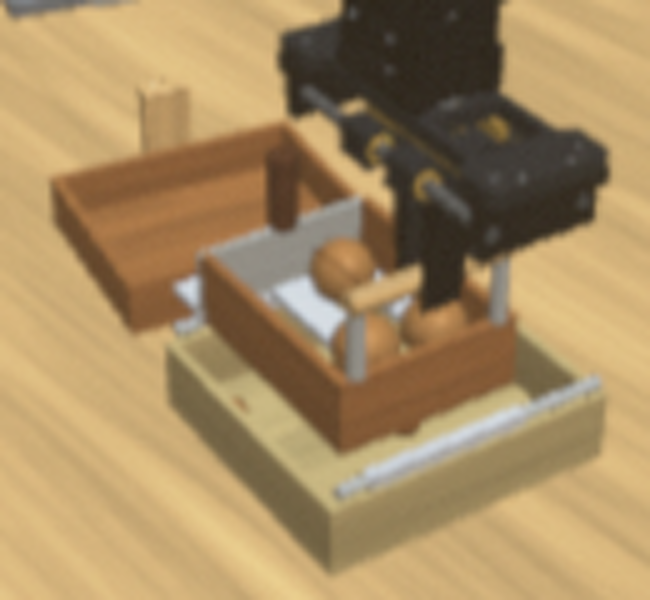

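>>> drive_tool:
  steps:
    - {"claw": 1, "tx": 0, "ty": 0.01, "tz": 0.16, "ax": 0, "ay": 0, "az": 0}
    - {"claw": 1, "tx": 0, "ty": 0.01, "tz": -0.16, "ax": 0, "ay": 0, "az": 0}
    - {"claw": 1, "tx": 0, "ty": 0, "tz": 0.16, "ax": 0, "ay": 0, "az": 0}
    - {"claw": 1, "tx": 0, "ty": 0, "tz": -0.16, "ax": 0, "ay": 0, "az": 0}
    - {"claw": 1, "tx": 0, "ty": 0, "tz": 0.16, "ax": 0, "ay": 0, "az": 0}
    - {"claw": 1, "tx": 0, "ty": 0, "tz": -0.16, "ax": 0, "ay": 0, "az": 0}
    - {"claw": 1, "tx": 0, "ty": 0, "tz": 0.16, "ax": 0, "ay": 0, "az": 0}
    - {"claw": 1, "tx": 0, "ty": 0, "tz": -0.16, "ax": 0, "ay": 0, "az": 0}

```text
time_s: 32.45
position: [0.5827, 0.104, 0.1227]
tcp_rot: [-1.251, -1.121, 1.127]
wrist_force: [-5.0, 0.7, -0.9]
width: 0.0134
```

Run:
```python
from h import *
go(loc2w([0.003,0.072,0.132]),83.7)
p,d=imaging.read_camera("scene"); crop(p,250,380,150,270,5,"pics/r_scene.png")
p,d=imaging.read_camera("top"); crop(p,250,410,140,260,5,"pics/r_top.png")
```

```text
pos [0.5827 0.104  0.1227] loc [0.0136 0.0745 0.1227] t 32.45 w 0.0134 F [-5.   0.7 -0.9]
 shift frac tx,ty,tz: [-0.01  -0.037  0.043]  rows>= 1
 yaw 83.5  turn frac ax,ay,az: [-0.009 -0.003  0.003]
```

View pics/r_scene.png

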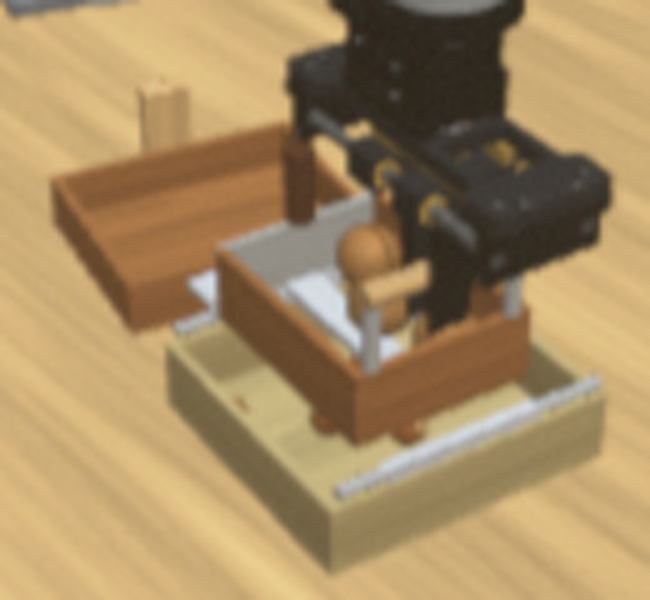

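View pics/r_top.png

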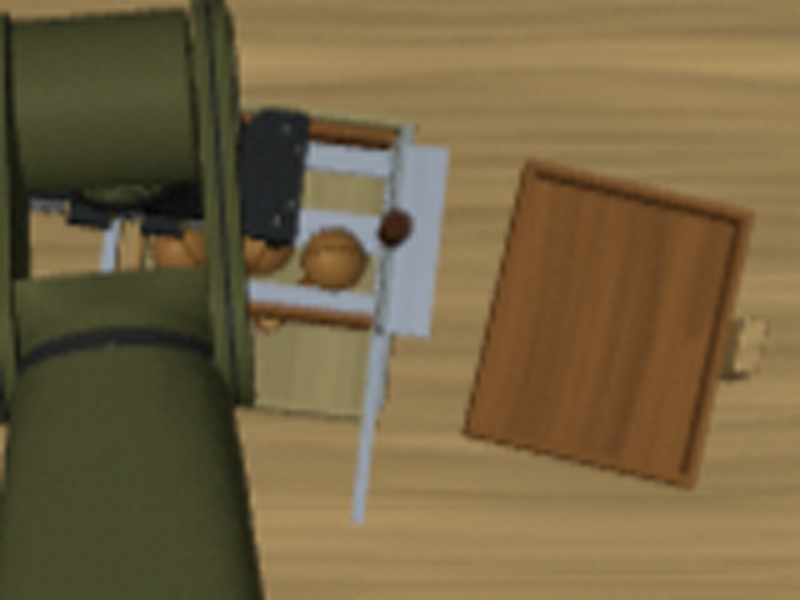

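>>> drive_tool:
  steps:
    - {"claw": 1, "tx": 0, "ty": 0, "tz": 0.14, "ax": 0, "ay": 0, "az": 0}
    - {"claw": 1, "tx": 0, "ty": 0, "tz": -0.16, "ax": 0, "ay": 0, "az": 0}
    - {"claw": 1, "tx": 0, "ty": 0, "tz": 0.16, "ax": 0, "ay": 0, "az": 0}
    - {"claw": 1, "tx": 0, "ty": 0, "tz": -0.16, "ax": 0, "ay": 0, "az": 0}
    - {"claw": 1, "tx": 0, "ty": 0, "tz": 0.16, "ax": 0, "ay": 0, "az": 0}
    - {"claw": 1, "tx": 0, "ty": 0, "tz": -0.16, "ax": 0, "ay": 0, "az": 0}
    - {"claw": 1, "tx": 0, "ty": 0, "tz": 0.16, "ax": 0, "ay": 0, "az": 0}
    - {"claw": 1, "tx": 0, "ty": 0, "tz": -0.1, "ax": 0, "ay": 0, "az": 0}
    - {"claw": 1, "tx": 0, "ty": 0, "tz": 0, "ax": 0, "ay": 0, "az": 0}

```text
time_s: 33.67
position: [0.5692, 0.1054, 0.1113]
tcp_rot: [-1.242, -1.109, 1.134]
wrist_force: [5.0, -0.3, -1.7]
width: 0.0131
```

>>> drive_tool:
  steps:
    - {"claw": 0, "tx": 0, "ty": 0, "tz": 0, "ax": 0, "ay": 0, "az": 0}
    - {"claw": 0, "tx": 0, "ty": 0, "tz": 0, "ax": 0, "ay": 0, "az": 0}
    - {"claw": 0, "tx": 0, "ty": -0.15, "tz": 0, "ax": 0, "ay": 0, "az": 0}
    - {"claw": 0, "tx": 0, "ty": -0.2, "tz": 0, "ax": 0, "ay": 0, "az": 0}
    - {"claw": 0, "tx": 0.2, "ty": -0.05, "tz": 0, "ax": 0, "ay": 0, "az": 0}
    - {"claw": 0, "tx": 0.24, "ty": 0, "tz": 0, "ax": 0, "ay": 0, "az": 0}
    - {"claw": 0, "tx": 0.24, "ty": 0, "tz": 0, "ax": 0, "ay": 0, "az": 0}

```text
time_s: 34.55
position: [0.5911, 0.275, 0.2185]
tcp_rot: [-1.246, -1.106, 1.125]
wrist_force: [0.4, -0.4, 0.3]
width: 0.0476
```

Run:
```python
from h import *
go(loc2w([0.003,0.072,0.132]),83.7)
p,d=nuts("pics/s_top.png")
p,d=imaging.read_camera("scene"); crop(p,250,380,150,270,5,"pics/s_scene.png")
```

```text
pos [0.5911 0.275  0.2185] loc [0.0031 0.2454 0.2185] t 34.55 w 0.0476 F [ 0.4 -0.4  0.3]
 shift frac tx,ty,tz: [-0.695  0.343 -0.016]  rows>= 4
 yaw 83.0  turn frac ax,ay,az: [-0.02  -0.012  0.003]
205 px [432.6 143.6] area 130 box [17 18] bench [ 0.7126 -0.3645  0.019 ] loc [ 0.194 -0.377  0.019] depthz 0.072
257 px [304.2 181.9] area 24 box [6 5] bench [0.5936 0.0295 0.01  ] loc [0.033 0.002 0.01 ] depthz 0.03
264 px [287.7 196.5] area 106 box [12 12] bench [0.5479 0.079  0.019 ] loc [-0.018  0.046  0.019] depthz 0.1
265 px [327.2 191.6] area 16 box [5 4] bench [ 0.564  -0.0407  0.01  ] loc [ 0.011 -0.071  0.01 ] depthz 0.149
```

View pics/s_top.png

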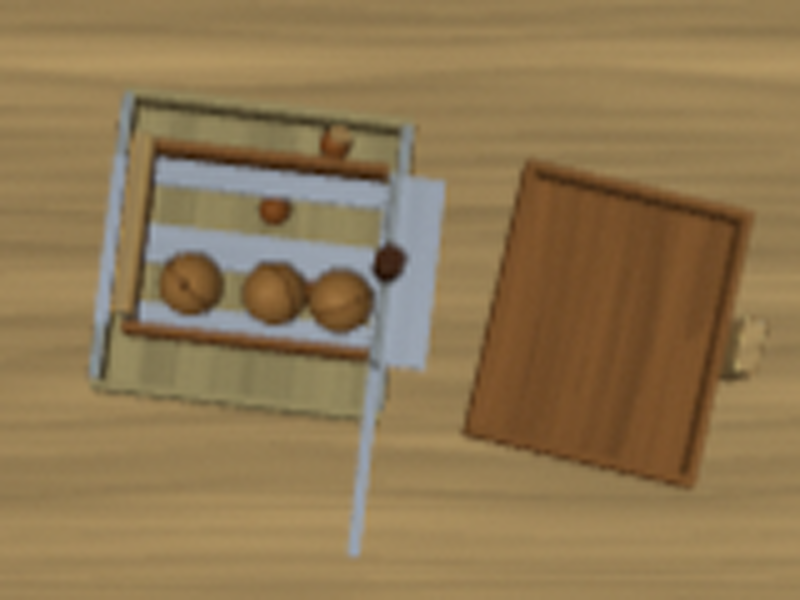

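View pics/s_scene.png

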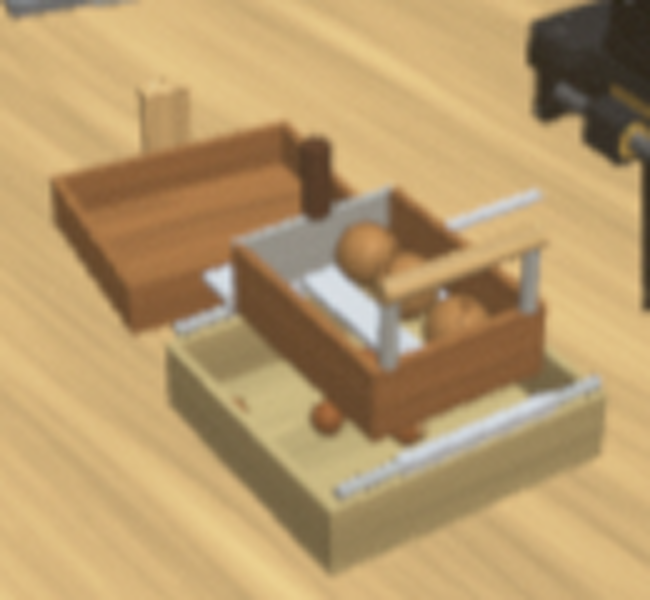

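>>> drive_tool:
  steps:
    - {"claw": 0, "tx": 0, "ty": 0, "tz": 0, "ax": -0.02, "ay": 0.175, "az": 0}
    - {"claw": 0, "tx": 0, "ty": 0, "tz": 0, "ax": 0, "ay": 0.175, "az": 0}
    - {"claw": 0, "tx": 0, "ty": 0, "tz": 0, "ax": 0, "ay": 0.175, "az": 0}
    - {"claw": 0, "tx": 0, "ty": 0, "tz": 0, "ax": 0, "ay": 0.175, "az": 0}
    - {"claw": 0, "tx": 0, "ty": 0, "tz": 0, "ax": 0, "ay": 0.175, "az": 0}
    - {"claw": 0, "tx": 0, "ty": 0, "tz": 0, "ax": 0, "ay": 0.175, "az": 0}
    - {"claw": 0, "tx": 0, "ty": 0, "tz": 0, "ax": 0, "ay": 0.175, "az": 0}
    - {"claw": 0, "tx": 0, "ty": 0, "tz": 0, "ax": 0, "ay": 0.175, "az": 0}
    - {"claw": 0, "tx": 0, "ty": 0, "tz": 0, "ax": 0, "ay": 0.05, "az": 0}
    - {"claw": 0, "tx": 0, "ty": 0, "tz": 0, "ax": 0, "ay": 0, "az": 0}

```text
time_s: 35.9
position: [0.5875, 0.2746, 0.2196]
tcp_rot: [-1.569, 0.083, -0.079]
wrist_force: [-0.4, -0.1, 0.2]
width: 0.0476
```

Run:
```python
from h import *
go(loc2w([0.0,-0.05,0.26]),-6.3)
```

```text
pos [0.5875 0.2746 0.2196] loc [-0.0003  0.2447  0.2196] t 35.9 w 0.0476 F [-0.4 -0.1  0.2]
 shift frac tx,ty,tz: [-0.007 -0.162 -1.179]  rows>= 5
 yaw -5.9  turn frac ax,ay,az: [-0.     0.007 -0.003]
```

>>> drive_tool:
  steps:
    - {"claw": 0, "tx": 0, "ty": -0.05, "tz": -0.2, "ax": 0, "ay": 0, "az": 0}
    - {"claw": 0, "tx": 0, "ty": -0.05, "tz": -0.2, "ax": 0, "ay": 0, "az": 0}
    - {"claw": 0, "tx": 0, "ty": -0.05, "tz": -0.2, "ax": 0, "ay": 0, "az": 0}
    - {"claw": 0, "tx": 0, "ty": 0, "tz": -0.2, "ax": 0, "ay": 0, "az": 0}
    - {"claw": 0, "tx": 0, "ty": 0, "tz": -0.2, "ax": 0, "ay": 0, "az": 0}
    - {"claw": 0, "tx": 0, "ty": 0, "tz": -0.2, "ax": 0, "ay": 0, "az": 0}
    - {"claw": 0, "tx": 0, "ty": 0, "tz": 0, "ax": 0, "ay": 0, "az": 0}

```text
time_s: 36.78
position: [0.5552, -0.034, 0.2595]
tcp_rot: [-1.571, 0.076, -0.073]
wrist_force: [0.5, 0.1, -0.3]
width: 0.0474
```

Run:
```python
from h import *
go(loc2w([0.0,-0.05,0.26]),-6.3)
p,d=imaging.read_camera("wrist"); crop(p,210,450,20,260,2.5,"pics/t_wrist.png")
```

```text
pos [ 0.5552 -0.034   0.2595] loc [ 0.0014 -0.0657  0.2595] t 36.77 w 0.0474 F [ 0.5  0.1 -0.3]
 shift frac tx,ty,tz: [-0.005 -0.002  0.063]  rows>= 1
 yaw -5.4  turn frac ax,ay,az: [ 0.001  0.014 -0.001]
```

View pics/t_wrist.png

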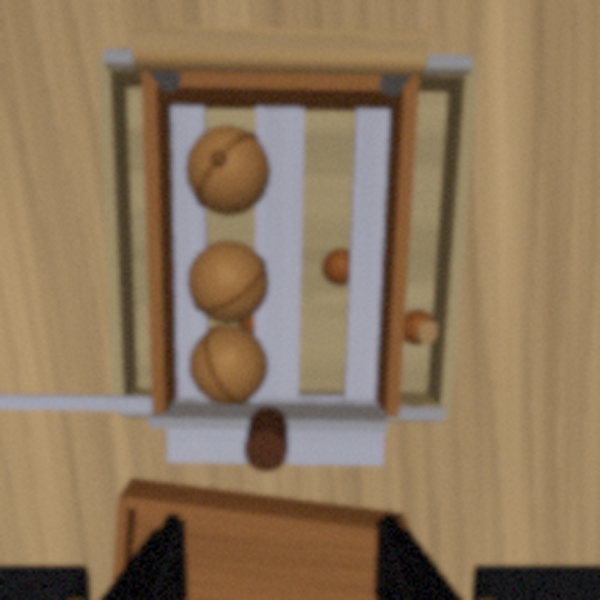

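Run:
```python
from h import *
f=lambda L:[(250+x/5,140+y/5) for x,y in L]
for k,h1,h2 in [((392,240),(147,120),(127,303)),((390,262),(144,138),(124,318))]:
    K=w2loc(onplane("top",f([k]),0.15)[0]); A=onplane("top",f([h1,h2]),0.154)
    print(K.round(4),[w2loc(a).round(4) for a in A], (K-np.mean([w2loc(a) for a in A],0)).round(4))
p,d=imaging.read_camera("top"); crop(p,250,410,140,260,5,"pics/u_top.png")
hsv=cv2.cvtColor(p,cv2.COLOR_RGB2HSV)
# tray
T=onplane("top",f([(528,160),(752,214),(467,433),(690,487)]),0.036)
# walnuts loc
for u in [(190,283),(275,293),(340,300)]: print(w2loc(onplane("top",f([u]),0.081)[0]).round(3))
```

```text
[ 0.0055 -0.0696  0.15  ] [array([0.0561, 0.0723, 0.154 ]), array([-0.046 ,  0.0711,  0.154 ])] [ 0.0004 -0.1413 -0.004 ]
[-0.0068 -0.0698  0.15  ] [array([0.0459, 0.0728, 0.154 ]), array([-0.0543,  0.0718,  0.154 ])] [-0.0026 -0.1421 -0.004 ]
[-0.024  0.042  0.081]
[-0.025 -0.008  0.081]
[-0.024 -0.045  0.081]
```

View pics/u_top.png

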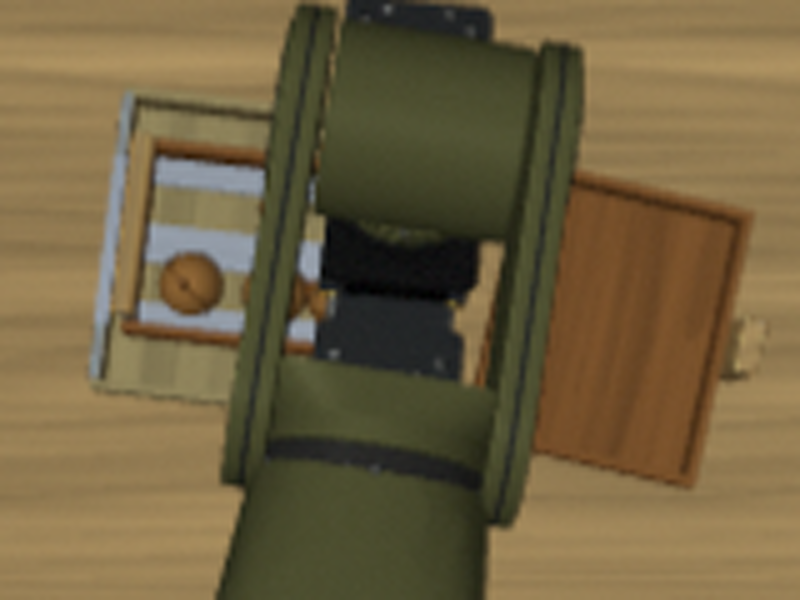

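Run:
```python
from h import *
go([0.5055,-0.2482,0.12],-13.3)
```

```text
pos [ 0.5556 -0.0315  0.2595] loc [ 0.0015 -0.0631  0.2595] t 36.88 w 0.0477 F [ 0.3 -0.4 -0.3]
 shift frac tx,ty,tz: [-0.119  0.559 -0.881]  rows>= 5
 yaw -5.3  turn frac ax,ay,az: [ 0.001  0.134 -0.001]
```

>>> drive_tool:
  steps:
    - {"claw": -0.2, "tx": -0.03, "ty": 0, "tz": -0.19, "ax": 0, "ay": 0, "az": 0}
    - {"claw": -0.2, "tx": -0.03, "ty": 0, "tz": -0.19, "ax": 0, "ay": 0, "az": 0}
    - {"claw": -0.2, "tx": -0.03, "ty": 0, "tz": -0.19, "ax": 0, "ay": 0, "az": 0}
    - {"claw": -0.2, "tx": -0.03, "ty": 0.1, "tz": -0.19, "ax": 0, "ay": 0, "az": 0}
    - {"claw": -0.2, "tx": 0, "ty": 0.15, "tz": -0.1, "ax": 0, "ay": 0.13, "az": 0}
    - {"claw": -0.2, "tx": 0, "ty": 0.15, "tz": 0, "ax": 0, "ay": 0, "az": 0}
    - {"claw": -0.2, "tx": 0, "ty": 0, "tz": 0, "ax": 0, "ay": 0, "az": 0}

```text
time_s: 37.75
position: [0.5101, -0.2397, 0.1587]
tcp_rot: [-1.563, 0.166, -0.17]
wrist_force: [0.0, -0.2, -0.1]
width: 0.0574
```

Run:
```python
from h import *
go([0.5055,-0.2482,0.047],-13.3)
p,d=imaging.read_camera("wrist"); cv2.imwrite("pics/v_wrist.png",p[:,:,::-1])
print(project("wrist",[[0.506,-0.2485,0.08]]))
```

```text
pos [ 0.5101 -0.2397  0.1587] loc [-0.0208 -0.2751  0.1587] t 37.75 w 0.0574 F [ 0.  -0.2 -0.1]
 shift frac tx,ty,tz: [-0.012  0.447 -0.038]  rows>= 2
 yaw -12.3  turn frac ax,ay,az: [-0.001  0.017  0.002]
[[317.23059392 215.42219483]]
```

View pics/v_wrist.png

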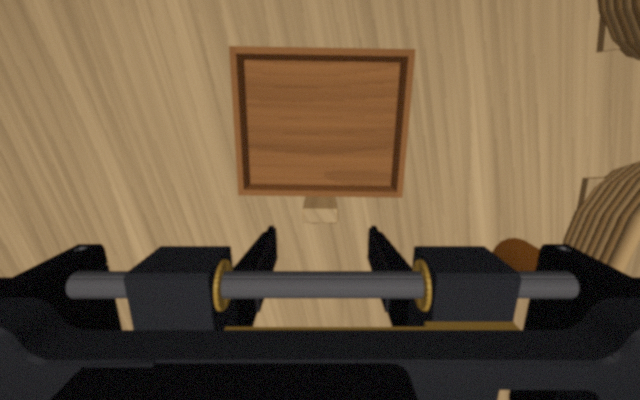

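>>> drive_tool:
  steps:
    - {"claw": -0.2, "tx": -0.006, "ty": 0.12, "tz": -0.038, "ax": 0, "ay": 0.015, "az": 0.002}
    - {"claw": -0.2, "tx": 0, "ty": 0.16, "tz": 0, "ax": 0, "ay": 0, "az": 0}
    - {"claw": -0.2, "tx": 0, "ty": 0.13, "tz": 0, "ax": 0, "ay": 0, "az": 0}
    - {"claw": -0.2, "tx": 0, "ty": 0, "tz": 0, "ax": 0, "ay": 0, "az": 0}

```text
time_s: 38.3
position: [0.5177, -0.2497, 0.0681]
tcp_rot: [-1.571, 0.158, -0.191]
wrist_force: [-1.1, 0.5, 0.7]
width: 0.0571
```

Run:
```python
from h import *
go([0.506,-0.2482,0.047],-13.3)
```

```text
pos [ 0.5177 -0.2497  0.0681] loc [-0.0122 -0.2842  0.0681] t 38.3 w 0.0571 F [-1.1  0.5  0.7]
 shift frac tx,ty,tz: [-0.049  0.084 -0.004]  rows>= 1
 yaw -12.7  turn frac ax,ay,az: [0.005 0.01  0.021]
```

>>> drive_tool:
  steps:
    - {"claw": -0.2, "tx": -0.049, "ty": 0.0, "tz": -0.004, "ax": 0.005, "ay": 0.01, "az": 0.021}
    - {"claw": -0.2, "tx": 0, "ty": 0.06, "tz": 0, "ax": 0, "ay": 0, "az": 0}
    - {"claw": -0.2, "tx": 0, "ty": 0.02, "tz": 0, "ax": 0, "ay": 0, "az": 0}

```text
time_s: 38.67
position: [0.5092, -0.2493, 0.054]
tcp_rot: [-1.567, 0.175, -0.188]
wrist_force: [-0.3, 0.5, 0.4]
width: 0.0568
```

Run:
```python
from h import *
go([0.506,-0.2482,0.047],-13.3)
```

```text
pos [ 0.5092 -0.2493  0.054 ] loc [-0.0207 -0.2847  0.054 ] t 38.67 w 0.0568 F [-0.3  0.5  0.4]
 shift frac tx,ty,tz: [-0.014  0.028  0.001]  rows>= 1
 yaw -13.2  turn frac ax,ay,az: [0.003 0.001 0.008]
```

Grip the lug, then view.

>>> drive_tool:
  steps:
    - {"claw": -0.2, "tx": -0.012, "ty": 0.025, "tz": 0, "ax": 0.003, "ay": 0, "az": 0.008}
    - {"claw": 1, "tx": 0, "ty": 0, "tz": 0, "ax": 0, "ay": 0, "az": 0}
    - {"claw": 1, "tx": 0, "ty": 0, "tz": 0, "ax": 0, "ay": 0, "az": 0}
    - {"claw": 1, "tx": 0, "ty": 0, "tz": 0, "ax": 0, "ay": 0, "az": 0}
    - {"claw": 1, "tx": 0, "ty": 0, "tz": 0, "ax": 0, "ay": 0, "az": 0}
  grip_force: 20

```text
time_s: 39.3
position: [0.5062, -0.2489, 0.0475]
tcp_rot: [-1.563, 0.182, -0.181]
wrist_force: [0.2, 0.5, -0.4]
width: 0.0315
```

Run:
```python
from h import *
go([0.506,-0.2482,0.047],-13.3)
p,d=imaging.read_camera("top"); crop(p,250,410,140,260,5,"pics/w_top.png")
L=loc2w([0,-0.150-0.077,0.05]); print("target lug",L)
go(L,-6.3)
```

```text
pos [ 0.5062 -0.2489  0.0475] loc [-0.0237 -0.2846  0.0475] t 39.3 w 0.0315 F [ 0.2  0.5 -0.4]
 shift frac tx,ty,tz: [-0.002  0.002  0.003]  rows>= 1
 yaw -13.2  turn frac ax,ay,az: [-0.001  0.001 -0.   ]
target lug [ 0.53609031 -0.19422914  0.05      ]
pos [ 0.5063 -0.2489  0.0475] loc [-0.0237 -0.2846  0.0475] t 39.35 w 0.032 F [ 0.1 -0.2 -0.5]
 shift frac tx,ty,tz: [ 0.066 -0.01   0.24 ]  rows>= 1
 yaw -13.2  turn frac ax,ay,az: [-0.001 -0.116 -0.   ]
```

View pics/w_top.png

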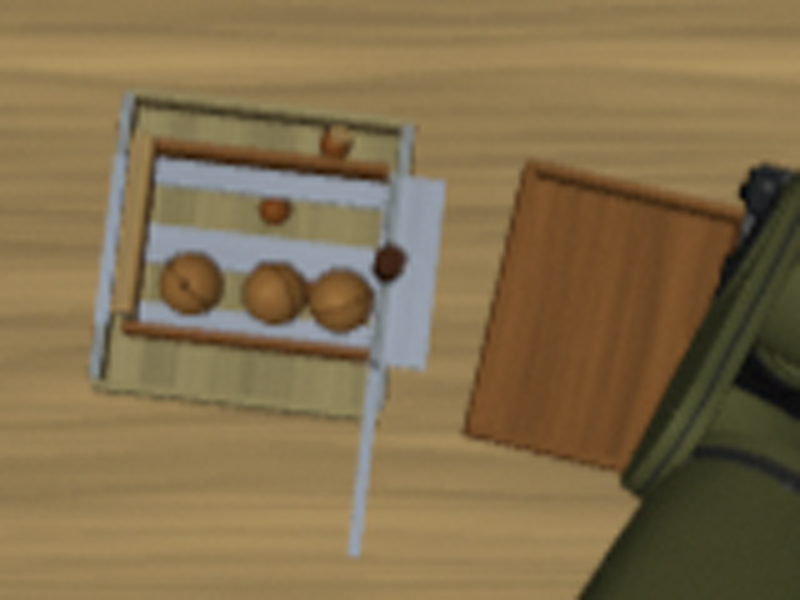

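>>> drive_tool:
  steps:
    - {"claw": 1, "tx": 0.03, "ty": 0, "tz": 0.02, "ax": 0, "ay": -0.04, "az": 0}
    - {"claw": 1, "tx": 0.03, "ty": 0, "tz": 0.03, "ax": 0, "ay": -0.04, "az": 0}
    - {"claw": 1, "tx": 0.03, "ty": 0, "tz": 0.03, "ax": 0, "ay": -0.036, "az": 0}
    - {"claw": 1, "tx": 0, "ty": 0, "tz": 0.04, "ax": 0, "ay": 0, "az": 0}
    - {"claw": 1, "tx": 0, "ty": 0, "tz": 0.04, "ax": 0, "ay": 0, "az": 0}
    - {"claw": 1, "tx": 0, "ty": 0, "tz": 0, "ax": 0, "ay": 0, "az": 0}

```text
time_s: 40.1
position: [0.5363, -0.2107, 0.0474]
tcp_rot: [-1.569, 0.079, -0.079]
wrist_force: [-0.2, 1.0, 0.5]
width: 0.0317
```

Run:
```python
from h import *
L=loc2w([0,-0.150-0.077,0.048]); go(L,-6.3)
p,d=imaging.read_camera("top"); crop(p,250,410,140,260,5,"pics/x_top.png")
```

```text
pos [ 0.5363 -0.2107  0.0474] loc [ 0.0021 -0.2434  0.0474] t 40.1 w 0.0317 F [-0.2  1.   0.5]
 shift frac tx,ty,tz: [-0.008 -0.002  0.066]  rows>= 1
 yaw -5.7  turn frac ax,ay,az: [-0.     0.009  0.   ]
```

View pics/x_top.png

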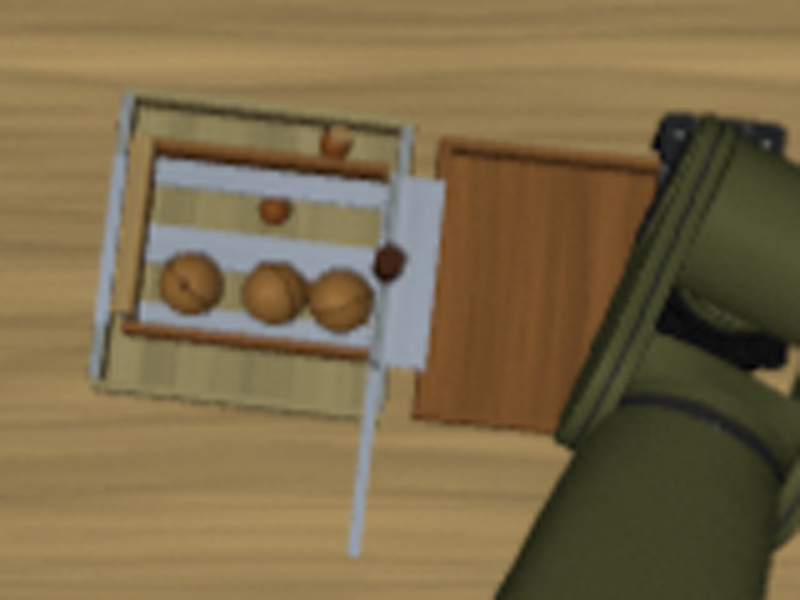

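>>> drive_tool:
  steps:
    - {"claw": 1, "tx": -0.008, "ty": 0, "tz": 0.03, "ax": 0, "ay": 0.009, "az": 0}
    - {"claw": 1, "tx": 0, "ty": 0, "tz": 0.025, "ax": 0, "ay": 0, "az": 0}
    - {"claw": 1, "tx": 0, "ty": 0, "tz": 0.015, "ax": 0, "ay": 0, "az": 0}
    - {"claw": 1, "tx": 0, "ty": 0, "tz": 0, "ax": 0, "ay": 0, "az": 0}

```text
time_s: 40.65
position: [0.5357, -0.1926, 0.0474]
tcp_rot: [-1.569, 0.087, -0.087]
wrist_force: [-0.0, -0.7, -1.5]
width: 0.0322
```

Run:
```python
from h import *
L=loc2w([0,-0.150-0.077,0.048]); go(L,-6.3)
p,d=imaging.read_camera("top"); crop(p,250,410,140,260,5,"pics/y_top.png")
```

```text
pos [ 0.5357 -0.1926  0.0474] loc [-0.0006 -0.2254  0.0474] t 40.65 w 0.0322 F [-0.  -0.7 -1.5]
 shift frac tx,ty,tz: [ 0.002 -0.002 -0.006]  rows>= 1
 yaw -6.4  turn frac ax,ay,az: [-0.    -0.001 -0.   ]
```

View pics/y_top.png

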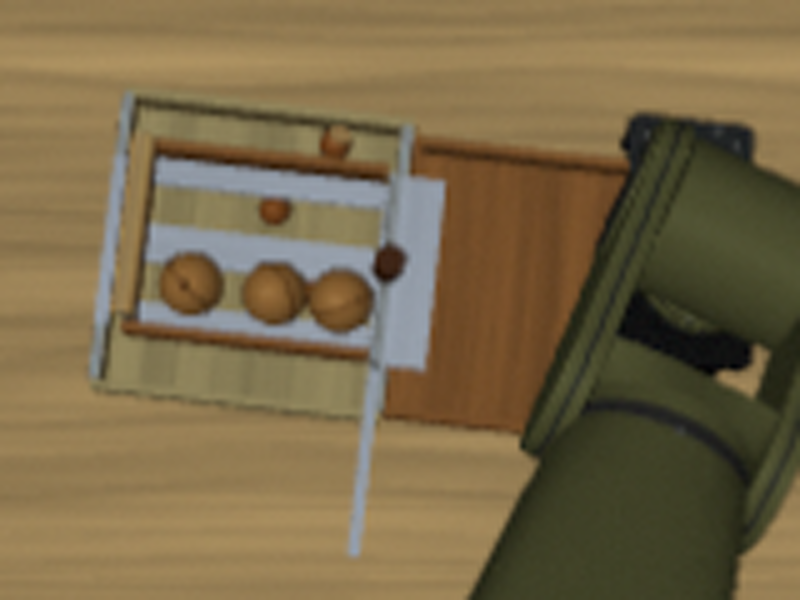

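>>> drive_tool:
  steps:
    - {"claw": 1, "tx": 0, "ty": 0, "tz": 0.008, "ax": 0, "ay": 0, "az": 0}
    - {"claw": 0, "tx": 0, "ty": 0, "tz": 0, "ax": 0, "ay": 0, "az": 0}
    - {"claw": -0.1, "tx": 0, "ty": 0, "tz": 0, "ax": 0, "ay": 0, "az": 0}
    - {"claw": -0.1, "tx": 0, "ty": 0, "tz": 0, "ax": 0, "ay": 0, "az": 0}
    - {"claw": -0.1, "tx": 0, "ty": -0.15, "tz": 0, "ax": 0, "ay": 0, "az": 0}
    - {"claw": -0.1, "tx": 0, "ty": -0.22, "tz": 0, "ax": 0, "ay": 0, "az": 0}
    - {"claw": 0, "tx": 0, "ty": -0.22, "tz": 0, "ax": 0, "ay": 0, "az": 0}
    - {"claw": 0, "tx": 0, "ty": -0.05, "tz": 0, "ax": 0, "ay": 0, "az": 0}

```text
time_s: 41.7
position: [0.5349, -0.1899, 0.2098]
tcp_rot: [-1.566, 0.091, -0.084]
wrist_force: [0.1, -0.7, 0.2]
width: 0.0477
```

Run:
```python
from h import *
go(loc2w([-0.0068,-0.0695,0.21]),-6.3)
p,d=imaging.read_camera("scene"); crop(p,250,380,150,270,5,"pics/z_scene.png")
```

```text
pos [ 0.5349 -0.1899  0.2098] loc [-0.0017 -0.2228  0.2098] t 41.7 w 0.0477 F [ 0.1 -0.7  0.2]
 shift frac tx,ty,tz: [-0.022  0.001  0.613]  rows>= 3
 yaw -6.4  turn frac ax,ay,az: [-0.002 -0.002 -0.004]
```

View pics/z_scene.png

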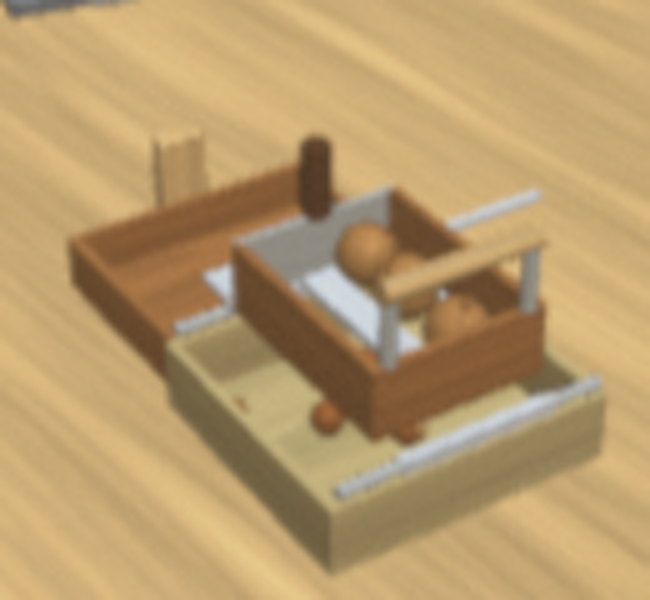

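>>> drive_tool:
  steps:
    - {"claw": 0, "tx": -0.01, "ty": 0, "tz": 0.18, "ax": 0, "ay": 0, "az": 0}
    - {"claw": 0, "tx": -0.01, "ty": 0, "tz": 0.2, "ax": 0, "ay": 0, "az": 0}
    - {"claw": 0, "tx": 0, "ty": 0, "tz": 0.2, "ax": 0, "ay": 0, "az": 0}
    - {"claw": 0, "tx": 0, "ty": 0, "tz": 0, "ax": 0, "ay": 0, "az": 0}

```text
time_s: 42.25
position: [0.5431, -0.0411, 0.2024]
tcp_rot: [-1.563, 0.102, -0.078]
wrist_force: [0.2, 0.8, -0.4]
width: 0.0475
```

Run:
```python
from h import *
go(loc2w([-0.0068,-0.0695,0.12]),-6.3)
```

```text
pos [ 0.5431 -0.0411  0.2024] loc [-0.0099 -0.074   0.2024] t 42.25 w 0.0475 F [ 0.2  0.8 -0.4]
 shift frac tx,ty,tz: [0.017 0.329 0.017]  rows>= 2
 yaw -6.6  turn frac ax,ay,az: [-0.004 -0.004 -0.015]
```

>>> drive_tool:
  steps:
    - {"claw": 0, "tx": 0.013, "ty": 0.1, "tz": 0.017, "ax": -0.004, "ay": -0.004, "az": -0.015}
    - {"claw": 0, "tx": 0, "ty": 0.14, "tz": 0, "ax": 0, "ay": 0, "az": 0}
    - {"claw": 0, "tx": 0, "ty": 0.07, "tz": 0, "ax": 0, "ay": 0, "az": 0}
    - {"claw": 0, "tx": 0, "ty": 0, "tz": 0, "ax": 0, "ay": 0, "az": 0}

```text
time_s: 42.75
position: [0.5436, -0.0384, 0.1175]
tcp_rot: [-1.569, 0.092, -0.081]
wrist_force: [-0.1, -0.4, -0.1]
width: 0.0474
```

Run:
```python
from h import *
go(loc2w([-0.0068,-0.0695,0.12]),-6.3)
```

```text
pos [ 0.5436 -0.0384  0.1175] loc [-0.0096 -0.0712  0.1175] t 42.75 w 0.0474 F [-0.1 -0.4 -0.1]
 shift frac tx,ty,tz: [ 0.011 -0.01   0.007]  rows>= 1
 yaw -6.3  turn frac ax,ay,az: [ 0.    -0.001 -0.007]
```

>>> drive_tool:
  steps:
    - {"claw": 0, "tx": 0.011, "ty": -0.01, "tz": 0.007, "ax": 0, "ay": 0, "az": 0}
    - {"claw": 1, "tx": 0, "ty": 0, "tz": 0, "ax": 0, "ay": 0, "az": 0}
    - {"claw": 1, "tx": 0, "ty": 0, "tz": 0, "ax": 0, "ay": 0, "az": 0}
    - {"claw": 1, "tx": 0, "ty": 0, "tz": 0, "ax": 0, "ay": 0, "az": 0}
    - {"claw": 1, "tx": 0, "ty": 0, "tz": 0, "ax": 0, "ay": 0, "az": 0}
    - {"claw": 1, "tx": 0.025, "ty": 0, "tz": 0, "ax": 0, "ay": 0, "az": 0}
    - {"claw": 1, "tx": 0.02, "ty": 0, "tz": 0, "ax": 0, "ay": 0, "az": 0}

```text
time_s: 43.62
position: [0.5591, -0.0391, 0.1242]
tcp_rot: [-1.57, 0.092, -0.083]
wrist_force: [-5.1, 0.1, 3.8]
width: 0.0174
```

Run:
```python
from h import *
go(loc2w([-0.0068,-0.0695,0.12]),-6.3)
p,d=imaging.read_camera("scene"); crop(p,250,380,150,270,5,"pics/aa_scene.png")
```

```text
pos [ 0.5591 -0.0391  0.1242] loc [ 0.0058 -0.0703  0.1242] t 43.62 w 0.0174 F [-5.1  0.1  3.8]
 shift frac tx,ty,tz: [-0.05   0.017  0.003]  rows>= 1
 yaw -6.4  turn frac ax,ay,az: [ 0.001 -0.001 -0.005]
```

View pics/aa_scene.png

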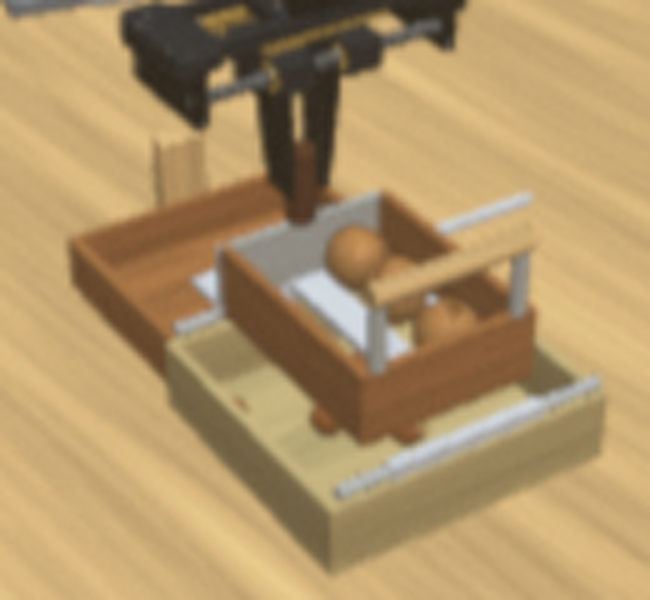

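>>> drive_tool:
  steps:
    - {"claw": 1, "tx": -0.04, "ty": 0, "tz": 0, "ax": 0, "ay": 0, "az": 0}
    - {"claw": 1, "tx": -0.05, "ty": 0, "tz": 0, "ax": 0, "ay": 0, "az": 0}
    - {"claw": 1, "tx": -0.05, "ty": 0, "tz": 0, "ax": 0, "ay": 0, "az": 0}
    - {"claw": 1, "tx": -0.05, "ty": 0, "tz": 0, "ax": 0, "ay": 0, "az": 0}
    - {"claw": 1, "tx": -0.05, "ty": 0, "tz": 0, "ax": 0, "ay": 0, "az": 0}
    - {"claw": 1, "tx": -0.05, "ty": 0, "tz": 0, "ax": 0, "ay": 0, "az": 0}
    - {"claw": 1, "tx": -0.05, "ty": 0, "tz": 0, "ax": 0, "ay": 0, "az": 0}
    - {"claw": 1, "tx": -0.04, "ty": 0, "tz": 0, "ax": 0, "ay": 0, "az": 0}

```text
time_s: 44.68
position: [0.4609, -0.0281, 0.1243]
tcp_rot: [-1.57, 0.086, -0.089]
wrist_force: [1.5, -0.8, -0.9]
width: 0.0177
```

Run:
```python
from h import *
go(loc2w([-0.104,-0.0695,0.124]),-6.3)
```

```text
pos [ 0.4609 -0.0281  0.1243] loc [-0.093  -0.0701  0.1243] t 44.67 w 0.0177 F [ 1.5 -0.8 -0.9]
 shift frac tx,ty,tz: [-0.044  0.001  0.002]  rows>= 1
 yaw -6.4  turn frac ax,ay,az: [ 0.001 -0.001  0.002]
```

>>> drive_tool:
  steps:
    - {"claw": 1, "tx": -0.03, "ty": 0, "tz": 0, "ax": 0, "ay": 0, "az": 0}
    - {"claw": 1, "tx": -0.025, "ty": 0, "tz": 0, "ax": 0, "ay": 0, "az": 0}
    - {"claw": 1, "tx": -0.02, "ty": 0, "tz": 0, "ax": 0, "ay": 0, "az": 0}

```text
time_s: 45.05
position: [0.4419, -0.026, 0.1243]
tcp_rot: [-1.57, 0.083, -0.092]
wrist_force: [4.5, -0.4, -4.2]
width: 0.0175
```

Run:
```python
from h import *
go(loc2w([-0.104,-0.0695,0.124]),-6.3)
p,d=imaging.read_camera("scene"); crop(p,250,380,150,270,5,"pics/ab_scene.png")
```

```text
pos [ 0.4419 -0.026   0.1243] loc [-0.112  -0.0701  0.1243] t 45.05 w 0.0175 F [ 4.5 -0.4 -4.2]
 shift frac tx,ty,tz: [0.032 0.001 0.002]  rows>= 1
 yaw -6.4  turn frac ax,ay,az: [ 0.001 -0.002  0.005]
```

View pics/ab_scene.png

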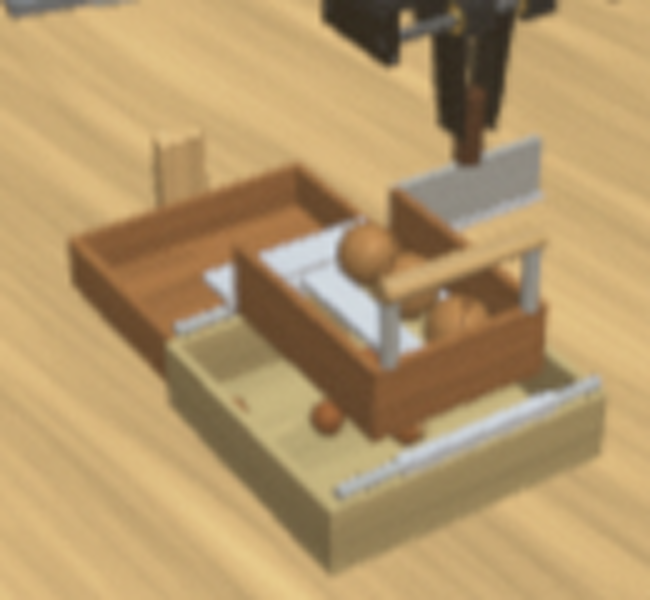

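>>> drive_tool:
  steps:
    - {"claw": 1, "tx": 0, "ty": 0, "tz": 0, "ax": 0, "ay": 0, "az": 0}
    - {"claw": 0, "tx": 0, "ty": 0, "tz": 0, "ax": 0, "ay": 0, "az": 0}
    - {"claw": 0, "tx": 0, "ty": 0, "tz": 0, "ax": 0, "ay": 0, "az": 0}
    - {"claw": 0, "tx": 0, "ty": -0.15, "tz": 0, "ax": 0, "ay": 0, "az": 0}
    - {"claw": 0, "tx": 0, "ty": -0.22, "tz": 0, "ax": 0, "ay": 0, "az": 0}
    - {"claw": 0, "tx": 0.1, "ty": -0.08, "tz": 0.1, "ax": 0, "ay": 0, "az": 0}
    - {"claw": 0, "tx": 0.1, "ty": 0, "tz": 0.2, "ax": 0, "ay": 0, "az": 0}
    - {"claw": 0, "tx": 0.1, "ty": 0, "tz": 0.2, "ax": 0, "ay": 0, "az": 0}

```text
time_s: 46.1
position: [0.5295, 0.0909, 0.2407]
tcp_rot: [-1.57, 0.094, -0.091]
wrist_force: [1.0, -0.6, 0.1]
width: 0.0475
```

>>> drive_tool:
  steps:
    - {"claw": 0, "tx": 0, "ty": 0, "tz": 0, "ax": 0, "ay": -0.175, "az": 0}
    - {"claw": 0, "tx": 0, "ty": 0, "tz": 0, "ax": 0, "ay": -0.175, "az": 0}
    - {"claw": 0, "tx": 0, "ty": 0, "tz": 0, "ax": 0, "ay": -0.175, "az": 0}
    - {"claw": 0, "tx": 0, "ty": 0, "tz": 0, "ax": 0, "ay": -0.175, "az": 0}
    - {"claw": 0, "tx": 0, "ty": 0, "tz": 0, "ax": 0, "ay": -0.175, "az": 0}
    - {"claw": 0, "tx": 0, "ty": 0, "tz": 0, "ax": 0, "ay": -0.175, "az": 0}
    - {"claw": 0, "tx": 0, "ty": 0, "tz": 0, "ax": 0, "ay": -0.175, "az": 0}
    - {"claw": 0, "tx": 0, "ty": 0, "tz": 0, "ax": 0, "ay": -0.175, "az": 0}
    - {"claw": 0, "tx": 0, "ty": 0, "tz": 0, "ax": 0, "ay": -0.06, "az": 0}
    - {"claw": 0, "tx": 0, "ty": 0, "tz": 0, "ax": 0, "ay": 0, "az": 0}

```text
time_s: 47.35
position: [0.5283, 0.0949, 0.2389]
tcp_rot: [-1.254, -1.106, 1.129]
wrist_force: [-0.4, -0.6, -0.1]
width: 0.0474
```

Run:
```python
from h import *
go(loc2w([-0.004,0.072,0.21]),83.7)
p,d=imaging.read_camera("top"); crop(p,250,410,140,260,5,"pics/ac_top.png")
p,d=imaging.read_camera("scene"); crop(p,250,380,150,270,5,"pics/ac_scene.png")
```

```text
pos [0.5283 0.0949 0.2389] loc [-0.0394  0.0595  0.2389] t 47.35 w 0.0474 F [-0.4 -0.6 -0.1]
 shift frac tx,ty,tz: [ 0.052  0.113 -0.143]  rows>= 1
 yaw 83.0  turn frac ax,ay,az: [-0.015 -0.011 -0.003]
```

View pics/ac_top.png

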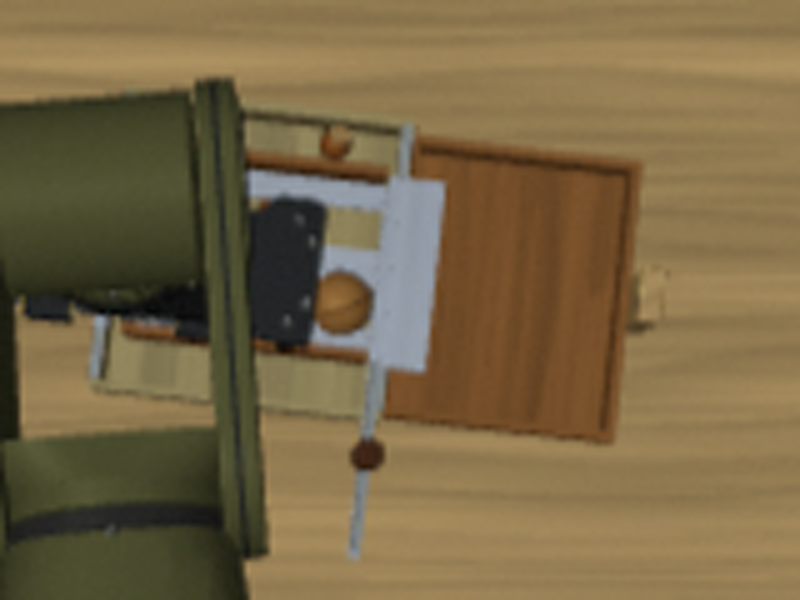

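View pics/ac_scene.png

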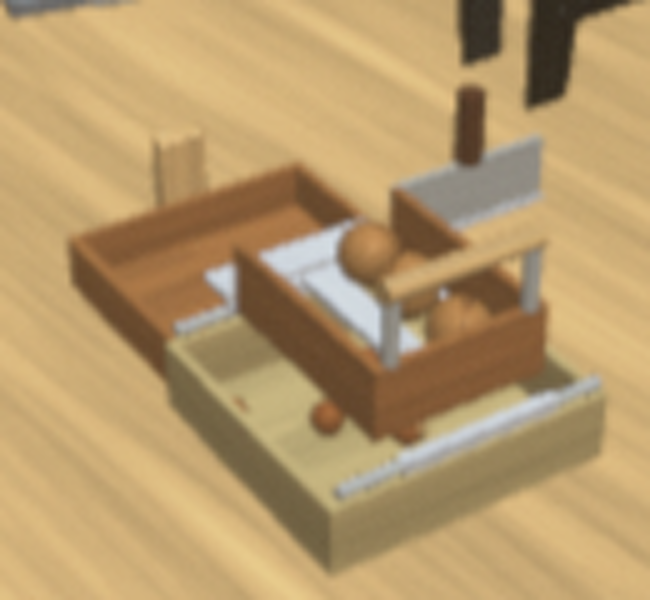

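>>> drive_tool:
  steps:
    - {"claw": 0, "tx": 0.05, "ty": 0.02, "tz": -0.14, "ax": -0.015, "ay": -0.011, "az": -0.003}
    - {"claw": 0, "tx": 0, "ty": 0.05, "tz": 0, "ax": 0, "ay": 0, "az": 0}
    - {"claw": 0, "tx": 0, "ty": 0, "tz": 0, "ax": 0, "ay": 0, "az": 0}

```text
time_s: 47.82
position: [0.5646, 0.1031, 0.22]
tcp_rot: [-1.26, -1.125, 1.127]
wrist_force: [0.1, -0.3, -0.7]
width: 0.0475
```

Run:
```python
from h import *
go(loc2w([-0.004,0.072,0.134]),83.7)
```

```text
pos [0.5646 0.1031 0.22  ] loc [-0.0043  0.0717  0.22  ] t 47.83 w 0.0475 F [ 0.1 -0.3 -0.7]
 shift frac tx,ty,tz: [ 0.002  0.344 -0.002]  rows>= 2
 yaw 83.6  turn frac ax,ay,az: [-0.001 -0.002 -0.001]
```

>>> drive_tool:
  steps:
    - {"claw": 0, "tx": 0, "ty": 0.12, "tz": 0, "ax": 0, "ay": 0, "az": 0}
    - {"claw": 0, "tx": 0, "ty": 0.14, "tz": 0, "ax": 0, "ay": 0, "az": 0}
    - {"claw": 0, "tx": 0, "ty": 0.08, "tz": 0, "ax": 0, "ay": 0, "az": 0}
    - {"claw": 0, "tx": 0, "ty": 0, "tz": 0, "ax": 0, "ay": 0, "az": 0}

```text
time_s: 48.32
position: [0.5636, 0.1028, 0.135]
tcp_rot: [-1.262, -1.125, 1.125]
wrist_force: [0.7, -0.7, 0.3]
width: 0.0473
```

Run:
```python
from h import *
go(loc2w([-0.004,0.072,0.134]),83.7)
```

```text
pos [0.5636 0.1028 0.135 ] loc [-0.0053  0.0712  0.135 ] t 48.33 w 0.0473 F [ 0.7 -0.7  0.3]
 shift frac tx,ty,tz: [ 0.003  0.004 -0.005]  rows>= 1
 yaw 83.5  turn frac ax,ay,az: [ 0.001 -0.004 -0.   ]
```

>>> drive_tool:
  steps:
    - {"claw": 1, "tx": 0, "ty": 0.004, "tz": 0, "ax": 0, "ay": 0, "az": 0}
    - {"claw": 1, "tx": 0, "ty": 0, "tz": 0, "ax": 0, "ay": 0, "az": 0}
    - {"claw": 1, "tx": 0, "ty": 0, "tz": 0, "ax": 0, "ay": 0, "az": 0}
    - {"claw": 1, "tx": 0, "ty": 0, "tz": 0, "ax": 0, "ay": 0, "az": 0}
    - {"claw": 1, "tx": -0.02, "ty": -0.027, "tz": 0, "ax": 0, "ay": 0, "az": 0}
    - {"claw": 1, "tx": -0.02, "ty": -0.027, "tz": 0, "ax": 0, "ay": 0, "az": 0}
    - {"claw": 1, "tx": -0.022, "ty": -0.025, "tz": 0, "ax": 0, "ay": 0, "az": 0}
    - {"claw": 1, "tx": -0.022, "ty": -0.025, "tz": 0, "ax": 0, "ay": 0, "az": 0}
  grip_force: 35

```text
time_s: 49.32
position: [0.5637, 0.0852, 0.1654]
tcp_rot: [-1.26, -1.135, 1.113]
wrist_force: [2.8, 1.8, -3.9]
width: 0.0134
```

Run:
```python
from h import *
go(loc2w([-0.004,0.052,0.1576]),83.7)
p,d=imaging.read_camera("scene"); crop(p,250,380,150,270,5,"pics/ad_scene.png")
```

```text
pos [0.5637 0.0852 0.1654] loc [-0.0033  0.0538  0.1654] t 49.33 w 0.0134 F [ 2.8  1.8 -3.9]
 shift frac tx,ty,tz: [-0.007  0.031  0.003]  rows>= 1
 yaw 83.4  turn frac ax,ay,az: [ 0.008 -0.004  0.01 ]
```

View pics/ad_scene.png

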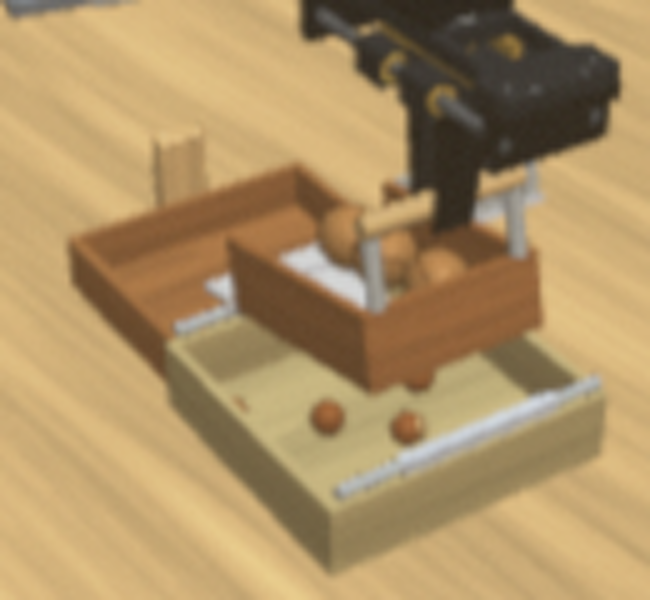

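>>> drive_tool:
  steps:
    - {"claw": 1, "tx": -0.028, "ty": -0.02, "tz": 0, "ax": 0, "ay": 0, "az": 0}
    - {"claw": 1, "tx": -0.026, "ty": -0.02, "tz": 0, "ax": 0, "ay": 0, "az": 0}
    - {"claw": 1, "tx": -0.027, "ty": -0.02, "tz": 0, "ax": 0, "ay": 0, "az": 0}
    - {"claw": 1, "tx": -0.027, "ty": -0.019, "tz": 0, "ax": 0, "ay": 0, "az": 0}
    - {"claw": 1, "tx": 0, "ty": 0, "tz": 0, "ax": 0, "ay": 0, "az": 0}

```text
time_s: 50.0
position: [0.5607, 0.0576, 0.189]
tcp_rot: [-1.258, -1.138, 1.108]
wrist_force: [0.9, 3.1, -0.5]
width: 0.0131
```

Run:
```python
from h import *
go(loc2w([-0.004,0.0267,0.1785]),83.7)
p,d=imaging.read_camera("scene"); crop(p,250,380,150,270,5,"pics/ae_scene.png")
```

```text
pos [0.5607 0.0576 0.189 ] loc [-0.0032  0.026   0.189 ] t 50.0 w 0.0131 F [ 0.9  3.1 -0.5]
 shift frac tx,ty,tz: [0.002 0.042 0.004]  rows>= 1
 yaw 83.4  turn frac ax,ay,az: [ 0.009 -0.005  0.015]
```

View pics/ae_scene.png

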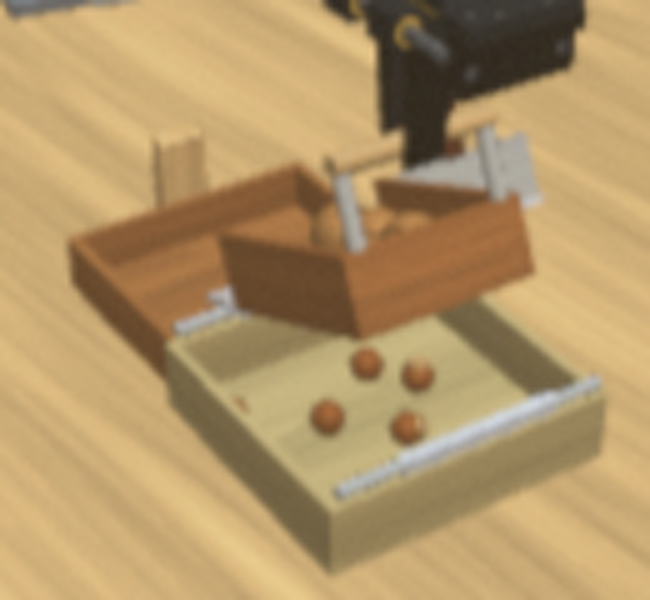

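>>> drive_tool:
  steps:
    - {"claw": 1, "tx": -0.029, "ty": -0.014, "tz": 0, "ax": 0, "ay": 0, "az": 0}
    - {"claw": 1, "tx": -0.029, "ty": -0.014, "tz": 0, "ax": 0, "ay": 0, "az": 0}
    - {"claw": 1, "tx": -0.03, "ty": -0.012, "tz": 0, "ax": 0, "ay": 0, "az": 0}
    - {"claw": 1, "tx": -0.03, "ty": -0.012, "tz": 0, "ax": 0, "ay": 0, "az": 0}
    - {"claw": 1, "tx": 0, "ty": 0, "tz": 0, "ax": 0, "ay": 0, "az": 0}

```text
time_s: 50.68
position: [0.5577, 0.0306, 0.2042]
tcp_rot: [-1.254, -1.143, 1.104]
wrist_force: [0.4, 2.4, -0.7]
width: 0.0134
```

Run:
```python
from h import *
go(loc2w([-0.004,-0.0025,0.196]),83.7)
p,d=imaging.read_camera("scene"); crop(p,250,380,150,270,5,"pics/af_scene.png")
p,d=imaging.read_camera("top"); crop(p,250,410,140,260,5,"pics/af_top.png")
```

```text
pos [0.5577 0.0306 0.2042] loc [-0.0032 -0.0011  0.2042] t 50.67 w 0.0134 F [ 0.4  2.4 -0.7]
 shift frac tx,ty,tz: [-0.006  0.033  0.004]  rows>= 1
 yaw 83.5  turn frac ax,ay,az: [ 0.01  -0.004  0.021]
```

View pics/af_scene.png

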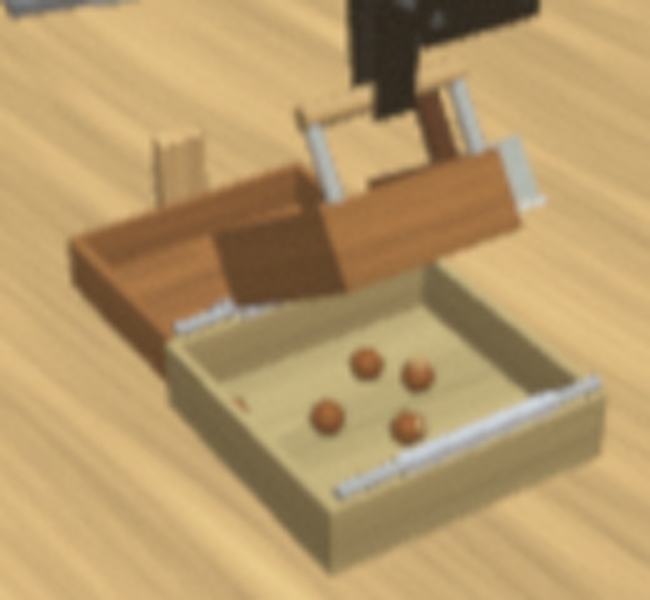

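View pics/af_top.png

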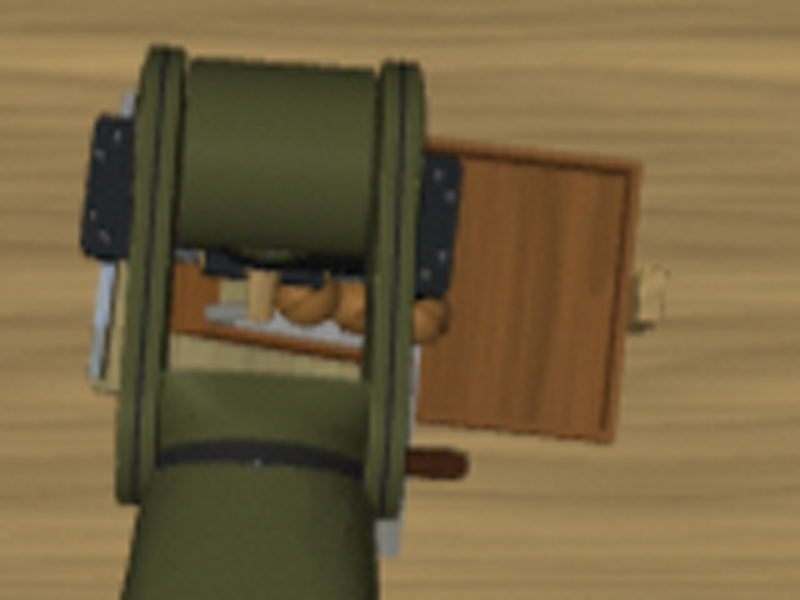

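>>> drive_tool:
  steps:
    - {"claw": 1, "tx": 0, "ty": 0, "tz": 0, "ax": 0, "ay": 0, "az": 0}
    - {"claw": 1, "tx": 0, "ty": 0, "tz": 0, "ax": 0, "ay": 0, "az": 0}
    - {"claw": 1, "tx": 0, "ty": 0, "tz": 0, "ax": 0, "ay": 0, "az": 0}
    - {"claw": 1, "tx": 0, "ty": 0, "tz": 0, "ax": 0, "ay": 0, "az": 0}

```text
time_s: 51.28
position: [0.5578, 0.0313, 0.204]
tcp_rot: [-1.254, -1.144, 1.104]
wrist_force: [-0.3, 4.1, 1.4]
width: 0.0127
```

Run:
```python
from h import *
go(loc2w([-0.004,-0.0025,0.196]),83.7)
p,d=imaging.read_camera("top"); crop(p,250,410,140,260,5,"pics/ag_top.png")
```

```text
pos [0.5578 0.0313 0.204 ] loc [-0.0032 -0.0004  0.204 ] t 51.27 w 0.0127 F [-0.3  4.1  1.4]
 shift frac tx,ty,tz: [-0.009  0.032  0.004]  rows>= 1
 yaw 83.5  turn frac ax,ay,az: [ 0.01  -0.003  0.021]
```

View pics/ag_top.png

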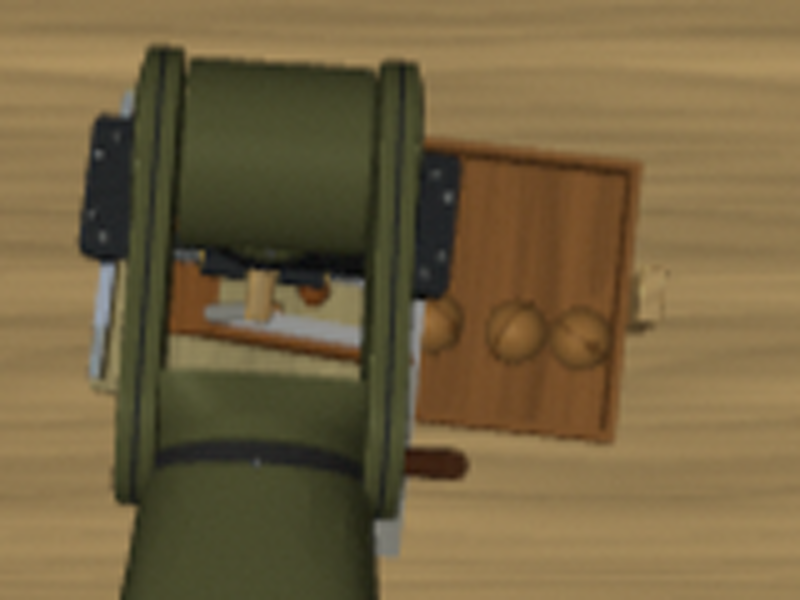

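>>> drive_tool:
  steps:
    - {"claw": 1, "tx": 0.028, "ty": 0.013, "tz": 0, "ax": 0, "ay": 0, "az": 0}
    - {"claw": 1, "tx": 0.029, "ty": 0.013, "tz": 0, "ax": 0, "ay": 0, "az": 0}
    - {"claw": 1, "tx": 0.029, "ty": 0.014, "tz": 0, "ax": 0, "ay": 0, "az": 0}
    - {"claw": 1, "tx": 0.028, "ty": 0.016, "tz": 0, "ax": 0, "ay": 0, "az": 0}
    - {"claw": 1, "tx": 0.027, "ty": 0.019, "tz": 0, "ax": 0, "ay": 0, "az": 0}
    - {"claw": 1, "tx": 0.027, "ty": 0.019, "tz": 0, "ax": 0, "ay": 0, "az": 0}
    - {"claw": 1, "tx": 0.026, "ty": 0.02, "tz": 0, "ax": 0, "ay": 0, "az": 0}

```text
time_s: 52.2
position: [0.5634, 0.0796, 0.1731]
tcp_rot: [-1.259, -1.139, 1.112]
wrist_force: [0.5, -1.4, -0.8]
width: 0.0134
```

Run:
```python
from h import *
go(loc2w([-0.004,0.072,0.14]),83.7)
p,d=imaging.read_camera("scene"); crop(p,250,380,150,270,5,"pics/ah_scene.png")
```

```text
pos [0.5634 0.0796 0.1731] loc [-0.0029  0.0482  0.1731] t 52.2 w 0.0134 F [ 0.5 -1.4 -0.8]
 shift frac tx,ty,tz: [0.093 0.134 0.006]  rows>= 1
 yaw 83.6  turn frac ax,ay,az: [ 0.009 -0.002  0.012]
```

View pics/ah_scene.png

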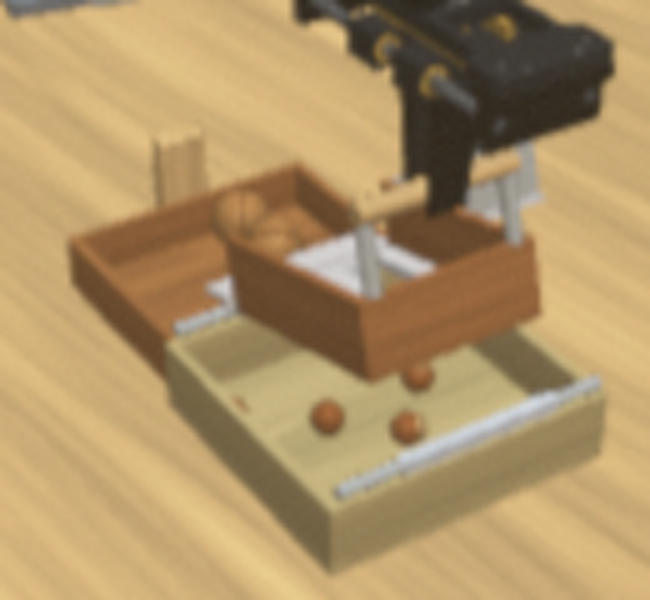

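>>> drive_tool:
  steps:
    - {"claw": 1, "tx": 0.022, "ty": 0.024, "tz": 0, "ax": 0, "ay": 0, "az": 0}
    - {"claw": 1, "tx": 0.02, "ty": 0.026, "tz": 0, "ax": 0, "ay": 0, "az": 0}
    - {"claw": 1, "tx": 0.02, "ty": 0.026, "tz": 0, "ax": 0, "ay": 0, "az": 0}
    - {"claw": 1, "tx": 0.019, "ty": 0.026, "tz": 0, "ax": 0, "ay": 0, "az": 0}
    - {"claw": 1, "tx": 0.01, "ty": 0.02, "tz": 0, "ax": 0, "ay": 0, "az": 0}
    - {"claw": 1, "tx": 0, "ty": 0, "tz": 0, "ax": 0, "ay": 0, "az": 0}

```text
time_s: 53.0
position: [0.5666, 0.1064, 0.1403]
tcp_rot: [-1.256, -1.141, 1.11]
wrist_force: [0.6, -0.2, 0.3]
width: 0.0133
```

Run:
```python
from h import *
go(loc2w([-0.004,0.072,0.14]),83.7)
p,d=imaging.read_camera("scene"); crop(p,250,380,150,270,5,"pics/ai_scene.png")
```

```text
pos [0.5666 0.1064 0.1403] loc [-0.0027  0.0752  0.1403] t 53.0 w 0.0133 F [ 0.6 -0.2  0.3]
 shift frac tx,ty,tz: [-0.013  0.001  0.005]  rows>= 1
 yaw 83.6  turn frac ax,ay,az: [ 0.009 -0.002  0.015]
```

View pics/ai_scene.png

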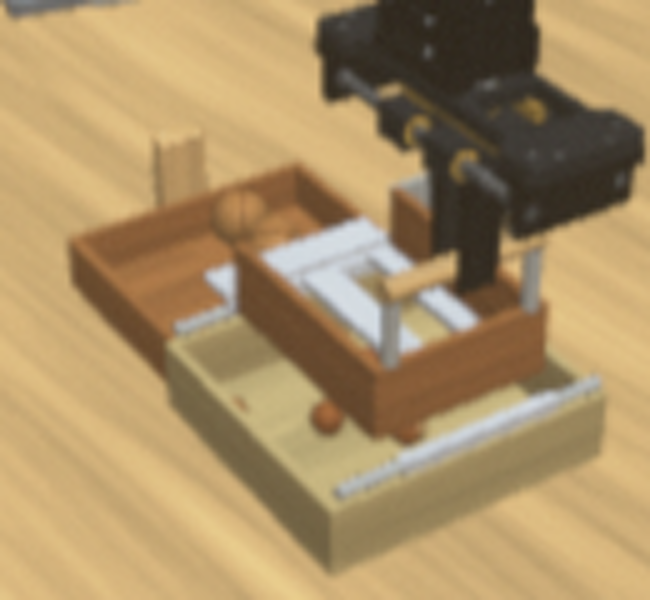

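Level. Release, lift, rotate back for the gate.

>>> drive_tool:
  steps:
    - {"claw": 0, "tx": 0, "ty": 0, "tz": 0, "ax": 0, "ay": 0, "az": 0}
    - {"claw": 0, "tx": 0, "ty": 0, "tz": 0, "ax": 0, "ay": 0, "az": 0}
    - {"claw": 0, "tx": 0, "ty": -0.15, "tz": 0, "ax": 0, "ay": 0, "az": 0}
    - {"claw": 0, "tx": 0, "ty": -0.22, "tz": 0, "ax": 0, "ay": 0, "az": 0}
    - {"claw": 0, "tx": 0, "ty": -0.1, "tz": 0, "ax": 0, "ay": 0, "az": 0.015}

```text
time_s: 53.68
position: [0.563, 0.1031, 0.2574]
tcp_rot: [-1.263, -1.125, 1.125]
wrist_force: [-1.2, 0.4, 0.3]
width: 0.0472
```

>>> drive_tool:
  steps:
    - {"claw": 0, "tx": 0, "ty": 0, "tz": 0, "ax": 0, "ay": 0.175, "az": 0}
    - {"claw": 0, "tx": 0, "ty": 0, "tz": 0, "ax": 0, "ay": 0.175, "az": 0}
    - {"claw": 0, "tx": 0, "ty": 0, "tz": 0, "ax": 0, "ay": 0.175, "az": 0}
    - {"claw": 0, "tx": 0, "ty": 0, "tz": 0, "ax": 0, "ay": 0.175, "az": 0}
    - {"claw": 0, "tx": 0, "ty": 0, "tz": 0, "ax": 0, "ay": 0.175, "az": 0}
    - {"claw": 0, "tx": 0, "ty": 0, "tz": 0, "ax": 0, "ay": 0.175, "az": 0}
    - {"claw": 0, "tx": 0, "ty": 0, "tz": 0, "ax": 0, "ay": 0.175, "az": 0}
    - {"claw": 0, "tx": 0, "ty": 0, "tz": 0, "ax": 0, "ay": 0.175, "az": 0}
    - {"claw": 0, "tx": 0, "ty": 0, "tz": 0, "ax": 0, "ay": 0.05, "az": 0}
    - {"claw": 0, "tx": 0, "ty": 0, "tz": 0, "ax": 0, "ay": 0, "az": 0}

```text
time_s: 54.92
position: [0.5639, 0.1012, 0.2631]
tcp_rot: [-1.57, 0.073, -0.086]
wrist_force: [0.3, 0.4, -0.7]
width: 0.0477
```

Run:
```python
from h import *
go(loc2w([-0.114,-0.0695,0.21]),-6.3)
p,d=imaging.read_camera("top"); crop(p,250,410,140,260,5,"pics/aj_top.png")
```

```text
pos [0.5639 0.1012 0.2631] loc [-0.0048  0.0697  0.2631] t 54.92 w 0.0477 F [ 0.3  0.4 -0.7]
 shift frac tx,ty,tz: [-0.444  0.209 -0.553]  rows>= 3
 yaw -5.8  turn frac ax,ay,az: [0.    0.008 0.008]
```

View pics/aj_top.png

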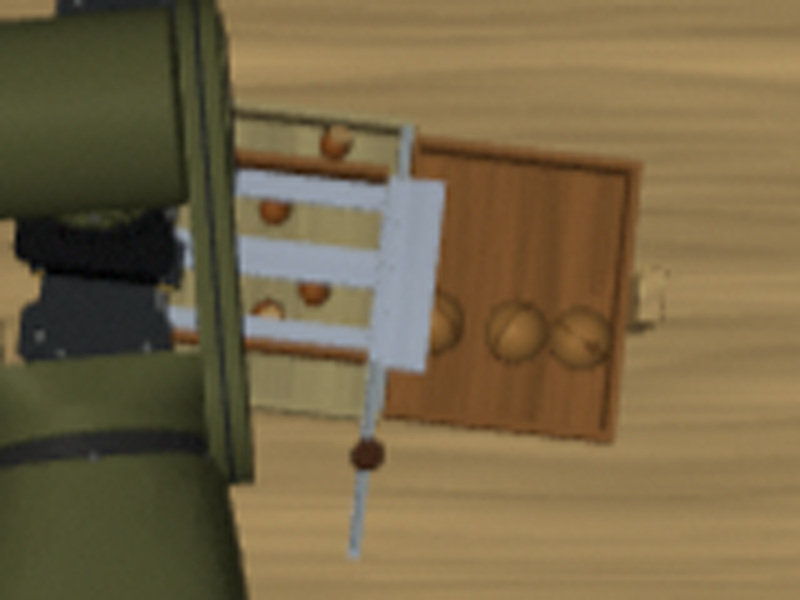

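>>> drive_tool:
  steps:
    - {"claw": 0, "tx": -0.14, "ty": 0, "tz": -0.18, "ax": 0, "ay": 0.008, "az": 0.008}
    - {"claw": 0, "tx": -0.15, "ty": 0.05, "tz": -0.18, "ax": 0, "ay": 0, "az": 0}
    - {"claw": 0, "tx": -0.15, "ty": 0.1, "tz": -0.18, "ax": 0, "ay": 0, "az": 0}
    - {"claw": 0, "tx": 0, "ty": 0, "tz": 0, "ax": 0, "ay": 0, "az": 0}

```text
time_s: 55.48
position: [0.4377, -0.0235, 0.2236]
tcp_rot: [-1.57, 0.083, -0.081]
wrist_force: [0.7, 0.5, 0.1]
width: 0.0479
```

Run:
```python
from h import *
K=onplane("top",[(250+367/5,140+454/5)],0.15)[0]; print(w2loc(K))
go(list(K[:2])+[0.12],-6.3)
```

```text
[-0.11320519 -0.06878744  0.15      ]
pos [ 0.4377 -0.0235  0.2236] loc [-0.1165 -0.0681  0.2236] t 55.48 w 0.0479 F [0.7 0.5 0.1]
 shift frac tx,ty,tz: [ 0.014  0.414 -0.002]  rows>= 2
 yaw -6.0  turn frac ax,ay,az: [ 0.001  0.005 -0.002]
```

>>> drive_tool:
  steps:
    - {"claw": 0, "tx": 0.012, "ty": 0.12, "tz": -0.004, "ax": 0, "ay": 0, "az": 0}
    - {"claw": 0, "tx": 0, "ty": 0.16, "tz": 0, "ax": 0, "ay": 0, "az": 0}
    - {"claw": 0, "tx": 0, "ty": 0.12, "tz": 0, "ax": 0, "ay": 0, "az": 0}
    - {"claw": 0, "tx": 0, "ty": 0, "tz": 0, "ax": 0, "ay": 0, "az": 0}

```text
time_s: 55.98
position: [0.4457, -0.0247, 0.1264]
tcp_rot: [-1.57, 0.073, -0.087]
wrist_force: [-0.3, 0.1, -0.3]
width: 0.0476
```

Run:
```python
from h import *
go(loc2w([-0.1125,-0.0695,0.12]),-6.3)
```

```text
pos [ 0.4457 -0.0247  0.1264] loc [-0.1084 -0.0684  0.1264] t 55.98 w 0.0476 F [-0.3  0.1 -0.3]
 shift frac tx,ty,tz: [-0.017  0.026 -0.004]  rows>= 1
 yaw -5.8  turn frac ax,ay,az: [0.001 0.008 0.009]
```

>>> drive_tool:
  steps:
    - {"claw": 0, "tx": -0.017, "ty": 0.02, "tz": -0.004, "ax": 0, "ay": 0.008, "az": 0.009}
    - {"claw": 1, "tx": 0, "ty": 0, "tz": 0, "ax": 0, "ay": 0, "az": 0}
    - {"claw": 1, "tx": 0, "ty": 0, "tz": 0, "ax": 0, "ay": 0, "az": 0}
    - {"claw": 1, "tx": 0, "ty": 0, "tz": 0, "ax": 0, "ay": 0, "az": 0}
    - {"claw": 1, "tx": 0, "ty": 0, "tz": 0, "ax": 0, "ay": 0, "az": 0}
    - {"claw": 1, "tx": 0.04, "ty": 0, "tz": 0, "ax": 0, "ay": 0, "az": 0}
    - {"claw": 1, "tx": 0.05, "ty": 0, "tz": 0, "ax": 0, "ay": 0, "az": 0}
    - {"claw": 1, "tx": 0.05, "ty": 0, "tz": 0, "ax": 0, "ay": 0, "az": 0}
    - {"claw": 1, "tx": 0.05, "ty": 0, "tz": 0, "ax": 0, "ay": 0, "az": 0}
    - {"claw": 1, "tx": 0.05, "ty": 0, "tz": 0, "ax": 0, "ay": 0, "az": 0}
    - {"claw": 1, "tx": 0.05, "ty": 0, "tz": 0, "ax": 0, "ay": 0, "az": 0}
    - {"claw": 1, "tx": 0.05, "ty": 0, "tz": 0, "ax": 0, "ay": 0, "az": 0}
  grip_force: 20

```text
time_s: 57.48
position: [0.5347, -0.0353, 0.1267]
tcp_rot: [-1.57, 0.082, -0.09]
wrist_force: [-2.1, -1.5, 0.6]
width: 0.0173
```

Run:
```python
from h import *
go(loc2w([0.0,-0.0695,0.12]),-6.3)
```

```text
pos [ 0.5347 -0.0353  0.1267] loc [-0.0189 -0.0692  0.1267] t 57.48 w 0.0173 F [-2.1 -1.5  0.6]
 shift frac tx,ty,tz: [ 0.075  0.027 -0.001]  rows>= 1
 yaw -6.3  turn frac ax,ay,az: [0.001 0.    0.005]
```

>>> drive_tool:
  steps:
    - {"claw": 1, "tx": 0.04, "ty": 0, "tz": 0, "ax": 0, "ay": 0, "az": 0}
    - {"claw": 1, "tx": 0.025, "ty": 0, "tz": 0, "ax": 0, "ay": 0, "az": 0}
    - {"claw": 1, "tx": 0.02, "ty": 0, "tz": 0, "ax": 0, "ay": 0, "az": 0}
    - {"claw": 1, "tx": 0.02, "ty": 0, "tz": 0, "ax": 0, "ay": 0, "az": 0}
    - {"claw": 1, "tx": 0.02, "ty": 0, "tz": 0, "ax": 0, "ay": 0, "az": 0}

```text
time_s: 58.1
position: [0.5657, -0.0387, 0.1267]
tcp_rot: [-1.57, 0.087, -0.085]
wrist_force: [-5.6, -0.5, 2.6]
width: 0.0175
```

Run:
```python
from h import *
go(loc2w([0.0,-0.0695,0.12]),-6.3)
p,d=imaging.read_camera("scene"); crop(p,250,380,150,270,5,"pics/ak_scene.png")
```

```text
pos [ 0.5657 -0.0387  0.1267] loc [ 0.0124 -0.0692  0.1267] t 58.1 w 0.0175 F [-5.6 -0.5  2.6]
 shift frac tx,ty,tz: [-0.05   0.027 -0.001]  rows>= 1
 yaw -6.3  turn frac ax,ay,az: [ 0.001  0.001 -0.002]
```

View pics/ak_scene.png

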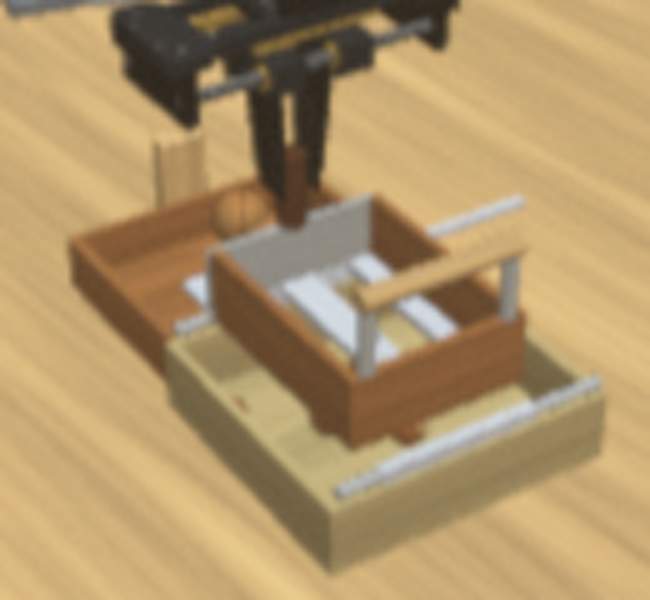

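>>> drive_tool:
  steps:
    - {"claw": 1, "tx": 0, "ty": 0, "tz": 0, "ax": 0, "ay": 0, "az": 0}
    - {"claw": 0, "tx": 0, "ty": 0, "tz": 0, "ax": 0, "ay": 0, "az": 0}
    - {"claw": 0, "tx": 0, "ty": 0, "tz": 0, "ax": 0, "ay": 0, "az": 0}
    - {"claw": 0, "tx": 0, "ty": -0.15, "tz": 0, "ax": 0, "ay": 0, "az": 0}
    - {"claw": 0, "tx": 0, "ty": -0.22, "tz": 0, "ax": 0, "ay": 0, "az": 0}
    - {"claw": 0, "tx": 0, "ty": -0.2, "tz": 0, "ax": 0, "ay": 0, "az": 0}
    - {"claw": 0, "tx": -0.1, "ty": -0.1, "tz": 0.15, "ax": 0, "ay": 0, "az": 0}
    - {"claw": 0, "tx": -0.1, "ty": 0, "tz": 0.22, "ax": 0, "ay": 0, "az": 0}
    - {"claw": 0, "tx": -0.1, "ty": 0, "tz": 0.22, "ax": 0, "ay": 0, "az": 0}
    - {"claw": 0, "tx": 0, "ty": 0, "tz": 0.22, "ax": 0, "ay": 0, "az": 0}
    - {"claw": 0, "tx": 0, "ty": 0, "tz": 0.22, "ax": 0, "ay": 0, "az": 0}
    - {"claw": 0, "tx": 0, "ty": 0, "tz": 0, "ax": 0, "ay": 0, "az": 0}

```text
time_s: 59.65
position: [0.5229, 0.2334, 0.304]
tcp_rot: [-1.565, 0.073, -0.104]
wrist_force: [-0.3, -0.3, 0.6]
width: 0.0476
```

Run:
```python
from h import *
p,d=imaging.read_camera("top"); crop(p,250,410,140,260,5,"pics/al_top.png"); cv2.imwrite("pics/al_full.png",p[:,:,::-1])
P=cloud("top",d)
p,d=imaging.read_camera("scene"); crop(p,250,380,150,270,5,"pics/al_scene.png")
```

```text
(no output)
```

View pics/al_top.png

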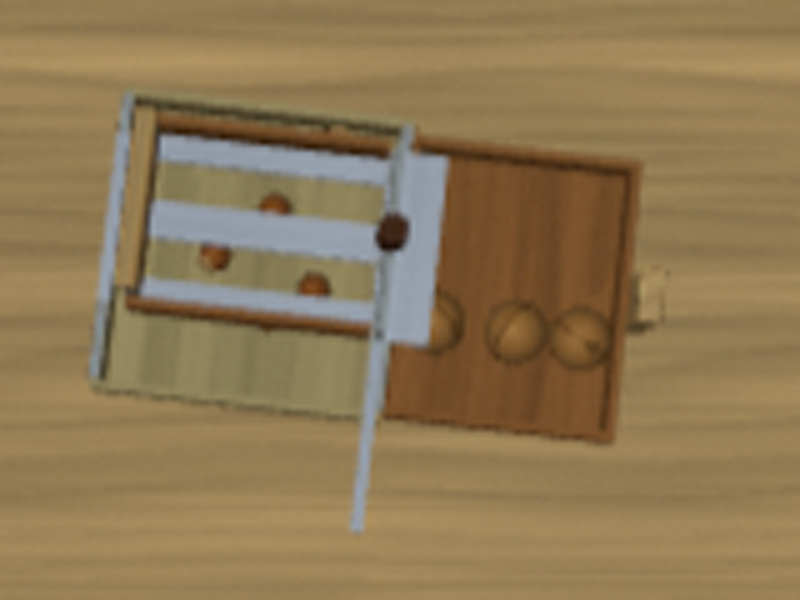

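View pics/al_scene.png

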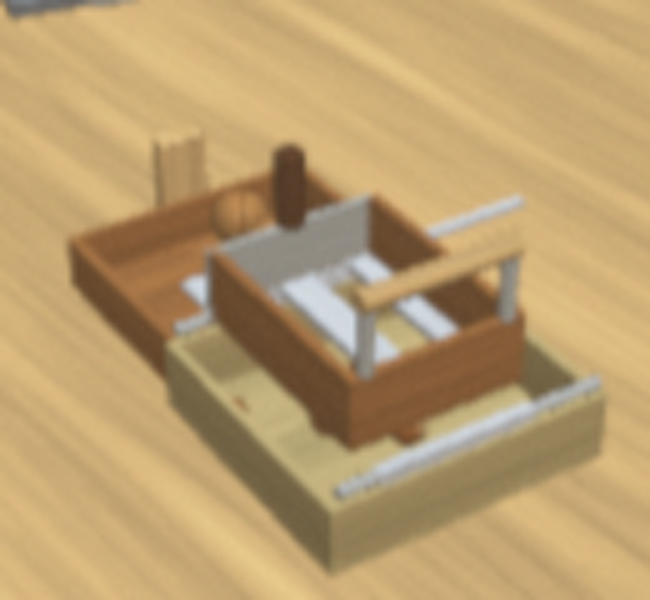

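View pics/al_full.png

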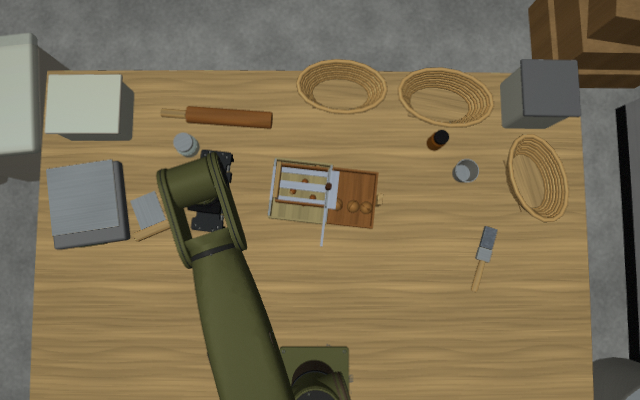

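Run:
```python
from h import *
f=lambda L:[(250+x/5,140+y/5) for x,y in L]
K=w2loc(onplane("top",f([(393,232)]),0.15)[0]); A=[w2loc(a) for a in onplane("top",f([(147,108),(127,291)]),0.154)]
print(K.round(4),np.mean(A,0).round(4))
s=monitor.get_state(); print(s["time_s"],s["position"],s["joint_vel"].round(3))
job.hand_in()
```

```text
[ 0.01   -0.0697  0.15  ] [0.0117 0.0725 0.154 ]
59.75 [0.5231297  0.23067522 0.30402206] [-0.033 -0.013  0.012 -0.001  0.002 -0.003]
the job is handed in; nothing more can be done
```

I handed the job in at about 60 s. Every step was done in the order you gave, and the last pictures showed no fault.

**What I did:**
- I slid the gate shut.
- I put the four stray nuts (three hazelnuts and one walnut) back into the sieve.
- I shook the sieve by its handle until only the three walnuts were left on top.
- I set the catch tray square against the outlet end, opened the gate to its stop and tipped the walnuts into the tray.
- I let the sieve back down level and shut the gate again.

**Last checks:**
- **Sieve:** it was empty and level.
- **Gate:** I pushed it shut until the force rose to about 5.6 N, which means it had reached its stop. Afterwards the knob measured about 2 mm off the middle of the handle, which is within the measuring error.
- **Walnuts:** all three were in the tray, one of them partly hidden under the lip.
- **Hazelnuts:** there should be five in the pan. Three were clearly visible at the end and the other two only as slivers by the sieve walls. While the sieve was tipped I saw four clearly and a sliver of the fifth.
- **Bench:** I saw no nuts left on it, and the jars, cup and scraper looked unmoved; I judged that by eye and did not measure it.
- **Between shaking and opening:** the gate measured 2 to 3 mm off, still inside its 8 mm limit. I pushed it shut again before opening it.

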